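# Unclamp the links and press their bushes home

## Task

Flip the fixture's toggle clamp fully open and leave it open, then take each link that is in the fixture to the arbor press: lay it in the press nest with its bush under the ram, pull the lever down to its stop so that the bush is pressed flush, and let the lever return. Lay every finished link flat in the steel tray, bush side up, and leave the other tools on the bench where they are.

Things in the scene. Friction and masses are not known exactly. Their poses are not given: they have to be found in the camera images.
- link_a_mid (a point): centre of link a: aluminium bar 130 x 30 x 12 mm, 0.13 kg. Own x runs along the bar to its rounded end, which carries the bush (16 mm across, at x = +45 mm); z out of the face where the bush stands proud. It starts in the fixture, bush up, underside 30 mm above the table. Grip it across the 30 mm at its square end (x -65 to -30 mm), which overhangs free. None while held, or if absent (2 or 3 of 3 are there).
- link_b_mid (a point): centre of link b: aluminium bar 130 x 30 x 12 mm, 0.13 kg. Own x runs along the bar to its rounded end, which carries the bush (16 mm across, at x = +45 mm); z out of the face where the bush stands proud. It starts in the fixture, bush up, underside 30 mm above the table. Grip it across the 30 mm at its square end (x -65 to -30 mm), which overhangs free. None while held, or if absent (2 or 3 of 3 are there).
- link_c_mid (a point): centre of link c: aluminium bar 130 x 30 x 12 mm, 0.13 kg. Own x runs along the bar to its rounded end, which carries the bush (16 mm across, at x = +45 mm); z out of the face where the bush stands proud. It starts in the fixture, bush up, underside 30 mm above the table. Grip it across the 30 mm at its square end (x -65 to -30 mm), which overhangs free. None while held, or if absent (2 or 3 of 3 are there).
- bush_a (a joint): brass bush of link a, sliding stiffly (about 40 N, it stays where it is) in its bore: m it has been pressed in; 0 stands 7 mm proud of the link's top face, 0.007 is flush (end of travel). Starts 5 to 7 mm proud.
- bush_b (a joint): brass bush of link b, sliding stiffly (about 40 N, it stays where it is) in its bore: m it has been pressed in; 0 stands 7 mm proud of the link's top face, 0.007 is flush (end of travel). Starts 5 to 7 mm proud.
- bush_c (a joint): brass bush of link c, sliding stiffly (about 40 N, it stays where it is) in its bore: m it has been pressed in; 0 stands 7 mm proud of the link's top face, 0.007 is flush (end of travel). Starts 5 to 7 mm proud.
- fixture: fixed fixture; origin at table level, x away from the robot, from links to clamp. Base 200 x 180 mm; nest block, top 30 mm up, with three 34 mm wide slots along x at y = +56, 0, -56 mm; link centres at x = -60 mm. Ribs between slots stand 6 mm, the far end stop 11 mm above the block. Block ends 27 mm robot-side of the link centres. The toggle clamp on its far side holds a bar across all links.
- clamp (a joint): toggle clamp handle, rad: 0 shut, handle leaning 0.25 rad from upright towards the robot. It turns about the fixture's y axis, its top going away from the robot (fixture +x). Let go below about 0.2 it goes back shut, past about 0.5 it throws itself open to its stop at 1.2 and stays: the bar then stands nearly upright, clear of the links. Under 12 N at the grip. Meant to be moved by the handle.
- clamp_grip (a point): middle of the clamp handle's black grip, a rod 18 mm across; the grip runs along the handle 32 mm below and 36 mm above this point, which is 75 mm from the handle's pivot, at x = 75 sin(q - 0.25), z = 75 cos(q - 0.25) mm from it.
- clamp_pivot (a point): pivot of the clamp handle, 90 mm above the table, with the fixture's axes; the hinge axis is the fixture's y.
- press: fixed blue bench arbor press 310 mm tall, open side to the robot. Origin at table level, 80 mm robot-side of the ram axis; x away from the robot towards the column. Head 62 mm wide, its front cover at x = +49 mm (bolts to +44), underside 140 mm above the table. Ram nose 32 mm across, 86 mm above the table at rest.
- press_nest (a point): where the centre of a link's UNDERSIDE belongs: on the press bed, 45 mm above the table, 45 mm robot-side of the ram axis. Press axes; link along x, rounded end away from the robot, bush up, between guides 36 mm apart and 5 mm high, 1.5 mm short of a back stop. The bed ends 27 mm robot-side of here, so the square end overhangs. Slid in 7 mm above the bed, the proud bush passes 15 mm under the ram.
- lever (a joint): press lever, rad: 0 at rest, 45 degrees up towards the robot; 1.25 down at its stop, the ram nose then level with the top of a link on the bed (with a link in place it may stop a little short, from about 1.2). Sprung: returns to 0 by itself when let go. 2 to 12 N at the ball.
- lever_ball (a point): centre of the black ball (32 mm across) at the end of the press lever, 170 mm from the lever pivot; it moves in a plane parallel to the press's x-z plane.
- lever_pivot (a point): point on the press lever's hub axis, in the plane of its ball, 190 mm above the table, 105 mm to the right of the ram (press y = -105 mm), with the press's axes; the hinge axis is the press's y. At lever value q the ball lies from here at x = -170 cos(0.785 - q), z = +170 sin(0.785 - q) mm.
- tray: loose open steel tray for finished work, 170 mm (its x) x 210 mm (its y) outside, 35 mm high, walls and floor 4 mm, 0.7 kg; origin at the centre of its underside on the table.
- oil_bottle: bystander: the oil bottle, to be left where it stands
- drift: bystander: the brass drift, to be left where it stands
- screwdriver: bystander: the screwdriver, to be left where it stands
- gauge_box: bystander: the gauge box, to be left where it stands
Not all that is in view belongs to the job. Leave any orange or turquoise look-alike of the part that bears link_a_mid alone.

How it is judged:
By the outcome, as a careful person would: the job done as asked, in the order asked, and still so for the second after the job is handed in, with the robot touching nothing.
Of link_a, link_b, link_c only 2 to 3 are there at a start; the rules pass over those that are not, and their reading is None.
At some moment in a run one of link_a, link_b, link_c, tray may be knocked a few centimetres aside while the robot is not near it.
Once in a run the grip may slacken for a moment while it holds something.
It also fails if it takes over 210 s, if anything falls off the work surface, if the arm or the gripper's body presses on something with over 40 N, if the wrist force passes 120 N, or if a joint passes its speed limit or range.

## Robot

A 6-joint arm with a two-finger parallel gripper is mounted at the origin on the work surface. World frame = base frame: x ahead of the robot, y to its left, z up, the work surface at z = 0. Lengths are in m, angles in rad, forces in N, time in s.
With the tool pointing down it reaches from about 0.275 to 0.825 m from the base axis. Payload 5.2 kg.
Tool frame: the origin (TCP) lies on the centre line of the jaws, within the pads' length; the fingertips stand 25 mm ahead of it and the grasp point (between the pads) lies 6 mm ahead of it; z points along the fingers, y is the line along which they close (so a half turn about z gives the same grasp; the last joint's range is limited). The gripper opens to 93 mm and grips with 3 to 60 N. Pads are 15 mm wide; open, the fingers measure 128 mm over their backs; the gripper's body (75 mm by 188 mm) begins 65 mm behind the grasp point.
Start: joints at [-1.317, 0.259, 1.535, -0, 1.348, -0.203], TCP at [0.243, -0.494, 0.244] pointing down, gripper open.
Joint ranges: [-3.14, 3.14], [-0.91, 2.08], [0.19, 2.58], [-1.22, 4.36], [0.22, 2.71], [-3.12, 3.12]. Speed limits (rad/s): [2.57, 2.57, 3.14, 3.14, 3.14, 3.14].

## Interface

Orientations are given as a unit quaternion [w, x, y, z].
In Python, from plant import sensors, cams, bot gives the robot as it stands.
- The arm moves only by the tool move_arm, never from a script. Its argument "moves" is a list of rows, each an object with "fingers": the opening, from 0 (shut) to 1 (fully open); "offset": the shift along the tool's x, y, z in m, a list of three; "twist": the turn, a rotation vector about the tool's x, y, z in degrees, a list of three. A call has 1 to 10 rows; each row shifts and turns the commanded pose from where the row before left it, along the tool's axes as they then stand; what a row does not reach is not made up. A row lasts 1/12 s, in which the tool goes at most 41.7 mm and 7.16 degrees, less where a joint would pass 70% of its speed; a pose out of reach is approached as far as the arm can. A call with a gripper value outside its range is refused whole. The fingers move at their own pace and stop on an object; "grip_force" is the grip in N (left out, the last holds). Time passes only in rows, so rows that do not move let the fingers close. It gives the time, the measured TCP pose, the force, the opening and the grip force at its end, in the units of the state.
- sensors.get_obs(): the state, without advancing time (a new reading comes with each control period).
- cams.read_camera(name): name is "scene" or "top" or "wrist"; returns a dict with "pixels" (480x640x3 uint8, red, green, blue), "intrinsics" (3x3 intrinsics, pixels), "pose" (4x4, takes a point from camera to world coordinates); the wrist camera has in their place "tool_from_camera" (4x4, takes a point from camera to tool coordinates, whose origin is the TCP and whose axes are the flange's). Camera axes: x right, y up, looking along -z (the intrinsics and any distortion apply to the point x, -y, -z); pixel columns grow to the right and rows downward; lengths in m; the calibration is good to about 2 mm. A picture is of the moment at which its call begins: read the wrist's pose just before it. There is no depth.
- bot.finish_job(): hands the job in; it is judged then, once.
The state is a dict: "time_s": time; "joints": joint angles; "joint_vel": joint speeds; "effort": joint torques, N m; "position": TCP position; "orientation": TCP orientation; "wrist_force": force on the tool from outside, world axes, zero at the start; "ft_torque": the same for the moment, N m; "finger_gap": finger opening in m; "finger_force": force on a finger pad.
Only numpy, scipy, OpenCV 4.12 (cv2) and the standard library are available. Lean on these libraries where they do the work, as an engineer would, in place of code of your own. Each camera call takes 0.05 s, during which the arm holds its last target. There are 200 camera calls.

## Working session

There is one attempt and no reset: what is moved stays moved. The work goes in short steps, Python scripts to look and compute and a tool call to move; the robot and the scene stay as the last step left them, time stands still between calls to the robot, and variables do not carry over. Pictures are saved under pics/ and viewed, at most 14 in all, crops included, and the job is handed in when it is done.

Besides the shell and the picture viewer there is one more tool, called after "Request:" in YAML: its name, and indented under it one key for each argument. move_arm: Moves the arm, as the interface text tells. Its arguments: {"type":"object","properties":{"moves":{"type":"array"},"grip_force":{"type":"number"}},"required":["moves"]}

```bash
ls; mkdir -p pics; python3 - <<'E'
from plant import sensors, cams, bot
import cv2,numpy as np
np.set_printoptions(precision=4,suppress=True)
print(sensors.get_obs())
for n in("scene","top"):
    c=cams.read_camera(n); cv2.imwrite(f"pics/{n}0.png",c["pixels"][:,:,::-1]); print(n,c["intrinsics"],c["pose"],c.keys())
E
```

```text
pics
{'time_s': 0.0, 'joints': array([-1.3168,  0.2593,  1.5361, -0.    ,  1.348 , -0.2028]), 'joint_vel': array([-0.0001, -0.0005, -0.0005, -0.    ,  0.0006,  0.0002]), 'effort': array([ -0.    , -43.7305, -28.4007,   0.0718,   0.0414,  -0.0002]), 'position': array([ 0.2425, -0.4931,  0.2428]), 'orientation': array([-0.0009,  0.974 ,  0.2264, -0.    ]), 'wrist_force': array([ 0.372 , -0.3585,  0.3785]), 'ft_torque': array([ 0.0443, -0.0252,  0.0161]), 'finger_force': 0.0, 'finger_gap': 0.09296635016527274}
scene [[488.4843   0.     320.8746]
 [  0.     488.4843 239.3393]
 [  0.       0.       1.    ]] [[-0.2941 -0.8213  0.4888  1.0622]
 [ 0.9557 -0.2466  0.1606  0.1628]
 [-0.0114  0.5144  0.8575  1.115 ]
 [ 0.      0.      0.      1.    ]] dict_keys(['pixels', 'intrinsics', 'pose'])
top [[600.551    0.     317.6103]
 [  0.     600.551  223.3548]
 [  0.       0.       1.    ]] [[ 0.026   0.9903 -0.1364  0.3367]
 [-0.9997  0.0261 -0.0012 -0.0153]
 [ 0.0024  0.1364  0.9907  1.5746]
 [ 0.      0.      0.      1.    ]] dict_keys(['pixels', 'intrinsics', 'pose'])
```

View pics/scene0.png

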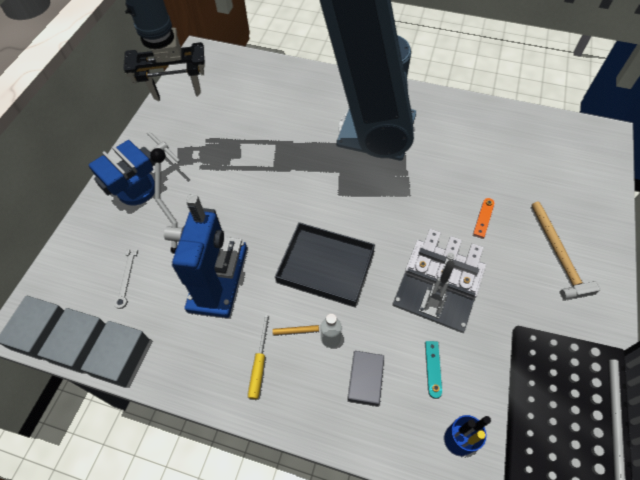

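View pics/top0.png

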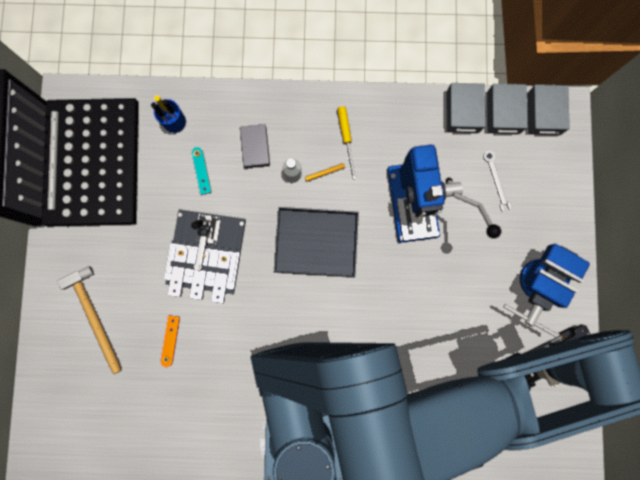

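Top view: the fixture is at about (205,255) with three silver links, bushes near (180,253) and (222,257). The press is at (417,200), its lever ball at (494,231), and the tray at (316,242). The orange link (170,340) and turquoise link (201,170) are look-alikes lying on the table; the three silver bars in the fixture fit the description. I'll confirm that in one enlarged crop.

```bash
cat > h.py <<'E'
from plant import sensors, cams, bot
import cv2,numpy as np
from scipy.spatial.transform import Rotation as R
np.set_printoptions(precision=4,suppress=True)
def cam(n):
    o=sensors.get_obs(); c=cams.read_camera(n)
    if n=="wrist":
        T=np.eye(4); q=o["orientation"]; T[:3,:3]=R.from_quat(q[[1,2,3,0]]).as_matrix(); T[:3,3]=o["position"]
        c["pose"]=T@c["tool_from_camera"]
    return c
def proj(c,P):
    P=np.atleast_2d(P); T=c["pose"]; p=(P-T[:3,3])@T[:3,:3]; p=p*[1,-1,-1]
    u=p@c["intrinsics"].T; return u[:,:2]/u[:,2:]
def back(c,uv,z):
    uv=np.atleast_2d(uv); r=np.c_[uv,np.ones(len(uv))]@np.linalg.inv(c["intrinsics"]).T*[1,-1,-1]
    r=r@c["pose"][:3,:3].T; o=c["pose"][:3,3]; return o+r*((z-o[2])/r[:,2])[:,None]
def crop(c,x0,y0,w,h,s):
    im=c["pixels"][y0:y0+h,x0:x0+w,::-1]
    return cv2.resize(im,None,fx=s,fy=s,interpolation=cv2.INTER_CUBIC)
E
python3 - <<'E'
from h import *
t=cam("top"); s=cam("scene")
a=crop(t,155,195,100,120,5); b=crop(t,380,130,130,120,3)
cv2.imwrite("pics/crop1.png",np.hstack([a[:600,:],cv2.copyMakeBorder(cv2.resize(b,(300,277)),0,323,0,0,cv2.BORDER_CONSTANT)]))
E
```

```text
(no output)
```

View pics/crop1.png

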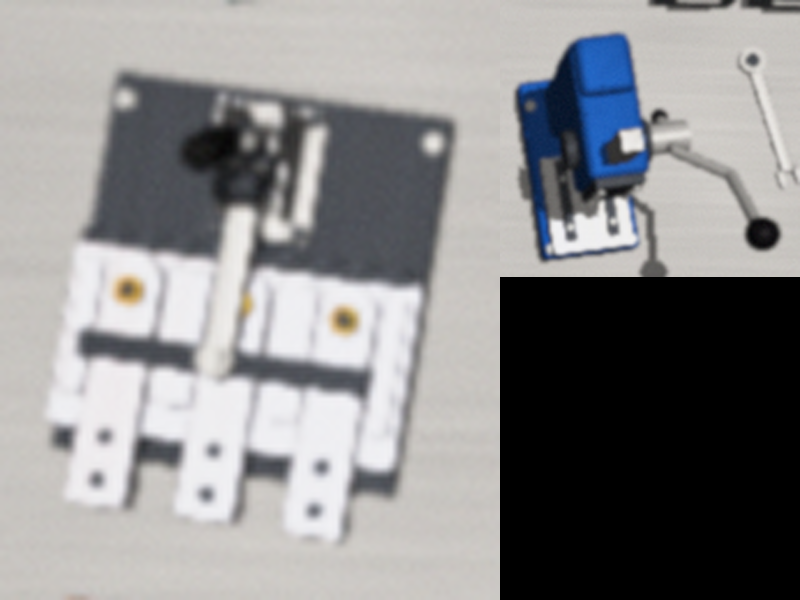

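Three silver links in the fixture, all with brass bushes, at crop (128,290), (242,305) half hidden, and (343,320), so all three are present. The orange and turquoise ones lie elsewhere. Next is a coarse fit.

```bash
python3 - <<'E'
from h import *
from scipy.optimize import least_squares
t=cam("top")
uv=np.array([[128,290],[343,320],[65,500],[126,508],[175,513],[237,521],[283,533],[345,542]])/5+[155,195]-.4
L=np.array([[-15,56,48],[-15,-56,48]]+[[-125,y+d,42] for y in(56,0,-56) for d in(15,-15)])/1e3
def tf(p,P): c,s=np.cos(p[2]),np.sin(p[2]); return P@np.array([[c,s,0],[-s,c,0],[0,0,1]])+[p[0],p[1],0]
r=least_squares(lambda p:(proj(t,tf(p,L))-uv).ravel(),[.5,.2,0]); print("fix",r.x,r.fun.reshape(-1,2))
uvp=np.array([[493.5,231]]); print("ball",back(t,uvp,.310))
f=300/130
for n,z,q in [("bedfront",.045,[[47,250],[137,245]]),("base",.01,[[17,88],[45,258],[138,245]]),("ramtop",.33,[[130,140]])]:
    print(n,back(t,np.array(q)/f+[380,130],z))
print("tray",back(t,[[278,207],[358,211],[355,277],[275,272]],.035))
w=cam("wrist");print(w["tool_from_camera"],w["intrinsics"])
E
```

```text
fix [ 0.4717  0.2769 -0.1099] [[ 0.161  -0.1778]
 [ 0.6076 -0.2206]
 [ 0.218   0.1359]
 [-0.292   0.1528]
 [ 0.0454  0.5549]
 [-0.6507  0.5738]
 [ 0.2988 -0.4224]
 [-0.3834 -0.6017]]
ball [[ 0.5042 -0.3875  0.31  ]]
bedfront [[ 0.5141 -0.2264  0.045 ]
 [ 0.5223 -0.3264  0.045 ]]
base [[ 0.7054 -0.1953  0.01  ]
 [ 0.509  -0.2291  0.01  ]
 [ 0.5266 -0.3347  0.01  ]]
ramtop [[ 0.5842 -0.2622  0.33  ]]
tray [[ 0.5888  0.0906  0.035 ]
 [ 0.5838 -0.1173  0.035 ]
 [ 0.4128 -0.1126  0.035 ]
 [ 0.4202  0.0923  0.035 ]]
[[ 0.0001  0.9636  0.2673  0.0737]
 [ 1.     -0.0001 -0.0001 -0.0004]
 [-0.0001  0.2673 -0.9636 -0.1409]
 [ 0.      0.      0.      1.    ]] [[377.8868   0.     318.836 ]
 [  0.     377.8868 238.0972]
 [  0.       0.       1.    ]]
```

Request:
move_arm:
  moves:
    - {"fingers": 1,"offset": [0,0,0],"twist": [0,0,6.3]}
    - {"fingers": 1,"offset": [0,0,0],"twist": [0,0,6.3]}
    - {"fingers": 1,"offset": [0,0,0],"twist": [0,0,6.1]}
    - {"fingers": 1,"offset": [0.021,-0.031,-0.005],"twist": [0,0,0]}
    - {"fingers": 1,"offset": [0.021,-0.031,-0.005],"twist": [0,0,0]}
    - {"fingers": 1,"offset": [0.021,-0.031,-0.005],"twist": [0,0,0]}
    - {"fingers": 1,"offset": [0.021,-0.031,-0.005],"twist": [0,0,0]}
    - {"fingers": 1,"offset": [0.021,-0.031,-0.005],"twist": [0,0,0]}
    - {"fingers": 1,"offset": [0.021,-0.031,-0.005],"twist": [0,0,0]}
    - {"fingers": 1,"offset": [0.021,-0.031,-0.005],"twist": [0,0,0]}

```text
time_s: 1.13
position: [0.3605, -0.2576, 0.279]
orientation: [0.0, 0.998, 0.065, 0.0]
wrist_force: [1.1, -0.1, -1.0]
finger_gap: 0.0932
finger_force: 0.0
```

Request:
move_arm:
  moves:
    - {"fingers": 1,"offset": [0,0,0],"twist": [0,6,0]}
    - {"fingers": 1,"offset": [0,0,0],"twist": [0,6,0]}
    - {"fingers": 1,"offset": [0,0,0],"twist": [0,6,0]}
    - {"fingers": 1,"offset": [0,0,0],"twist": [0,6,0]}
    - {"fingers": 1,"offset": [0,0,0],"twist": [0,6,0]}
    - {"fingers": 1,"offset": [0,0,0],"twist": [0,5,0]}
    - {"fingers": 1,"offset": [0,0,0],"twist": [0,5,0]}
    - {"fingers": 1,"offset": [0,0,0],"twist": [0,0,0]}

```text
time_s: 1.8
position: [0.3586, -0.2594, 0.2773]
orientation: [-0.023, 0.937, 0.059, 0.342]
wrist_force: [-0.5, 0.4, -0.4]
finger_gap: 0.0932
finger_force: 0.0
```

```bash
python3 - <<'E'
from h import *
c=cam("wrist"); o=sensors.get_obs(); print(o["time_s"],o["position"],R.from_quat(o["orientation"][[1,2,3,0]]).as_matrix())
import pickle; pickle.dump(c,open("w_press.pkl","wb")); cv2.imwrite("pics/wpress.png",c["pixels"][:,:,::-1])
E
```

```text
1.85 [ 0.3588 -0.2598  0.2777] [[ 0.7611  0.1252  0.6365]
 [ 0.0941 -0.9921  0.0826]
 [ 0.6418 -0.0029 -0.7669]]
```

View pics/wpress.png

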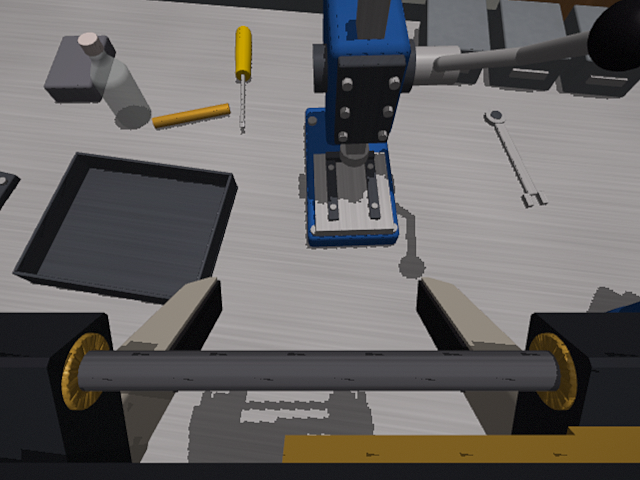

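The wrist view shows the press with its bed at about (355,195), guides at x≈333 and 374, ram at (355,153), and the tray at left. I'll zoom on the bed.

```bash
python3 - <<'E'
from h import *
import pickle
c=pickle.load(open("w_press.pkl","rb"))
cv2.imwrite("pics/wpress2.png",crop(c,290,60,130,195,4)[:,:][180:780])
E
```

```text
(no output)
```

View pics/wpress2.png

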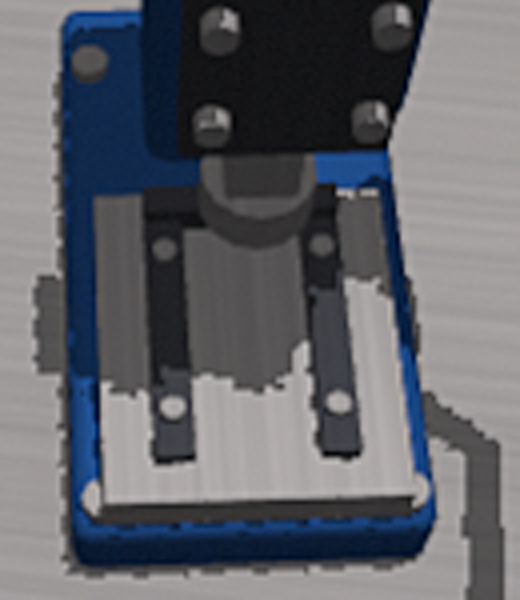

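```bash
cat > press.py <<'E'
from h import *
import pickle
from scipy.optimize import least_squares
c=pickle.load(open("w_press.pkl","rb")); t=cam("top")
k=lambda *q:np.array(q)/4+[290,105]-.375
uv=np.vstack([k([103,501],[415,494],[195,457],[322,452],[257,247],[200,197],[316,192],[165,248],[322,245],[173,405],[340,402],[185,225],[306,245]),])
def tf(p,P): a,s=np.cos(p[2]),np.sin(p[2]); return np.asarray(P)@np.array([[a,s,0],[-s,a,0],[0,0,1]])+[p[0],p[1],0]
def model(p):
    w,g,x1,x2,yg=p[3:8]
    return np.array([[.008,w,.045],[.008,-w,.045],[g,.018,.050],[g,-.018,.050],[.064,0,.086],[.08,.016,.086],[.08,-.016,.086],
     [x1,yg,.051],[x1,-yg,.051],[x2,yg,.051],[x2,-yg,.051],[x1+.005,.018,.05],[x1,-.018,.05]])
def res(p):
    e=proj(c,tf(p,model(p)))-uv
    e[4:7]*=.5; e[5:7,1]=0; e[11:,1]=0
    b=proj(t,tf(p,[[-.0402,-.105,.310]]))-[[493.5,231]]
    return np.r_[e.ravel(),.5*b.ravel()]
r=least_squares(res,[.53,-.278,.13,.05,.02,.07,.03,.024]); print(r.x); print(r.fun.reshape(-1,2))
p=r.x[:3]; print("nest",tf(p,[[.035,0,.045]]),"ball",tf(p,[[-.0402,-.105,.31]]))
E
python3 press.py
```

```text
[ 0.5098 -0.2809  0.1554  0.0446  0.0184  0.0892  0.0344  0.024 ]
[[ 0.3722 -0.4724]
 [ 0.3624 -0.8798]
 [ 0.3887 -0.211 ]
 [ 0.1375  0.1756]
 [ 0.2541  0.0584]
 [-0.2274  0.    ]
 [-0.4953  0.    ]
 [-0.0228  0.1798]
 [ 0.1962 -0.1007]
 [-0.0107  0.1997]
 [-0.2361 -0.1752]
 [-0.2827  0.    ]
 [-0.8515  0.    ]
 [ 0.8531  4.2045]]
nest [[ 0.5444 -0.2755  0.045 ]] ball [[ 0.4864 -0.3909  0.31  ]]
```

```bash
sed -i 's/,.5\*b.ravel()/,0*b.ravel()/' press.py; cat >> press.py <<'E'
from scipy.optimize import brentq
s=cam("scene")
for px in (.08,.09,.095,.1,.105):
    B=tf(p,[[px-.1202,-.105,.3102]]); print(px,B,proj(t,B),proj(c,B),proj(s,B))
E
python3 press.py
python3 - <<'E'
from h import *
for n,(x0,y0,w,h) in {"top":(470,205,50,50),"scene":(140,140,40,35)}.items():
    g=cam(n)["pixels"][y0:y0+h,x0:x0+w].max(2); m=(g<45).astype(np.uint8)
    q,l,st,ce=cv2.connectedComponentsWithStats(m); print(n,[(st[i],ce[i]+[x0,y0]) for i in range(1,q) if st[i][4]>15])
import pickle
g=pickle.load(open("w_press.pkl","rb"))["pixels"][:90,560:].max(2); m=(g<45).astype(np.uint8)
q,l,st,ce=cv2.connectedComponentsWithStats(m); print([(st[i],ce[i]+[560,0]) for i in range(1,q) if st[i][4]>50])
E
```

```text
[ 0.509  -0.2806  0.1477  0.0445  0.0191  0.0899  0.0352  0.024 ]
[[ 0.1447 -0.1512]
 [ 0.1478 -0.0222]
 [ 0.1792 -0.302 ]
 [-0.0557  0.2986]
 [ 0.3269  0.3357]
 [-0.1093  0.    ]
 [-0.36    0.    ]
 [ 0.2285  0.0146]
 [ 0.453  -0.0148]
 [-0.1069  0.0661]
 [-0.3227 -0.031 ]
 [-0.0065  0.    ]
 [-0.5934  0.    ]
 [ 0.      0.    ]]
nest [[ 0.5437 -0.2755  0.045 ]] ball [[ 0.4847 -0.3904  0.31  ]]
0.08 [[ 0.4847 -0.3904  0.3102]] [[495.0359 240.1582]] [[641.8959  62.2803]] [[159.8721 148.7735]]
0.09 [[ 0.4946 -0.389   0.3102]] [[494.2753 235.5036]] [[633.7292  46.8372]] [[158.4044 152.264 ]]
0.095 [[ 0.4996 -0.3882  0.3102]] [[493.8956 233.18  ]] [[629.79    39.3885]] [[157.6652 154.0218]]
0.1 [[ 0.5045 -0.3875  0.3102]] [[493.5163 230.8589]] [[625.9426  32.1132]] [[156.9224 155.7881]]
0.105 [[ 0.5095 -0.3867  0.3102]] [[493.1374 228.5402]] [[622.1837  25.0053]] [[156.1761 157.563 ]]
top [(array([ 17,  20,  13,  12, 123], dtype=int32), array([493.0894, 230.7317]))]
scene [(array([  9,   9,  16,  17, 184], dtype=int32), array([156.4728, 156.1196]))]
[(array([   0,    0,   80,   90, 4708], dtype=int32), array([607.9025,  49.7802])), (array([  4,   7,  15,  28, 253], dtype=int32), array([570.8933,  22.6838]))]
```

Request:
move_arm:
  moves:
    - {"fingers": 1,"offset": [0,0,0],"twist": [0,-6.7,0]}
    - {"fingers": 1,"offset": [0,0,0],"twist": [0,-6.7,0]}
    - {"fingers": 1,"offset": [0,0,0],"twist": [0,-6.7,0]}
    - {"fingers": 1,"offset": [0,0,0],"twist": [0,-6.7,0]}
    - {"fingers": 1,"offset": [0,0,0],"twist": [0,-6.6,0]}
    - {"fingers": 1,"offset": [0,0,0],"twist": [0,-6.6,0]}
    - {"fingers": 1,"offset": [0,0,0],"twist": [0,0,6.9]}
    - {"fingers": 1,"offset": [0,0,0],"twist": [0,0,6.8]}

```text
time_s: 2.77
position: [0.363, -0.2581, 0.279]
orientation: [0.001, 0.999, -0.054, -0.0]
wrist_force: [-0.4, 0.3, -0.7]
finger_gap: 0.0925
finger_force: 0.0
```

Request:
move_arm:
  moves:
    - {"fingers": 1,"offset": [0.003,-0.03,-0.0025],"twist": [0,0,0]}
    - {"fingers": 1,"offset": [0.003,-0.03,-0.0025],"twist": [0,0,0]}
    - {"fingers": 1,"offset": [0.003,-0.03,-0.0025],"twist": [0,0,0]}
    - {"fingers": 1,"offset": [0.003,-0.03,-0.0025],"twist": [0,0,0]}
    - {"fingers": 1,"offset": [0.003,-0.03,-0.0025],"twist": [0,0,0]}
    - {"fingers": 1,"offset": [0.003,-0.03,-0.0025],"twist": [0,0,0]}
    - {"fingers": 1,"offset": [0.003,-0.03,-0.0025],"twist": [0,0,0]}
    - {"fingers": 1,"offset": [0.003,-0.03,-0.0025],"twist": [0,0,0]}
    - {"fingers": 1,"offset": [0.003,-0.03,-0.0025],"twist": [0,0,0]}

```text
time_s: 3.52
position: [0.4169, 0.0086, 0.302]
orientation: [0.001, 0.999, -0.053, 0.001]
wrist_force: [0.3, -0.2, 0.1]
finger_gap: 0.0926
finger_force: 0.0
```

Request:
move_arm:
  moves:
    - {"fingers": 1,"offset": [0.003,-0.03,-0.0025],"twist": [0,0,0]}
    - {"fingers": 1,"offset": [0.003,-0.03,-0.0025],"twist": [0,0,0]}
    - {"fingers": 1,"offset": [0.003,-0.03,-0.0025],"twist": [0,0,0]}
    - {"fingers": 1,"offset": [0.003,-0.03,-0.0025],"twist": [0,0,0]}
    - {"fingers": 1,"offset": [0.003,-0.03,-0.0025],"twist": [0,0,0]}
    - {"fingers": 1,"offset": [0.003,-0.03,-0.0025],"twist": [0,0,0]}
    - {"fingers": 1,"offset": [0.003,-0.03,-0.0025],"twist": [0,0,0]}
    - {"fingers": 1,"offset": [0.003,-0.03,-0.0025],"twist": [0,0,0]}
    - {"fingers": 1,"offset": [0.003,-0.03,-0.0025],"twist": [0,0,0]}
    - {"fingers": 1,"offset": [0,0,0],"twist": [0,0,0]}

```text
time_s: 4.35
position: [0.4727, 0.2776, 0.324]
orientation: [-0.001, 0.999, -0.051, 0.001]
wrist_force: [-0.6, -0.1, 0.1]
finger_gap: 0.093
finger_force: 0.0
```

```bash
python3 - <<'E'
from h import *
import pickle
c=cam("wrist"); pickle.dump(c,open("w_fix.pkl","wb")); cv2.imwrite("pics/wfix.png",c["pixels"][:,:,::-1])
o=sensors.get_obs(); print(o["time_s"],o["position"],R.from_quat(o["orientation"][[1,2,3,0]]).as_matrix())
E
```

```text
4.4 [0.4722 0.2752 0.3237] [[ 0.9947 -0.1029  0.001 ]
 [-0.1029 -0.9947  0.0001]
 [ 0.001  -0.0002 -1.    ]]
```

View pics/wfix.png

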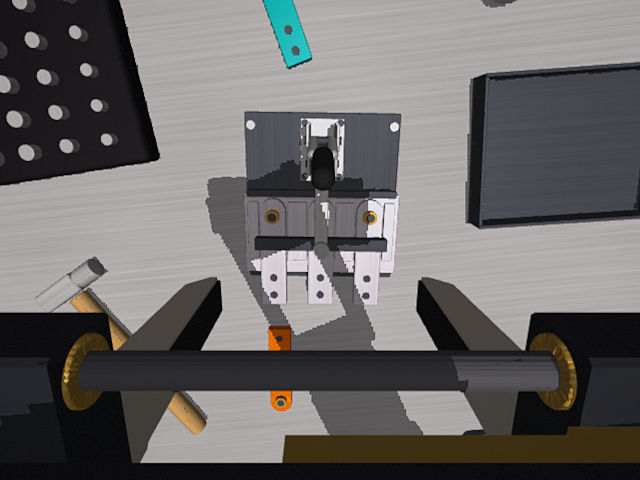

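Wrist view of the fixture: bushes at (272,217) and (370,218), black handle at about (322,170), square ends at row 303. I'll zoom once for accuracy.

```bash
python3 - <<'E'
from h import *
import pickle
c=pickle.load(open("w_fix.pkl","rb"))
cv2.imwrite("pics/wfix2.png",crop(c,240,105,170,205,4)[230:820] if 0 else crop(c,240,108,170,200,3))
E
```

```text
(no output)
```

View pics/wfix2.png

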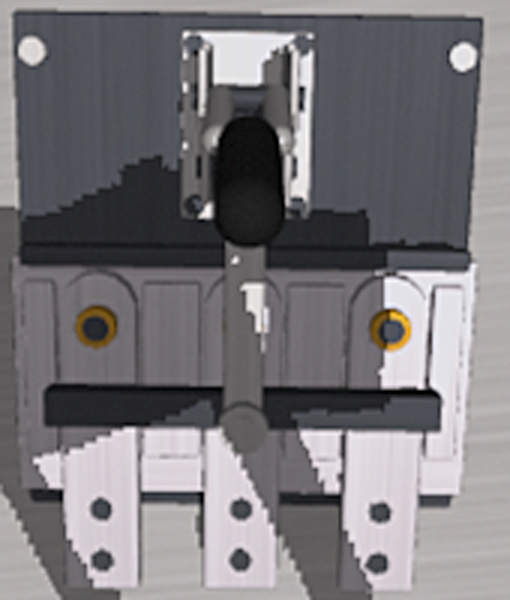

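```bash
cat > fix.py <<'E'
from h import *
import pickle
from scipy.optimize import least_squares
c=pickle.load(open("w_fix.pkl","rb")); t=cam("top")
uv=np.array([[96,327],[390,330],[67,585],[138,587],[203,586],[274,588],[340,588],[411,590]])/3+[240,108]-.33
uvt=np.array([[128,290],[343,320],[65,500],[126,508],[175,513],[237,521],[283,533],[345,542]])/5+[155,195]-.4
L=np.array([[-15,56,48],[-15,-56,48]]+[[-125,y+d,42] for y in(56,0,-56) for d in(15,-15)])/1e3
def tf(p,P): a,s=np.cos(p[2]),np.sin(p[2]); return np.asarray(P)@np.array([[a,s,0],[-s,a,0],[0,0,1]])+[p[0],p[1],0]
r=least_squares(lambda p:(proj(c,tf(p,L))-uv).ravel(),[.47,.277,-.11]); print("wrist",r.x,r.fun.reshape(-1,2))
r2=least_squares(lambda p:np.r_[(proj(c,tf(p,L))-uv).ravel(),(proj(t,tf(p,L))-uvt).ravel()],[.47,.277,-.11]); print("both",r2.x)
p=r.x
inv=lambda P:(P-[p[0],p[1],0])@np.array([[np.cos(p[2]),-np.sin(p[2]),0],[np.sin(p[2]),np.cos(p[2]),0],[0,0,1]])
k=lambda *q:np.array(q)/3+[240,108]-.33
print("edge top",inv(back(c,k([250,245]),.1975)),"-> px",inv(back(c,k([250,245]),.1975))[0,0]+.0362)
print("pins",inv(back(c,k([212,135],[280,135]),.09)))
print("grip mid",inv(back(c,k([248,178]),.163)))
E
python3 fix.py
```

```text
wrist [ 0.4713  0.2763 -0.1157] [[-0.7684 -0.8695]
 [ 0.6131 -0.5609]
 [-0.9157  0.3238]
 [ 0.0222 -0.0247]
 [-0.3232  0.5843]
 [ 0.6085  0.2358]
 [-0.0755  0.5114]
 [ 0.8501  0.1628]]
both [ 0.4714  0.2764 -0.1146]
edge top [[ 0.0368 -0.0007  0.1975]] -> px 0.07296304292837427
pins [[ 0.057   0.011   0.09  ]
 [ 0.0573 -0.0109  0.09  ]]
grip mid [[ 0.0495 -0.0002  0.163 ]]
```

Request:
move_arm:
  moves:
    - {"fingers": 1,"offset": [0.025,-0.0005,0],"twist": [0,0,0.7]}
    - {"fingers": 1,"offset": [0.0245,-0.0005,0],"twist": [0,0,0]}
    - {"fingers": 1,"offset": [0,0,0.03],"twist": [0,0,0]}
    - {"fingers": 1,"offset": [0,0,0.03],"twist": [0,0,0]}
    - {"fingers": 1,"offset": [0,0,0.03],"twist": [0,0,0]}
    - {"fingers": 1,"offset": [0,0,0.03],"twist": [0,0,0]}
    - {"fingers": 1,"offset": [0,0,0.02],"twist": [0,0,0]}
    - {"fingers": 1,"offset": [0,0,0.013],"twist": [0,0,0]}
    - {"fingers": 1,"offset": [0,0,0],"twist": [0,0,0]}

```text
time_s: 5.2
position: [0.5195, 0.2654, 0.1675]
orientation: [0.001, 0.998, -0.061, -0.003]
wrist_force: [-0.7, 0.1, 0.2]
finger_gap: 0.0926
finger_force: 0.0
```

```bash
python3 - <<'E'
from h import *
o=sensors.get_obs(); print(o["position"],o["orientation"],o["wrist_force"])
c=cam("wrist"); cv2.imwrite("pics/wclamp.png",c["pixels"][:,:,::-1])
E
```

```text
[0.5195 0.2654 0.1675] [ 0.0014  0.9982 -0.0607 -0.0029] [-0.6509  0.1301  0.2482]
```

View pics/wclamp.png

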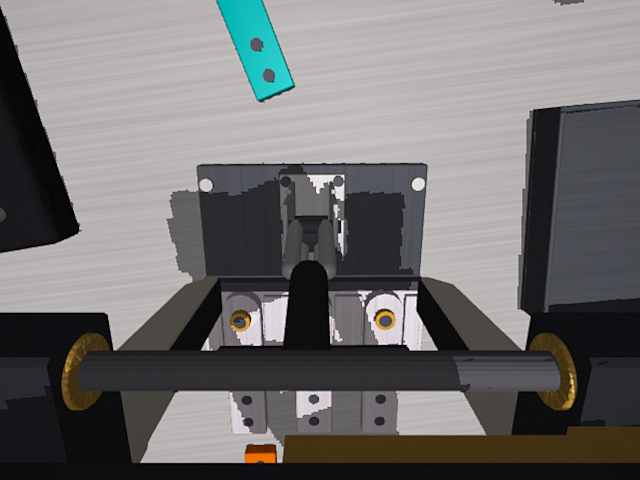

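The handle is between the fingers, about 4 mm left of centre. I'll correct that and grip.

Request:
move_arm:
  moves:
    - {"fingers": 1,"offset": [0.002,-0.0045,0],"twist": [0,0,0]}
    - {"fingers": 1,"offset": [0,0,0],"twist": [0,0,0]}
    - {"fingers": 0.1,"offset": [0,0,0],"twist": [0,0,0]}
    - {"fingers": 0.1,"offset": [0,0,0],"twist": [0,0,0]}
    - {"fingers": 0.1,"offset": [0,0,0],"twist": [0,0,0]}
    - {"fingers": 0.1,"offset": [0,0,0],"twist": [0,0,0]}
    - {"fingers": 0.1,"offset": [0,0,0],"twist": [0,0,0]}
    - {"fingers": 0.1,"offset": [0,0,0],"twist": [0,0,0]}
    - {"fingers": 0.1,"offset": [0,0,0],"twist": [0,0,0]}
    - {"fingers": 0.1,"offset": [0,0,0],"twist": [0,0,0]}
  grip_force: 15

```text
time_s: 6.08
position: [0.5242, 0.2712, 0.1706]
orientation: [0.0, 0.998, -0.06, -0.0]
wrist_force: [0.2, -0.2, -0.1]
finger_gap: 0.0442
finger_force: 0.0
```

Request:
move_arm:
  moves:
    - {"fingers": 0.1,"offset": [0,0,0],"twist": [0,0,0]}
    - {"fingers": 0.1,"offset": [0,0,0],"twist": [0,0,0]}
    - {"fingers": 0.1,"offset": [0,0,0],"twist": [0,0,0]}
    - {"fingers": 0.1,"offset": [0,0,0],"twist": [0,0,0]}
    - {"fingers": 0.1,"offset": [0,0,0],"twist": [0,0,0]}
    - {"fingers": 0.1,"offset": [0,0,0],"twist": [0,0,0]}

```text
time_s: 6.58
position: [0.524, 0.2699, 0.1706]
orientation: [0.001, 0.998, -0.06, -0.0]
wrist_force: [-0.5, -4.6, 0.2]
finger_gap: 0.0178
finger_force: 15.0
```

```bash
python3 - <<'E'
from h import *
for i in range(6):
    c=cam("wrist");o=sensors.get_obs(); print(o["time_s"],o["position"],o["wrist_force"],o["finger_gap"],o["finger_force"])
E
```

```text
6.6333 [0.524  0.2699 0.1706] [-0.6623 -5.7289  1.596 ] 0.01753387305899321 15.000182837247849
6.6833 [0.524  0.2699 0.1706] [-0.9126 -5.3579  1.4157] 0.017553425653125045 15.000183284282684
6.7333 [0.524  0.2699 0.1706] [-0.6212 -4.2674  2.0037] 0.017624963797667637 15.000210553407669
6.7833 [0.524  0.2699 0.1706] [-0.6044 -4.5823  1.0918] 0.017738107774875667 15.00012382864952
6.8333 [0.524  0.2699 0.1706] [-0.9317 -4.9509  1.5772] 0.017806604837020283 15.000131875276566
6.8833 [0.524  0.2699 0.1706] [-0.3694 -5.2383  1.7714] 0.01745289377786269 15.000124275684357
```

Request:
move_arm:
  moves:
    - {"fingers": 0.1,"offset": [0.0048,0,-0.001],"twist": [0,0,0]}
    - {"fingers": 0.1,"offset": [0.0048,0,-0.0008],"twist": [0,0,0]}
    - {"fingers": 0.1,"offset": [0.0048,0,-0.0004],"twist": [0,0,0]}
    - {"fingers": 0.1,"offset": [0.0048,0,-0.0001],"twist": [0,0,0]}
    - {"fingers": 0.1,"offset": [0.0048,0,0.0002],"twist": [0,0,0]}
    - {"fingers": 0.1,"offset": [0.0048,0,0.0005],"twist": [0,0,0]}
    - {"fingers": 0.1,"offset": [0.0048,0,0.0009],"twist": [0,0,0]}
    - {"fingers": 0.1,"offset": [0.0047,0,0.0011],"twist": [0,0,0]}
    - {"fingers": 0.1,"offset": [0.0046,0,0.0015],"twist": [0,0,0]}
    - {"fingers": 0.1,"offset": [0.0046,0,0.0017],"twist": [0,0,0]}

```text
time_s: 7.72
position: [0.5721, 0.2656, 0.167]
orientation: [-0.0, 0.998, -0.06, 0.0]
wrist_force: [-0.5, -0.9, 0.1]
finger_gap: 0.0095
finger_force: 0.0
```

Request:
move_arm:
  moves:
    - {"fingers": 0.1,"offset": [0.005,0,0.002],"twist": [0,0,0]}
    - {"fingers": 0.1,"offset": [0.005,0,0.0025],"twist": [0,0,0]}
    - {"fingers": 0.1,"offset": [0,0,0],"twist": [0,0,0]}

```text
time_s: 7.97
position: [0.5821, 0.2639, 0.1617]
orientation: [0.0, 0.998, -0.061, -0.0]
wrist_force: [1.2, 0.8, 0.6]
finger_gap: 0.009
finger_force: 0.0
```

Request:
move_arm:
  moves:
    - {"fingers": 0.3,"offset": [0,0,-0.02],"twist": [0,0,0]}
    - {"fingers": 0.6,"offset": [0,0,-0.03],"twist": [0,0,0]}
    - {"fingers": 1,"offset": [0,0,-0.03],"twist": [0,0,0]}
    - {"fingers": 1,"offset": [-0.02,0,-0.03],"twist": [0,0,0]}
    - {"fingers": 1,"offset": [-0.03,0,-0.03],"twist": [0,0,0]}
    - {"fingers": 1,"offset": [-0.03,0,0],"twist": [0,0,0]}
    - {"fingers": 1,"offset": [0,0,0],"twist": [0,0,0]}
    - {"fingers": 1,"offset": [0,0,0],"twist": [0,0,0]}

```text
time_s: 8.63
position: [0.5014, 0.2743, 0.3031]
orientation: [-0.0, 0.998, -0.06, 0.001]
wrist_force: [0.1, -0.9, -0.4]
finger_gap: 0.0581
finger_force: 0.0
```

```bash
python3 - <<'E'
from h import *
import pickle
c=cam("wrist");o=sensors.get_obs(); print(o["position"],o["wrist_force"]); pickle.dump(c,open("w_fix2.pkl","wb"))
cv2.imwrite("pics/wopen.png",c["pixels"][60:,:,::-1])
E
```

```text
[0.5022 0.274  0.3022] [-0.0378 -0.3789 -0.3396]
```

View pics/wopen.png

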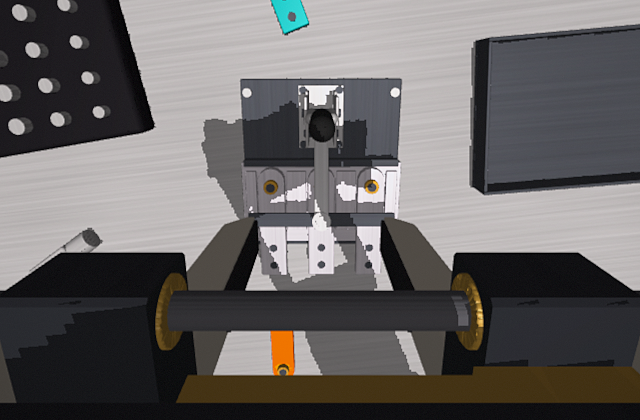

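The clamp is still shut: the handle at (321,125) slipped out and sprang back. I'll retry with a firmer grip.

Request:
move_arm:
  moves:
    - {"fingers": 1,"offset": [0.022,0.003,0],"twist": [0,0,0]}
    - {"fingers": 1,"offset": [0,0,0],"twist": [0,0,0]}
    - {"fingers": 1,"offset": [0,0,0.03],"twist": [0,0,0]}
    - {"fingers": 1,"offset": [0,0,0.03],"twist": [0,0,0]}
    - {"fingers": 1,"offset": [0,0,0.03],"twist": [0,0,0]}
    - {"fingers": 1,"offset": [0,0,0.03],"twist": [0,0,0]}
    - {"fingers": 1,"offset": [0,0,0.01],"twist": [0,0,0]}
    - {"fingers": 0.1,"offset": [0,0,0],"twist": [0,0,0]}
    - {"fingers": 0.1,"offset": [0,0,0],"twist": [0,0,0]}
    - {"fingers": 0.1,"offset": [0,0,0],"twist": [0,0,0]}
  grip_force: 50

```text
time_s: 9.52
position: [0.5253, 0.2685, 0.1737]
orientation: [-0.0, 0.998, -0.061, 0.001]
wrist_force: [0.1, 0.8, 0.4]
finger_gap: 0.0777
finger_force: 0.0
```

Request:
move_arm:
  moves:
    - {"fingers": 0.1,"offset": [0,0,0],"twist": [0,0,0]}
    - {"fingers": 0.1,"offset": [0,0,0],"twist": [0,0,0]}
    - {"fingers": 0.1,"offset": [0,0,0],"twist": [0,0,0]}
    - {"fingers": 0.1,"offset": [0,0,0],"twist": [0,0,0]}
    - {"fingers": 0.1,"offset": [0,0,0],"twist": [0,0,0]}
    - {"fingers": 0.1,"offset": [0,0,0],"twist": [0,0,0]}
    - {"fingers": 0.1,"offset": [0,0,0],"twist": [0,0,0]}
    - {"fingers": 0.1,"offset": [0,0,0],"twist": [0,0,0]}
    - {"fingers": 0.1,"offset": [0,0,0],"twist": [0,0,0]}
    - {"fingers": 0.1,"offset": [0,0,0],"twist": [0,0,0]}

```text
time_s: 10.35
position: [0.5239, 0.2682, 0.1719]
orientation: [-0.0, 0.998, -0.06, -0.0]
wrist_force: [-1.0, 1.8, 0.9]
finger_gap: 0.0117
finger_force: 0.7
```

Request:
move_arm:
  moves:
    - {"fingers": 0.1,"offset": [0.0048,0,-0.001],"twist": [0,0,0]}
    - {"fingers": 0.1,"offset": [0.0048,0,-0.0008],"twist": [0,0,0]}
    - {"fingers": 0.1,"offset": [0.0048,0,-0.0004],"twist": [0,0,0]}
    - {"fingers": 0.1,"offset": [0,0,0],"twist": [0,0,0]}

```text
time_s: 10.68
position: [0.5386, 0.2666, 0.1738]
orientation: [-0.0, 0.998, -0.06, -0.0]
wrist_force: [0.3, 0.2, 0.6]
finger_gap: 0.0092
finger_force: 0.0
```

```bash
python3 - <<'E'
from h import *
import pickle
F=(.4714,.2764,-.115)
def tf(p,P): a,s=np.cos(p[2]),np.sin(p[2]); return np.asarray(P)@np.array([[a,s,0],[-s,a,0],[0,0,1]])+[p[0],p[1],0]
ph=np.linspace(0,2*np.pi,60)
def pts(px,py):
    out=[]
    d=np.array([np.sin(-.25),0,np.cos(-.25)]); n=np.array([d[2],0,-d[0]])
    for r in np.linspace(.043,.111,15):
        out.append(np.array([px,py,.09])+d*r+.009*(np.cos(ph)[:,None]*n+np.sin(ph)[:,None]*np.array([0,1,0])))
    return tf(F,np.vstack(out))
for f,(x0,y0,w,h) in {"w_fix":(295,130,55,70),"w_fix2":(295,150,55,70)}.items():
    c=pickle.load(open(f+".pkl","rb")); g=c["pixels"][y0:y0+h,x0:x0+w].max(2); m=(g<28).astype(np.uint8)
    q,l,st,ce=cv2.connectedComponentsWithStats(m); i=1+np.argmax(st[1:,4]); s=st[i]; print(f,"obs",s[0]+x0,s[1]+y0,s[0]+s[2]+x0,s[1]+s[3]+y0)
    for px in(.055,.06,.065,.07,.075):
        u=proj(c,pts(px,0)); print(px,u.min(0),u.max(0))
E
```

```text
w_fix obs 311 147 335 191
0.055 [309.0948 159.8723] [334.2401 213.4528]
0.06 [309.1324 153.9226] [334.402  206.6726]
0.065 [309.1704 147.9239] [334.5656 199.8262]
0.07 [309.2087 141.8756] [334.7308 192.9127]
0.075 [309.2475 135.777 ] [334.8977 185.9311]
w_fix2 obs 309 169 335 202
0.055 [307.7914 197.0135] [334.1559 260.2757]
0.06 [307.7021 190.982 ] [334.2032 253.4077]
0.065 [307.6118 184.8986] [334.2509 246.4694]
0.07 [307.5206 178.7628] [334.2991 239.4597]
0.075 [307.4284 172.5739] [334.3478 232.3775]
```

Request:
move_arm:
  moves:
    - {"fingers": 0,"offset": [0.004,0,0],"twist": [0,0,0]}
    - {"fingers": 0,"offset": [0.004,0,0],"twist": [0,0,0]}
    - {"fingers": 0,"offset": [0.004,0,0],"twist": [0,0,0]}
    - {"fingers": 0,"offset": [0.004,0,0],"twist": [0,0,0]}

```text
time_s: 11.02
position: [0.5548, 0.2643, 0.1744]
orientation: [0.0, 0.998, -0.061, 0.0]
wrist_force: [-0.4, -0.1, -0.1]
finger_gap: 0.0006
finger_force: 0.0
```

Request:
move_arm:
  moves:
    - {"fingers": 0,"offset": [0.004,0,0],"twist": [0,0,0]}
    - {"fingers": 0,"offset": [0.004,0,0],"twist": [0,0,0]}
    - {"fingers": 0,"offset": [0.004,0,0],"twist": [0,0,0]}
    - {"fingers": 0,"offset": [0.004,0,0],"twist": [0,0,0]}
    - {"fingers": 0,"offset": [0.004,0,0],"twist": [0,0,0]}

```text
time_s: 11.43
position: [0.5743, 0.262, 0.1742]
orientation: [0.0, 0.998, -0.06, -0.0]
wrist_force: [-0.6, -0.2, 0.8]
finger_gap: 0.0004
finger_force: 0.0
```

Request:
move_arm:
  moves:
    - {"fingers": 0,"offset": [-0.015,0,-0.02],"twist": [0,0,0]}
    - {"fingers": 0,"offset": [-0.02,0,-0.03],"twist": [0,0,0]}
    - {"fingers": 0.5,"offset": [-0.03,0,-0.03],"twist": [0,0,0]}
    - {"fingers": 1,"offset": [-0.02,0,-0.03],"twist": [0,0,0]}
    - {"fingers": 1,"offset": [0,0,-0.03],"twist": [0,0,0]}
    - {"fingers": 1,"offset": [0,0,0],"twist": [0,0,0]}
    - {"fingers": 1,"offset": [0,0,0],"twist": [0,0,0]}
    - {"fingers": 1,"offset": [0,0,0],"twist": [0,0,0]}

```text
time_s: 12.1
position: [0.4901, 0.2722, 0.3132]
orientation: [0.0, 0.998, -0.06, -0.0]
wrist_force: [0.0, 0.5, 0.3]
finger_gap: 0.0358
finger_force: 0.0
```

```bash
python3 - <<'E'
from h import *
import pickle
c=cam("wrist");o=sensors.get_obs(); print(o["position"],o["wrist_force"],o["finger_gap"]); pickle.dump(c,open("w_fix3.pkl","wb"))
cv2.imwrite("pics/wopen2.png",c["pixels"][60:310,150:500,::-1])
E
```

```text
[0.4898 0.272  0.3123] [ 0.4293 -0.0186 -0.786 ] 0.04003012274702139
```

View pics/wopen2.png

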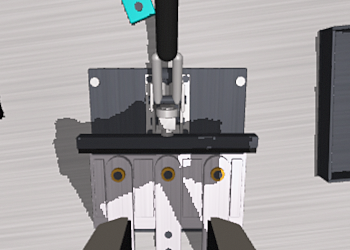

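The clamp is open: handle thrown away from the robot, bar upright, and the three bushes visible at crop (118,174), (168,174), (217,174). Next I'll locate the bushes and tray numerically.

```bash
cat >> h.py <<'E'
def tf(p,P): a,s=np.cos(p[2]),np.sin(p[2]); return np.asarray(P,float)@np.array([[a,s,0],[-s,a,0],[0,0,1]])+[p[0],p[1],0]
F=(.4714,.2764,-.115); PR=(.509,-.2806,.148)
def bushes(c,roi,z,lo=(10,130,60),hi=(30,255,255)):
    x0,y0,x1,y1=roi; m=cv2.inRange(cv2.cvtColor(c["pixels"],cv2.COLOR_RGB2HSV)[y0:y1,x0:x1],lo,hi)
    m=cv2.morphologyEx(m,cv2.MORPH_CLOSE,np.ones((7,7)))
    q,l,st,ce=cv2.connectedComponentsWithStats(m); ok=[i for i in range(1,q) if st[i][4]>20]
    uv=np.array([ce[i]+[x0,y0] for i in ok]); return uv,[st[i][2:] for i in ok],(back(c,uv,z) if len(uv) else None)
def tray():
    c=cam("top"); g=c["pixels"][190:300,265:370].max(2); m=cv2.morphologyEx((g<85).astype(np.uint8),cv2.MORPH_OPEN,np.ones((5,5)))
    q,l,st,ce=cv2.connectedComponentsWithStats(m); i=1+np.argmax(st[1:,4])
    ct,_=cv2.findContours((l==i).astype(np.uint8),0,2); P=back(c,(ct[0][:,0]+[265,190]).astype(float),.035)
    (cx,cy),wh,a=cv2.minAreaRect((P[:,:2]*1000).astype(np.float32)); return cx,cy,wh,a
def goto(P,yaw):  # deltas in tool axes for a tool-down TCP target
    o=sensors.get_obs(); M=R.from_quat(o["orientation"][[1,2,3,0]]).as_matrix(); y0=np.arctan2(M[1,0],M[0,0])
    X=np.array([np.cos(yaw),np.sin(yaw),0]);Y=np.array([np.sin(yaw),-np.cos(yaw),0]); d=np.asarray(P)-o["position"]
    print("pos",o["position"],"tilt",M[:2,2],"twist z deg",np.degrees(y0-yaw),"then dxyz mm",1e3*np.array([d@X,d@Y,-d[2]]))
E
python3 - <<'E'
from h import *
import pickle
c=pickle.load(open("w_fix3.pkl","rb"))
print(bushes(c,(240,200,400,260),.048)); print("expect",tf(F,[[-.015,y,.048] for y in(.056,0,-.056)]))
print("tray",tray())
for y in(-.056,0,.056): print(y,tf(F,[[-.112,y,.0]]))
goto(np.r_[tf(F,[[-.112,-.056,0]])[0,:2],.15],-.115)
E
```

```text
(array([[317.7483, 233.7279],
       [367.162 , 233.7465],
       [267.604 , 234.4497]]), [array([ 14,  14, 147], dtype=int32), array([ 14,  14, 142], dtype=int32), array([ 14,  14, 149], dtype=int32)], array([[0.4564, 0.2775, 0.048 ],
       [0.4497, 0.223 , 0.048 ],
       [0.4623, 0.333 , 0.048 ]]))
expect [[0.4629 0.3338 0.048 ]
 [0.4565 0.2781 0.048 ]
 [0.4501 0.2225 0.048 ]]Traceback (most recent call last):
  File "<stdin>", line 5, in <module>
  File "h.py", line 29, in tray
    q,l,st,ce=cv2.connectedComponentsWithStats(m); i=1+np.argmax(st[1:,4])
                                                       ~~~~~~~~~^^^^^^^^^^
    return _wrapfunc(a, 'argmax', axis=axis, out=out, **kwds)
    return bound(*args, **kwds)
ValueError: attempt to get argmax of an empty sequence
```

```bash
python3 - <<'E'
from h import *
c=cam("top"); print(c["pixels"][200:290:12,270:370:14].max(2))
goto(np.r_[tf(F,[[-.112,-.056,0]])[0,:2],.15],-.115)
E
```

```text
[[201 200 201 203 201 201 203 201]
 [196  90  83  55  48  52  88 206]
 [200  96  99  99  98  98  86 198]
 [198  96  96  96  97 100  62 199]
 [197  97 101  98 100 100  62 197]
 [198  98  97  97  99 101  57 203]
 [201  82  80  95  98 101  82 201]
 [202 203 205 203 203 205 203 201]]
pos [0.4898 0.272  0.3119] tilt [-0.0032 -0.001 ] twist z deg -0.36149487408546527 then dxyz mm [-130.7787   53.6914  161.8568]
```

Request:
move_arm:
  moves:
    - {"fingers": 0.43,"offset": [0,0,0],"twist": [0,0,-0.4]}
    - {"fingers": 0.43,"offset": [-0.033,0.0135,0],"twist": [0,0,0]}
    - {"fingers": 0.43,"offset": [-0.033,0.0135,0],"twist": [0,0,0]}
    - {"fingers": 0.43,"offset": [-0.033,0.0135,0.02],"twist": [0,0,0]}
    - {"fingers": 0.43,"offset": [-0.032,0.0135,0.03],"twist": [0,0,0]}
    - {"fingers": 0.43,"offset": [0,0,0.03],"twist": [0,0,0]}
    - {"fingers": 0.43,"offset": [0,0,0.03],"twist": [0,0,0]}
    - {"fingers": 0.43,"offset": [0,0,0.03],"twist": [0,0,0]}
    - {"fingers": 0.43,"offset": [0,0,0.02],"twist": [0,0,0]}
    - {"fingers": 0.43,"offset": [0,0,0],"twist": [0,0,0]}
  grip_force: 50

```text
time_s: 13.08
position: [0.3537, 0.2333, 0.1523]
orientation: [0.002, 0.998, -0.057, -0.004]
wrist_force: [-0.0, -0.1, -0.4]
finger_gap: 0.0401
finger_force: 0.0
```

Request:
move_arm:
  moves:
    - {"fingers": 0.43,"offset": [0,0,0],"twist": [0,0,0]}
    - {"fingers": 0.43,"offset": [0,0,0],"twist": [0,0,0]}

```text
time_s: 13.25
position: [0.3577, 0.2346, 0.1573]
orientation: [-0.0, 0.998, -0.057, 0.0]
wrist_force: [-0.3, 0.0, -0.5]
finger_gap: 0.0399
finger_force: 0.0
```

```bash
sed -i 's/g<85/g<130/' h.py; python3 - <<'E'
from h import *
print(tray()); goto(np.r_[tf(F,[[-.112,-.056,0]])[0,:2],.054],-.115)
print(sensors.get_obs()["finger_gap"])
E
```

```text
(500.51434326171875, -9.972686767578125, (210.86260986328125, 172.4915313720703), 87.8344955444336)
pos [0.358  0.2348 0.1577] tilt [0.0022 0.0007] twist z deg 0.06139102159292596 then dxyz mm [ -4.1355   1.6594 103.7362]
0.03994190040417299
```

Request:
move_arm:
  moves:
    - {"fingers": 0.43,"offset": [-0.004,0.0015,0.03],"twist": [0,0,0]}
    - {"fingers": 0.43,"offset": [0,0,0.03],"twist": [0,0,0]}
    - {"fingers": 0.43,"offset": [0,0,0.02],"twist": [0,0,0]}
    - {"fingers": 0.43,"offset": [0,0,0.0125],"twist": [0,0,0]}
    - {"fingers": 0.43,"offset": [0,0,0.0112],"twist": [0,0,0]}
    - {"fingers": 0.43,"offset": [0,0,0],"twist": [0,0,0]}
    - {"fingers": 0.43,"offset": [0,0,0],"twist": [0,0,0]}

```text
time_s: 13.88
position: [0.3535, 0.2337, 0.0535]
orientation: [-0.0, 0.998, -0.057, 0.001]
wrist_force: [0.8, 0.2, 1.0]
finger_gap: 0.0399
finger_force: 0.0
```

Request:
move_arm:
  moves:
    - {"fingers": 0.2,"offset": [0,0,0],"twist": [0,0,0]}
    - {"fingers": 0.2,"offset": [0,0,0],"twist": [0,0,0]}
    - {"fingers": 0.2,"offset": [0,0,0],"twist": [0,0,0]}
    - {"fingers": 0.2,"offset": [0,0,0],"twist": [0,0,0]}
    - {"fingers": 0.2,"offset": [0,0,0],"twist": [0,0,0]}

```text
time_s: 14.3
position: [0.3537, 0.2338, 0.0537]
orientation: [-0.0, 0.998, -0.057, 0.001]
wrist_force: [-0.3, 1.2, 6.6]
finger_gap: 0.0292
finger_force: 50.0
```

```bash
python3 - <<'E'
from h import *
goto(np.r_[tf(F,[[-.112,-.056,0]])[0,:2],.054],-.115)
o=sensors.get_obs();print(o["finger_gap"],o["finger_force"],o["wrist_force"])
E
```

```text
pos [0.3537 0.2338 0.0537] tilt [0.0025 0.0008] twist z deg 0.06310650687225478 then dxyz mm [ 0.0045  0.1453 -0.3159]
0.029204412948959025 49.999855756759644 [-0.3007  1.2282  6.5908]
```

Request:
move_arm:
  moves:
    - {"fingers": 0.2,"offset": [0,0,-0.008],"twist": [0,0,0]}
    - {"fingers": 0.2,"offset": [0,0,-0.012],"twist": [0,0,0]}
    - {"fingers": 0.2,"offset": [-0.015,0,-0.015],"twist": [0,0,0]}
    - {"fingers": 0.2,"offset": [-0.015,0,-0.025],"twist": [0,0,0]}
    - {"fingers": 0.2,"offset": [0,0,-0.025],"twist": [0,0,0]}
    - {"fingers": 0.2,"offset": [0,0,-0.03],"twist": [0,0,0]}
    - {"fingers": 0.2,"offset": [0,0,0],"twist": [0,0,0]}
    - {"fingers": 0.2,"offset": [0,0,0],"twist": [0,0,0]}

```text
time_s: 14.97
position: [0.3235, 0.2371, 0.1691]
orientation: [-0.001, 0.998, -0.057, 0.002]
wrist_force: [0.1, 0.3, -1.9]
finger_gap: 0.0295
finger_force: 50.0
```

```bash
cat >> h.py <<'E'
def held(z_off=-.005,roi=(250,120,390,330)):  # bush centre of a held link in tool axes, and the link's lengthwise place
    o=sensors.get_obs(); c=cam("wrist"); uv,st,P=bushes(c,roi,o["position"][2]+z_off)
    M=R.from_quat(o["orientation"][[1,2,3,0]]).as_matrix(); print("bush px",uv,st,"in tool mm",None if P is None else 1e3*(P-o["position"])@M)
E
python3 - <<'E'
from h import *
o=sensors.get_obs();print(o["finger_gap"],o["finger_force"],o["wrist_force"]); held(-.005)
goto(np.r_[tf(PR,[[-.107,0,0]])[0,:2],.17],.148)
E
```

```text
0.029522006003295152 49.99666929244995 [ 0.146   0.2914 -1.8681]
bush px [[319.4568 214.3992]] [array([ 23,  15, 243], dtype=int32)] in tool mm [[42.7912  0.1811  5.1348]]
pos [0.3226 0.2367 0.1677] tilt [0.0005 0.0002] twist z deg -15.002595699078055 then dxyz mm [  1.0586 539.1505  -2.2737]
```

```bash
python3 - <<'E'
from h import *
o=sensors.get_obs(); c=cam("wrist"); M=R.from_quat(o["orientation"][[1,2,3,0]]).as_matrix()
print(proj(c,[o["position"]+M@[.097,0,.005]]), proj(c,[o["position"]+M@[.117,0,.012]]))
cv2.imwrite("pics/wheld.png",c["pixels"][:420,100:540,::-1])
E
```

```text
[[319.0373  64.9343]] [[319.0425   7.8379]]
```

View pics/wheld.png

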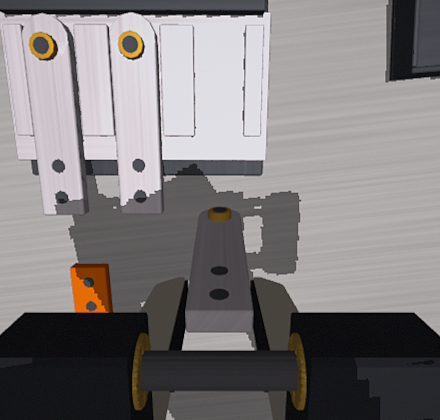

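The held link has drooped, rounded end down. I'll solve for the angle and check whether it is steady.

```bash
cat >> h.py <<'E'
def droop(l=.097,zg=.018,roi=(250,30,390,330),h=.0125):
    o=sensors.get_obs(); c=cam("wrist"); uv,st,P=bushes(c,roi,0); M=R.from_quat(o["orientation"][[1,2,3,0]]).as_matrix()
    best=min((np.hypot(*(proj(c,[o["position"]+M@[l*np.cos(f)+h*np.sin(f),0,zg+l*np.sin(f)-h*np.cos(f)]])[0]-u)),np.degrees(f),*u) for f in np.linspace(-.3,1.3,321) for u in uv)
    print("t",o["time_s"],"err px, droop deg, px",np.round(best,2),"n",len(uv)); return best
E
python3 - <<'E'
from h import *
droop(); droop(); print(sensors.get_obs()["ft_torque"])
E
```

```text
t 15.0667 err px, droop deg, px [ 25.13  74.48 319.27 214.38] n 1
t 15.1167 err px, droop deg, px [ 25.13  74.48 319.36 214.38] n 1
[ 0.0556  0.0208 -0.0192]
```

```bash
python3 - <<'E'
from h import *
from scipy.optimize import least_squares
o=sensors.get_obs(); c=cam("wrist"); M=R.from_quat(o["orientation"][[1,2,3,0]]).as_matrix()
s=np.array([-.065,-.054,-.033,.045]); h=np.array([.006,.006,.006,.0125]); v=np.array([310,294,270,214.4])
f=lambda p:proj(c,o["position"]+np.c_[p[0]+s*np.cos(p[2])+h*np.sin(p[2]),0*s,p[1]+s*np.sin(p[2])-h*np.cos(p[2])]@M.T)[:,1]-v
for f0 in(.3,.8,1.2):
    r=least_squares(f,[.03,.03,f0]); a,b,ph=r.x; print(r.x,np.degrees(ph),r.cost,r.fun,"grip s=-.052 at",a-.052*np.cos(ph),b-.052*np.sin(ph))
E
```

```text
[0.0241 0.003  1.6365] 93.76591229972944 0.14710599513979522 [ 0.1802 -0.4157  0.2928 -0.0568] grip s=-.052 at 0.027527518669583504 -0.048911272368463383
[0.0241 0.003  1.6365] 93.76591306049507 0.1471059951400116 [ 0.1802 -0.4157  0.2928 -0.0568] grip s=-.052 at 0.02752752093852969 -0.04891127753541513
[0.0241 0.003  1.6365] 93.76591232741293 0.14710599513981157 [ 0.1802 -0.4157  0.2928 -0.0568] grip s=-.052 at 0.027527518760992888 -0.04891127257702823
```

The link hangs almost vertically (about 74° by perspective). I'll level it against the free table in front of the fixture by lowering it and backing up along the arc.

Request:
move_arm:
  moves:
    - {"fingers": 0.2,"offset": [-0.01,0.02,0],"twist": [0,0,0]}
    - {"fingers": 0.2,"offset": [-0.01,0.02,0],"twist": [0,0,0]}
    - {"fingers": 0.2,"offset": [0,0,0.015],"twist": [0,0,0]}
    - {"fingers": 0.2,"offset": [0,0,0.011],"twist": [0,0,0]}
    - {"fingers": 0.2,"offset": [-0.013,0,0.0055],"twist": [0,0,0]}
    - {"fingers": 0.2,"offset": [-0.013,0,0.0055],"twist": [0,0,0]}
    - {"fingers": 0.2,"offset": [-0.01,0,0.007],"twist": [0,0,0]}
    - {"fingers": 0.2,"offset": [-0.01,0,0.0075],"twist": [0,0,0]}
    - {"fingers": 0.2,"offset": [-0.008,0,0.009],"twist": [0,0,0]}
    - {"fingers": 0.2,"offset": [-0.008,0,0.009],"twist": [0,0,0]}

```text
time_s: 16.05
position: [0.2343, 0.2065, 0.0982]
orientation: [0.0, 0.998, -0.057, -0.002]
wrist_force: [-10.2, 0.8, 15.6]
finger_gap: 0.0293
finger_force: 50.0
```

Request:
move_arm:
  moves:
    - {"fingers": 0.2,"offset": [-0.006,0,0.0095],"twist": [0,0,0]}
    - {"fingers": 0.2,"offset": [-0.006,0,0.0095],"twist": [0,0,0]}
    - {"fingers": 0.2,"offset": [-0.003,0,0.0095],"twist": [0,0,0]}
    - {"fingers": 0.2,"offset": [-0.003,0,0.0095],"twist": [0,0,0]}
    - {"fingers": 0.2,"offset": [0,0,0],"twist": [0,0,0]}
    - {"fingers": 0.2,"offset": [0,0,0],"twist": [0,0,0]}

```text
time_s: 16.55
position: [0.2179, 0.2081, 0.0597]
orientation: [0.001, 0.998, -0.057, -0.001]
wrist_force: [-0.6, -1.0, 2.2]
finger_gap: 0.0289
finger_force: 50.0
```

```bash
python3 - <<'E'
from h import *
droop(); o=sensors.get_obs();print(o["position"],o["wrist_force"],o["finger_gap"]); print(bushes(cam("wrist"),(250,10,390,330),.02)[:2])
E
```

```text
t 16.55 err px, droop deg, px [  0.6   44.12 319.55 124.38] n 1
[0.2186 0.2082 0.06  ] [-1.9342 -0.171   1.3782] 0.028918195481554946
(array([[319.5151, 124.796 ]]), [array([ 34,  37, 598], dtype=int32)])
```

Request:
move_arm:
  moves:
    - {"fingers": 0.2,"offset": [0,0,0.01],"twist": [0,0,0]}
    - {"fingers": 0.2,"offset": [0,0,0.01],"twist": [0,0,0]}
    - {"fingers": 0.2,"offset": [0,0,0.01],"twist": [0,0,0]}
    - {"fingers": 0.2,"offset": [0,0,0.002],"twist": [0,0,0]}
    - {"fingers": 0.2,"offset": [0,0,0],"twist": [0,0,0]}
    - {"fingers": 0.2,"offset": [0,0,0],"twist": [0,0,0]}

```text
time_s: 17.15
position: [0.2198, 0.2087, 0.0286]
orientation: [-0.0, 0.998, -0.057, 0.0]
wrist_force: [-0.4, 0.1, 0.3]
finger_gap: 0.0296
finger_force: 50.0
```

```bash
python3 - <<'E'
from h import *
o=sensors.get_obs();print(o["position"],o["wrist_force"],o["finger_gap"]); held(-.005,(250,10,390,330))
E
```

```text
[0.2198 0.2087 0.0286] [-0.3893  0.0605  0.3488] 0.029564256586272427
bush px [[319.1524 115.6992]] [array([ 41,  42, 748], dtype=int32)] in tool mm [[79.8246  0.0475  5.0717]]
```

Request:
move_arm:
  moves:
    - {"fingers": 0.43,"offset": [0,0,0],"twist": [0,0,0]}
    - {"fingers": 0.43,"offset": [0,0,0],"twist": [0,0,0]}
    - {"fingers": 0.43,"offset": [-0.015,0,0.001],"twist": [0,0,0]}
    - {"fingers": 0.43,"offset": [0,0,0],"twist": [0,0,0]}
    - {"fingers": 0.2,"offset": [0,0,0],"twist": [0,0,0]}
    - {"fingers": 0.2,"offset": [0,0,0],"twist": [0,0,0]}
    - {"fingers": 0.2,"offset": [0,0,0],"twist": [0,0,0]}
    - {"fingers": 0.2,"offset": [0,0,0],"twist": [0,0,0]}
  grip_force: 60

```text
time_s: 17.87
position: [0.2049, 0.2103, 0.0274]
orientation: [-0.0, 0.998, -0.057, 0.0]
wrist_force: [-0.0, 0.4, 2.8]
finger_gap: 0.0295
finger_force: 60.0
```

Request:
move_arm:
  moves:
    - {"fingers": 0.2,"offset": [0,0,-0.005],"twist": [0,0,0]}
    - {"fingers": 0.2,"offset": [0,0,-0.01],"twist": [0,0,0]}
    - {"fingers": 0.2,"offset": [0,0,-0.01],"twist": [0,0,0]}
    - {"fingers": 0.2,"offset": [0,0,0],"twist": [0,0,0]}
    - {"fingers": 0.2,"offset": [0,0,0],"twist": [0,0,0]}

```text
time_s: 18.28
position: [0.2046, 0.2103, 0.0526]
orientation: [-0.0, 0.998, -0.057, 0.001]
wrist_force: [0.0, 0.8, -0.9]
finger_gap: 0.0293
finger_force: 60.0
```

```bash
python3 - <<'E'
from h import *
o=sensors.get_obs();print(o["position"],o["wrist_force"],o["finger_gap"]); held(-.0095,(250,10,390,330)); droop(l=.093)
E
```

```text
[0.2046 0.2103 0.0526] [ 0.0055  0.8013 -0.9403] 0.029280040961457934
bush px [[319.1849  74.2044]] [array([ 41,  45, 822], dtype=int32)] in tool mm [[94.5946  0.0579  9.6322]]
t 18.3333 err px, droop deg, px [  3.03   0.   319.12  74.23] n 1
```

Request:
move_arm:
  moves:
    - {"fingers": 0.2,"offset": [0,0,-0.015],"twist": [0,0,0]}
    - {"fingers": 0.2,"offset": [0,0,-0.025],"twist": [0,0,0]}
    - {"fingers": 0.2,"offset": [0.01,0,-0.025],"twist": [0,0,0]}
    - {"fingers": 0.2,"offset": [0.02,0,-0.025],"twist": [0,0,0]}
    - {"fingers": 0.2,"offset": [0.025,0,-0.018],"twist": [0,0,0]}
    - {"fingers": 0.2,"offset": [0.025,0,-0.01],"twist": [0,0,0]}
    - {"fingers": 0.2,"offset": [0.02,0,0],"twist": [0,0,-4]}
    - {"fingers": 0.2,"offset": [0.01,0,0],"twist": [0,0,-4]}
    - {"fingers": 0.2,"offset": [0,0,0],"twist": [0,0,-4]}
    - {"fingers": 0.2,"offset": [0,0,0],"twist": [0,0,-3]}

```text
time_s: 19.22
position: [0.3137, 0.198, 0.1693]
orientation: [0.0, 0.997, 0.075, -0.001]
wrist_force: [-0.1, -0.7, -1.3]
finger_gap: 0.0294
finger_force: 60.0
```

Request:
move_arm:
  moves:
    - {"fingers": 0.2,"offset": [0,0,0],"twist": [0,0,0]}
    - {"fingers": 0.2,"offset": [0,0,0],"twist": [0,0,0]}

```text
time_s: 19.38
position: [0.313, 0.1982, 0.1695]
orientation: [0.0, 0.997, 0.073, -0.001]
wrist_force: [-0.3, -0.6, -1.5]
finger_gap: 0.0293
finger_force: 60.0
```

```bash
python3 - <<'E'
from h import *
held(-.0095,(250,10,390,330)); goto(np.r_[tf(PR,[[-.107,0,0]])[0,:2],.17],.148)
E
```

```text
bush px [[319.2627  74.2446]] [array([ 41,  45, 830], dtype=int32)] in tool mm [[94.5747 -0.0522  9.3283]]
pos [0.313  0.1982 0.1697] tilt [-0.0013 -0.0004] twist z deg -0.10160972546359104 then dxyz mm [ 16.2288 502.4891  -0.3364]
```

Request:
move_arm:
  moves:
    - {"fingers": 0.2,"offset": [0.001,0.01,0],"twist": [0,0,0]}
    - {"fingers": 0.2,"offset": [0.001,0.02,0],"twist": [0,0,0]}
    - {"fingers": 0.2,"offset": [0.001,0.027,0],"twist": [0,0,0]}
    - {"fingers": 0.2,"offset": [0.001,0.03,0],"twist": [0,0,0]}
    - {"fingers": 0.2,"offset": [0.001,0.03,0],"twist": [0,0,0]}
    - {"fingers": 0.2,"offset": [0.001,0.03,0],"twist": [0,0,0]}
    - {"fingers": 0.2,"offset": [0.001,0.03,0],"twist": [0,0,0]}
    - {"fingers": 0.2,"offset": [0.001,0.03,0],"twist": [0,0,0]}
    - {"fingers": 0.2,"offset": [0.001,0.03,0],"twist": [0,0,0]}
    - {"fingers": 0.2,"offset": [0.001,0.03,0],"twist": [0,0,0]}

```text
time_s: 20.27
position: [0.3625, -0.0656, 0.1702]
orientation: [0.0, 0.997, 0.073, 0.0]
wrist_force: [0.5, 0.2, -1.6]
finger_gap: 0.0294
finger_force: 60.0
```

Request:
move_arm:
  moves:
    - {"fingers": 0.2,"offset": [0.001,0.03,0],"twist": [0,0,0]}
    - {"fingers": 0.2,"offset": [0.001,0.03,0],"twist": [0,0,0]}
    - {"fingers": 0.2,"offset": [0.001,0.03,0],"twist": [0,0,0]}
    - {"fingers": 0.2,"offset": [0.001,0.03,0],"twist": [0,0,0]}
    - {"fingers": 0.2,"offset": [0.001,0.03,0],"twist": [0,0,0]}
    - {"fingers": 0.2,"offset": [0.001,0.03,0],"twist": [0,0,0]}
    - {"fingers": 0.2,"offset": [0,0.027,0],"twist": [0,0,0]}
    - {"fingers": 0.2,"offset": [0,0.018,0],"twist": [0,0,0]}
    - {"fingers": 0.2,"offset": [0,0.01,0],"twist": [0,0,0]}
    - {"fingers": 0.2,"offset": [0,0,0],"twist": [0,0,0]}

```text
time_s: 21.1
position: [0.4034, -0.2975, 0.1699]
orientation: [0.0, 0.997, 0.073, -0.0]
wrist_force: [-0.4, -0.4, -1.6]
finger_gap: 0.0291
finger_force: 60.0
```

Request:
move_arm:
  moves:
    - {"fingers": 0.2,"offset": [0,0,0.02],"twist": [0,0,0]}
    - {"fingers": 0.2,"offset": [0,0,0.025],"twist": [0,0,0]}
    - {"fingers": 0.2,"offset": [0,0,0.02],"twist": [0,0,0]}
    - {"fingers": 0.2,"offset": [0,0,0],"twist": [0,0,0]}
    - {"fingers": 0.2,"offset": [0,0,0],"twist": [0,0,0]}

```text
time_s: 21.52
position: [0.4026, -0.2938, 0.1046]
orientation: [-0.001, 0.997, 0.074, -0.001]
wrist_force: [0.1, -0.5, -2.0]
finger_gap: 0.0293
finger_force: 60.0
```

```bash
python3 - <<'E'
from h import *
held(-.0095,(250,10,390,330)); goto(np.r_[tf(PR,[[-.0146,0,0]])[0,:2],.078],.148); print(sensors.get_obs()["joints"])
E
```

```text
bush px [[319.1357  74.2988]] [array([ 42,  45, 840], dtype=int32)] in tool mm [[94.5582 -0.0995  9.3399]]
pos [ 0.4034 -0.2949  0.1058] tilt [-0.0002  0.0004] twist z deg 0.028594629570411846 then dxyz mm [91.9779  1.4049 27.7742]
[-0.855   0.3107  1.8374  0.0002  0.9939  0.5672]
```

```bash
python3 - <<'E'
from h import *
c=cam("wrist"); im=c["pixels"][:,:,::-1].copy()
for a,b in [((.008,.0445,.045),(.008,-.0445,.045)),((.019,.018,.05),(.09,.018,.05)),((.019,-.018,.05),(.09,-.018,.05)),((.04,-.031,.14),(.04,.031,.14))]:
    u=proj(c,tf(PR,[a,b])); print(u)
    for q in u:
        if abs(q).max()<2000: cv2.circle(im,(int(q[0]),int(q[1])),2,(0,0,255),-1)
    cv2.line(im,*[tuple(int(x) for x in np.clip(q,-2000,2000)) for q in u],(0,0,255),1)
cv2.imwrite("pics/wnest.png",im[:330,100:540])
E
```

```text
[[230.6237  45.6277]
 [414.0684  45.7407]]
[[ 283.767    17.2224]
 [ 279.6255 -174.6495]]
[[ 361.2486   17.2688]
 [ 366.5009 -174.6072]]
[[ 467.2202 -210.2962]
 [ 185.7509 -210.4275]]
```

View pics/wnest.png

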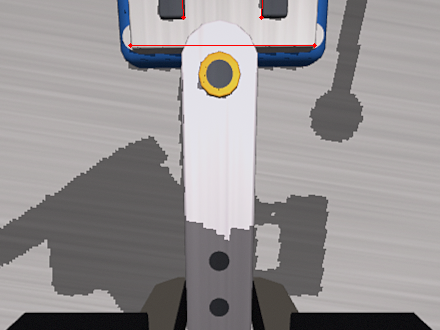

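Overlay matches the bed edge and guides, and the link is level at (319,74). Sliding in.

Request:
move_arm:
  moves:
    - {"fingers": 0.2,"offset": [0,0.0014,0.0134],"twist": [0,0,0]}
    - {"fingers": 0.2,"offset": [0,0,0.0134],"twist": [0,0,0]}
    - {"fingers": 0.2,"offset": [0.01,0,0],"twist": [0,0,0]}
    - {"fingers": 0.2,"offset": [0.015,0,0],"twist": [0,0,0]}
    - {"fingers": 0.2,"offset": [0.015,0,0],"twist": [0,0,0]}
    - {"fingers": 0.2,"offset": [0.015,0,0],"twist": [0,0,0]}
    - {"fingers": 0.2,"offset": [0.015,0,0],"twist": [0,0,0]}
    - {"fingers": 0.2,"offset": [0.011,0,0],"twist": [0,0,0]}
    - {"fingers": 0.2,"offset": [0.006,0,0],"twist": [0,0,0]}
    - {"fingers": 0.2,"offset": [0,0,0],"twist": [0,0,0]}

```text
time_s: 22.45
position: [0.4912, -0.2843, 0.0794]
orientation: [0.001, 0.997, 0.075, 0.001]
wrist_force: [0.1, -0.2, -1.1]
finger_gap: 0.0294
finger_force: 60.0
```

Request:
move_arm:
  moves:
    - {"fingers": 0.2,"offset": [0.004,0,0],"twist": [0,0,0]}
    - {"fingers": 0.2,"offset": [0,0,0],"twist": [0,0,0]}
    - {"fingers": 0.2,"offset": [0,0,0],"twist": [0,0,0]}

```text
time_s: 22.7
position: [0.4931, -0.2838, 0.0785]
orientation: [-0.0, 0.997, 0.074, -0.0]
wrist_force: [0.7, -0.4, -1.8]
finger_gap: 0.0291
finger_force: 60.0
```

```bash
python3 - <<'E'
from h import *
goto(np.r_[tf(PR,[[-.0146,0,0]])[0,:2],.0724],.148); o=sensors.get_obs(); print(o["wrist_force"],o["finger_gap"])
E
```

```text
pos [ 0.4931 -0.2838  0.0785] tilt [-0.0004  0.0002] twist z deg -0.02120199422509998 then dxyz mm [ 1.6401 -0.8233  6.0814]
[ 0.7011 -0.4073 -1.8242] 0.02911220470396711
```

Request:
move_arm:
  moves:
    - {"fingers": 0.2,"offset": [0.001,-0.0006,0],"twist": [0,0,0]}
    - {"fingers": 0.2,"offset": [0,0,0.003],"twist": [0,0,0]}
    - {"fingers": 0.2,"offset": [0,0,0.003],"twist": [0,0,0]}
    - {"fingers": 0.2,"offset": [0,0,0],"twist": [0,0,0]}
    - {"fingers": 0.2,"offset": [0,0,0],"twist": [0,0,0]}

```text
time_s: 23.12
position: [0.4942, -0.2832, 0.0725]
orientation: [0.0, 0.997, 0.074, -0.0]
wrist_force: [-1.2, -0.8, 0.5]
finger_gap: 0.0293
finger_force: 60.0
```

Request:
move_arm:
  moves:
    - {"fingers": 0.43,"offset": [0,0,0],"twist": [0,0,0]}
    - {"fingers": 0.43,"offset": [0,0,0],"twist": [0,0,0]}
    - {"fingers": 0.43,"offset": [-0.005,0,0],"twist": [0,0,0]}
    - {"fingers": 0.43,"offset": [-0.02,0,0],"twist": [0,0,0]}
    - {"fingers": 0.43,"offset": [-0.03,0,0],"twist": [0,0,0]}
    - {"fingers": 0.43,"offset": [-0.03,0,0],"twist": [0,0,0]}
    - {"fingers": 0.43,"offset": [0,0,-0.02],"twist": [0,0,0]}
    - {"fingers": 0.6,"offset": [0,0,-0.03],"twist": [0,0,0]}
    - {"fingers": 1,"offset": [0,0,-0.03],"twist": [0,0,0]}
    - {"fingers": 1,"offset": [0,0,-0.03],"twist": [0,0,0]}

```text
time_s: 23.95
position: [0.4095, -0.2953, 0.1835]
orientation: [-0.0, 0.997, 0.074, -0.0]
wrist_force: [1.4, -0.9, -0.4]
finger_gap: 0.0553
finger_force: 0.0
```

Request:
move_arm:
  moves:
    - {"fingers": 1,"offset": [0,0,-0.03],"twist": [0,0,0]}
    - {"fingers": 1,"offset": [0,0,-0.03],"twist": [0,0,0]}
    - {"fingers": 1,"offset": [0,0,-0.03],"twist": [0,0,0]}
    - {"fingers": 1,"offset": [0,0,-0.03],"twist": [0,0,0]}
    - {"fingers": 1,"offset": [0,0,-0.03],"twist": [0,0,0]}
    - {"fingers": 1,"offset": [0,0,-0.03],"twist": [0,0,0]}
    - {"fingers": 1,"offset": [0,0,-0.03],"twist": [0,0,0]}
    - {"fingers": 1,"offset": [0,0,-0.02],"twist": [0,0,0]}
    - {"fingers": 1,"offset": [0,0,0],"twist": [0,0,0]}
    - {"fingers": 1,"offset": [0,0,0],"twist": [0,0,0]}

```text
time_s: 24.78
position: [0.4103, -0.2958, 0.4133]
orientation: [0.001, 0.997, 0.074, 0.001]
wrist_force: [0.5, 0.4, -1.2]
finger_gap: 0.0928
finger_force: 0.0
```

```bash
python3 - <<'E'
from h import *
c=cam("wrist"); print(bushes(c,(200,0,500,330),.06))
goto([.5052,-.3874,.40],.148)
u=proj(c,tf(PR,[[.08,0,.06],[.035,0,.057],[-.0195,-.105,.31],[-.03,0,.057]])); print(u)
E
```

```text
(array([], dtype=float64), [], None)
pos [ 0.41   -0.2955  0.4118] tilt [-0.0003  0.0003] twist z deg -0.009731236112337619 then dxyz mm [ 80.6035 104.972   11.8396]
[[317.9638  40.7267]
 [317.9867  81.8152]
 [487.7207 122.2121]
 [318.0175 136.7398]]
```

```bash
python3 - <<'E'
from h import *
c=cam("wrist"); x0,y0=440,75; g=c["pixels"][y0:175,x0:540].max(2); m=(g<35).astype(np.uint8)
q,l,st,ce=cv2.connectedComponentsWithStats(m)
for i in range(1,q):
    if st[i][4]>100: print(st[i],ce[i]+[x0,y0],back(c,[st[i][:2]+st[i][2:4]/2+[x0,y0]],.31))
m=(c["pixels"][90:160,290:350].astype(int).min(2)); print(m[::6,::5])
E
```

```text
[  24   23   56   53 2173] [491.2494 124.3212] [[ 0.5036 -0.389   0.31  ]]
[[215 138  81 195 214 214 214 213 219  77  84 218]
 [214 223 165 208 214 213 215 213 221 228 182 215]
 [214 214 214 219 214 213 224 214 221 215 215 215]
 [ 15  16  14  11 217 147  83 215 230   0  10   0]
 [156 157 160  78 217 215 215 214 218 162 161 159]
 [160 163 165  78 216 215 221 215 215 160 163 165]
 [157 155 156  91 216 212  83 217 210 163 164 166]
 [159 161 161  75 216 215 216 216 208 162 160 158]
 [161 159 157 157 154 156 156 157 160 163 162 161]
 [158 164 166 165 161 161 163 162 160 160 161 159]
 [164 161 161 162 162 163 162 160 158 165 168 164]
 [165 165 163 162 159 158 162 164 159 160 163 163]]
```

Request:
move_arm:
  moves:
    - {"fingers": 1,"offset": [0.02,0.0265,0],"twist": [0,0,0]}
    - {"fingers": 1,"offset": [0.02,0.0265,0],"twist": [0,0,0]}
    - {"fingers": 1,"offset": [0.02,0.0265,0],"twist": [0,0,0]}
    - {"fingers": 1,"offset": [0.019,0.0265,0],"twist": [0,0,0]}
    - {"fingers": 1,"offset": [0,0,0],"twist": [0,0,0]}
    - {"fingers": 1,"offset": [0,0,0.03],"twist": [0,0,0]}
    - {"fingers": 1,"offset": [0,0,0.03],"twist": [0,0,0]}
    - {"fingers": 1,"offset": [0,0,0.025],"twist": [0,0,0]}
    - {"fingers": 1,"offset": [0,0,0.011],"twist": [0,0,0]}
    - {"fingers": 1,"offset": [0,0,0],"twist": [0,0,0]}

```text
time_s: 25.72
position: [0.5025, -0.3872, 0.312]
orientation: [-0.003, 0.997, 0.074, -0.003]
wrist_force: [-0.2, 0.1, 0.1]
finger_gap: 0.0927
finger_force: 0.0
```

Request:
move_arm:
  moves:
    - {"fingers": 0.2,"offset": [0,0,0],"twist": [0,0,0]}
    - {"fingers": 0.2,"offset": [0,0,0],"twist": [0,0,0]}
    - {"fingers": 0.2,"offset": [0,0,0],"twist": [0,0,0]}
    - {"fingers": 0.2,"offset": [0,0,0],"twist": [0,0,0]}
    - {"fingers": 0.2,"offset": [0,0,0],"twist": [0,0,0]}
    - {"fingers": 0.2,"offset": [0,0,0],"twist": [0,0,0]}
    - {"fingers": 0.2,"offset": [0,0,0],"twist": [0,0,0]}
    - {"fingers": 0.2,"offset": [0,0,0],"twist": [0,0,0]}
    - {"fingers": 0.2,"offset": [0,0,0],"twist": [0,0,0]}
    - {"fingers": 0.2,"offset": [0,0,0],"twist": [0,0,0]}

```text
time_s: 26.55
position: [0.5039, -0.3884, 0.3163]
orientation: [-0.0, 0.997, 0.074, -0.0]
wrist_force: [-2.3, 5.7, 1.1]
finger_gap: 0.0309
finger_force: 23.6
```

```bash
python3 - <<'E'
from h import *
o=sensors.get_obs(); print(o["position"],o["wrist_force"],o["finger_gap"],o["finger_force"])
q=np.linspace(0,1.25,21); t=.785-q; d=np.diff(np.c_[-170*np.cos(t),-170*np.sin(t)],axis=0); print(d.round(1).tolist())
E
```

```text
[ 0.5039 -0.3884  0.3163] [-2.2738  5.719   1.0993] 0.0308762391717246 23.631141185760498
[[-7.3, 7.7], [-6.8, 8.2], [-6.2, 8.6], [-5.7, 9.0], [-5.1, 9.3], [-4.5, 9.6], [-3.9, 9.9], [-3.3, 10.1], [-2.7, 10.3], [-2.0, 10.4], [-1.4, 10.5], [-0.7, 10.6], [-0.0, 10.6], [0.6, 10.6], [1.3, 10.5], [1.9, 10.4], [2.6, 10.3], [3.2, 10.1], [3.9, 9.9], [4.5, 9.6]]
```

Request:
move_arm:
  moves:
    - {"fingers": 0.2,"offset": [0,0,0],"twist": [0,0,0]}
    - {"fingers": 0.2,"offset": [0,0,0],"twist": [0,0,0]}
    - {"fingers": 0.2,"offset": [-0.0073,0,0.0077],"twist": [0,0,0]}
    - {"fingers": 0.2,"offset": [-0.0068,0,0.0082],"twist": [0,0,0]}
    - {"fingers": 0.2,"offset": [-0.0062,0,0.0086],"twist": [0,0,0]}
    - {"fingers": 0.2,"offset": [-0.0057,0,0.009],"twist": [0,0,0]}
    - {"fingers": 0.2,"offset": [-0.0051,0,0.0093],"twist": [0,0,0]}
    - {"fingers": 0.2,"offset": [-0.0045,0,0.0096],"twist": [0,0,0]}
    - {"fingers": 0.2,"offset": [0,0,0],"twist": [0,0,0]}

```text
time_s: 27.3
position: [0.4676, -0.3942, 0.2629]
orientation: [-0.0, 0.997, 0.074, -0.001]
wrist_force: [-3.4, 0.3, 3.9]
finger_gap: 0.03
finger_force: 60.0
```

Request:
move_arm:
  moves:
    - {"fingers": 0.2,"offset": [-0.0039,0,0.0099],"twist": [0,0,0]}
    - {"fingers": 0.2,"offset": [-0.0033,0,0.0101],"twist": [0,0,0]}
    - {"fingers": 0.2,"offset": [-0.0027,0,0.0103],"twist": [0,0,0]}
    - {"fingers": 0.2,"offset": [-0.002,0,0.0104],"twist": [0,0,0]}
    - {"fingers": 0.2,"offset": [-0.0014,0,0.0105],"twist": [0,0,0]}
    - {"fingers": 0.2,"offset": [-0.0007,0,0.0106],"twist": [0,0,0]}
    - {"fingers": 0.2,"offset": [0,0,0.0106],"twist": [0,0,0]}
    - {"fingers": 0.2,"offset": [0.0006,0,0.0106],"twist": [0,0,0]}
    - {"fingers": 0.2,"offset": [0,0,0],"twist": [0,0,0]}

```text
time_s: 28.05
position: [0.4554, -0.3961, 0.1788]
orientation: [-0.0, 0.997, 0.074, -0.0]
wrist_force: [-3.1, -0.9, 3.3]
finger_gap: 0.0301
finger_force: 60.0
```

Request:
move_arm:
  moves:
    - {"fingers": 0.2,"offset": [0.0013,0,0.0105],"twist": [0,0,0]}
    - {"fingers": 0.2,"offset": [0.0019,0,0.0104],"twist": [0,0,0]}
    - {"fingers": 0.2,"offset": [0.0026,0,0.0103],"twist": [0,0,0]}
    - {"fingers": 0.2,"offset": [0.0032,0,0.0101],"twist": [0,0,0]}
    - {"fingers": 0.2,"offset": [0.0019,0,0.005],"twist": [0,0,0]}
    - {"fingers": 0.2,"offset": [0,0,0],"twist": [0,0,0]}

```text
time_s: 28.55
position: [0.4664, -0.3944, 0.1346]
orientation: [-0.0, 0.997, 0.074, -0.0]
wrist_force: [-5.1, 1.5, 7.2]
finger_gap: 0.0304
finger_force: 60.0
```

Request:
move_arm:
  moves:
    - {"fingers": 0.2,"offset": [0.002,0,0.0049],"twist": [0,0,0]}
    - {"fingers": 0.2,"offset": [0.0022,0,0.0048],"twist": [0,0,0]}
    - {"fingers": 0.2,"offset": [0,0,0],"twist": [0,0,0]}

```text
time_s: 28.8
position: [0.4704, -0.3938, 0.1253]
orientation: [0.0, 0.997, 0.074, -0.0]
wrist_force: [-6.4, 0.7, 8.4]
finger_gap: 0.0301
finger_force: 60.0
```

Request:
move_arm:
  moves:
    - {"fingers": 0.2,"offset": [0.0012,0,0.0024],"twist": [0,0,0]}
    - {"fingers": 0.2,"offset": [0,0,0],"twist": [0,0,0]}

```text
time_s: 28.97
position: [0.4714, -0.3936, 0.1232]
orientation: [-0.0, 0.997, 0.074, -0.0]
wrist_force: [-6.5, 1.2, 8.5]
finger_gap: 0.03
finger_force: 60.0
```

Request:
move_arm:
  moves:
    - {"fingers": 0.2,"offset": [0.0012,0,0.0024],"twist": [0,0,0]}
    - {"fingers": 0.2,"offset": [0,0,0],"twist": [0,0,0]}
    - {"fingers": 0.2,"offset": [0,0,0],"twist": [0,0,0]}

```text
time_s: 29.22
position: [0.4723, -0.3935, 0.1213]
orientation: [0.0, 0.997, 0.074, -0.001]
wrist_force: [-7.9, 2.1, 10.0]
finger_gap: 0.0302
finger_force: 60.0
```

Request:
move_arm:
  moves:
    - {"fingers": 0.2,"offset": [0.0012,0,0.0024],"twist": [0,0,0]}
    - {"fingers": 0.2,"offset": [0,0,0],"twist": [0,0,0]}

```text
time_s: 29.38
position: [0.4733, -0.3934, 0.1196]
orientation: [0.0, 0.997, 0.074, -0.001]
wrist_force: [-10.9, 3.3, 17.1]
finger_gap: 0.0299
finger_force: 60.0
```

Request:
move_arm:
  moves:
    - {"fingers": 0.2,"offset": [0.0012,0,0.0024],"twist": [0,0,0]}
    - {"fingers": 0.2,"offset": [0,0,0],"twist": [0,0,0]}

```text
time_s: 29.55
position: [0.4741, -0.3932, 0.1181]
orientation: [0.0, 0.997, 0.074, -0.001]
wrist_force: [-13.3, 4.8, 23.1]
finger_gap: 0.0298
finger_force: 60.0
```

Request:
move_arm:
  moves:
    - {"fingers": 0.2,"offset": [0.0012,0,0.0024],"twist": [0,0,0]}
    - {"fingers": 0.2,"offset": [0,0,0],"twist": [0,0,0]}

```text
time_s: 29.72
position: [0.475, -0.3931, 0.1166]
orientation: [0.001, 0.997, 0.074, -0.001]
wrist_force: [-16.4, 6.7, 28.9]
finger_gap: 0.0301
finger_force: 60.0
```

The stop is reached: force rises at z≈0.1198, i.e. q≈1.25. I'll ride the lever back up.

Request:
move_arm:
  moves:
    - {"fingers": 0.2,"offset": [-0.006,0,-0.012],"twist": [0,0,0]}
    - {"fingers": 0.2,"offset": [-0.0042,0,-0.0097],"twist": [0,0,0]}
    - {"fingers": 0.2,"offset": [-0.0019,0,-0.005],"twist": [0,0,0]}
    - {"fingers": 0.2,"offset": [-0.0032,0,-0.0101],"twist": [0,0,0]}
    - {"fingers": 0.2,"offset": [-0.0026,0,-0.0103],"twist": [0,0,0]}
    - {"fingers": 0.2,"offset": [-0.0019,0,-0.0104],"twist": [0,0,0]}
    - {"fingers": 0.2,"offset": [-0.0013,0,-0.0105],"twist": [0,0,0]}
    - {"fingers": 0.2,"offset": [-0.0006,0,-0.0106],"twist": [0,0,0]}
    - {"fingers": 0.2,"offset": [0,0,-0.0106],"twist": [0,0,0]}
    - {"fingers": 0.2,"offset": [0.0007,0,-0.0106],"twist": [0,0,0]}

```text
time_s: 30.55
position: [0.4571, -0.3958, 0.2135]
orientation: [0.0, 0.997, 0.074, 0.001]
wrist_force: [6.6, 2.1, -0.9]
finger_gap: 0.0299
finger_force: 60.0
```

Request:
move_arm:
  moves:
    - {"fingers": 0.2,"offset": [0.0014,0,-0.0105],"twist": [0,0,0]}
    - {"fingers": 0.2,"offset": [0.002,0,-0.0104],"twist": [0,0,0]}
    - {"fingers": 0.2,"offset": [0.0027,0,-0.0103],"twist": [0,0,0]}
    - {"fingers": 0.2,"offset": [0.0033,0,-0.0101],"twist": [0,0,0]}
    - {"fingers": 0.2,"offset": [0.0039,0,-0.0099],"twist": [0,0,0]}
    - {"fingers": 0.2,"offset": [0.0045,0,-0.0096],"twist": [0,0,0]}
    - {"fingers": 0.2,"offset": [0.0051,0,-0.0093],"twist": [0,0,0]}
    - {"fingers": 0.2,"offset": [0.0057,0,-0.009],"twist": [0,0,0]}
    - {"fingers": 0.2,"offset": [0.0062,0,-0.0086],"twist": [0,0,0]}
    - {"fingers": 0.2,"offset": [0.0068,0,-0.0082],"twist": [0,0,0]}

```text
time_s: 31.38
position: [0.4977, -0.3894, 0.3077]
orientation: [-0.001, 0.997, 0.074, -0.0]
wrist_force: [4.9, 0.4, -7.2]
finger_gap: 0.03
finger_force: 60.0
```

Request:
move_arm:
  moves:
    - {"fingers": 0.2,"offset": [0.0073,0,-0.0077],"twist": [0,0,0]}
    - {"fingers": 0.2,"offset": [0,0,0],"twist": [0,0,0]}
    - {"fingers": 1,"offset": [0,0,0],"twist": [0,0,0]}
    - {"fingers": 1,"offset": [0,0,0],"twist": [0,0,0]}
    - {"fingers": 1,"offset": [0,0,0],"twist": [0,0,0]}
    - {"fingers": 1,"offset": [0,0,-0.02],"twist": [0,0,0]}
    - {"fingers": 1,"offset": [0,0,-0.03],"twist": [0,0,0]}
    - {"fingers": 1,"offset": [0,0,-0.03],"twist": [0,0,0]}
    - {"fingers": 1,"offset": [0,0,-0.016],"twist": [0,0,0]}

```text
time_s: 32.13
position: [0.5043, -0.3892, 0.4178]
orientation: [0.003, 0.997, 0.074, 0.003]
wrist_force: [0.9, -0.0, -0.2]
finger_gap: 0.0724
finger_force: 0.0
```

Request:
move_arm:
  moves:
    - {"fingers": 0.8,"offset": [-0.02,-0.0265,0],"twist": [0,0,0]}
    - {"fingers": 0.6,"offset": [-0.02,-0.0265,0],"twist": [0,0,0]}
    - {"fingers": 0.43,"offset": [-0.02,-0.0265,0],"twist": [0,0,0]}
    - {"fingers": 0.43,"offset": [-0.025,-0.0265,0],"twist": [0,0,0]}
    - {"fingers": 0.43,"offset": [-0.015,0,0.03],"twist": [0,0,0]}
    - {"fingers": 0.43,"offset": [0,0,0.03],"twist": [0,0,0]}
    - {"fingers": 0.43,"offset": [0,0,0.03],"twist": [0,0,0]}
    - {"fingers": 0.43,"offset": [0,0,0.03],"twist": [0,0,0]}
    - {"fingers": 0.43,"offset": [0,0,0],"twist": [0,0,0]}
    - {"fingers": 0.43,"offset": [0,0,0],"twist": [0,0,0]}

```text
time_s: 32.97
position: [0.3891, -0.2984, 0.2928]
orientation: [-0.0, 0.997, 0.074, -0.0]
wrist_force: [-0.1, -0.3, 1.3]
finger_gap: 0.0401
finger_force: 0.0
```

```bash
python3 - <<'E'
from h import *
c=cam("wrist"); o=sensors.get_obs()
goto(np.r_[tf(PR,[[-.0146,0,0]])[0,:2],.0724],.148)
print("link end/centre predicted px",proj(c,tf(PR,[[-.03,.015,.057],[-.03,-.015,.057],[.002,0,.057],[-.019,0,.057]])))
g=c["pixels"][:,:].max(2); 
cv2.imwrite("pics/wback.png",c["pixels"][:320,150:490,::-1])
t=cam("top"); m=(t["pixels"][205:255,470:520].max(2)<45).astype(np.uint8); print(cv2.connectedComponentsWithStats(m)[3][1:]+[470,205])
E
```

```text
pos [ 0.3899 -0.2992  0.2943] tilt [ 0.0017 -0.0017] twist z deg -0.01884928099586512 then dxyz mm [105.933   -0.8628 221.8994]
link end/centre predicted px [[303.5024 114.0342]
 [335.1492 114.0237]
 [319.3276  77.669 ]
 [319.326  101.7278]]
[[491.7344 228.5938]
 [476.24   242.88  ]]
```

View pics/wback.png

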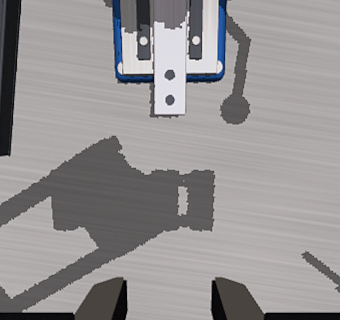

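Link lies in the nest as predicted (end at (320,115)), with the lever back at rest. I'll fetch the link.

Request:
move_arm:
  moves:
    - {"fingers": 0.43,"offset": [0,-0.001,0.03],"twist": [0,0,0]}
    - {"fingers": 0.43,"offset": [0,0,0.035],"twist": [0,0,0]}
    - {"fingers": 0.43,"offset": [0,0,0.035],"twist": [0,0,0]}
    - {"fingers": 0.43,"offset": [0,0,0.035],"twist": [0,0,0]}
    - {"fingers": 0.43,"offset": [0,0,0.035],"twist": [0,0,0]}
    - {"fingers": 0.43,"offset": [0,0,0.03],"twist": [0,0,0]}
    - {"fingers": 0.43,"offset": [0,0,0.024],"twist": [0,0,0]}
    - {"fingers": 0.43,"offset": [0,0,0],"twist": [0,0,0]}
    - {"fingers": 0.43,"offset": [0.015,0,0],"twist": [0,0,0]}
    - {"fingers": 0.43,"offset": [0.02,0,0],"twist": [0,0,0]}

```text
time_s: 33.9
position: [0.425, -0.2943, 0.0708]
orientation: [0.001, 0.997, 0.073, 0.001]
wrist_force: [0.2, -0.6, 0.4]
finger_gap: 0.0402
finger_force: 0.0
```

Request:
move_arm:
  moves:
    - {"fingers": 0.43,"offset": [0.025,0,0],"twist": [0,0,0]}
    - {"fingers": 0.43,"offset": [0.025,0,0],"twist": [0,0,0]}
    - {"fingers": 0.43,"offset": [0.019,0,0],"twist": [0,0,0]}
    - {"fingers": 0.43,"offset": [0,0,0],"twist": [0,0,0]}
    - {"fingers": 0.43,"offset": [0,0,0],"twist": [0,0,0]}

```text
time_s: 34.32
position: [0.4943, -0.2834, 0.071]
orientation: [0.002, 0.997, 0.075, 0.001]
wrist_force: [-0.3, 0.4, -0.4]
finger_gap: 0.0401
finger_force: 0.0
```

```bash
python3 - <<'E'
from h import *
o=sensors.get_obs(); print(o["position"],o["wrist_force"],o["finger_gap"])
goto(np.r_[tf(PR,[[-.0146,0,0]])[0,:2],.070],.148)
E
```

```text
[ 0.4943 -0.2834  0.071 ] [-0.2856  0.3732 -0.3676] 0.04007162946581656
pos [ 0.4943 -0.2834  0.071 ] tilt [ 0.0031 -0.003 ] twist z deg 0.09869396990512709 then dxyz mm [ 0.3853 -0.6359  0.9583]
```

Request:
move_arm:
  moves:
    - {"fingers": 0.2,"offset": [0,0,0],"twist": [0,0,0]}
    - {"fingers": 0.2,"offset": [0,0,0],"twist": [0,0,0]}
    - {"fingers": 0.2,"offset": [0,0,0],"twist": [0,0,0]}
    - {"fingers": 0.2,"offset": [0,0,0],"twist": [0,0,0]}
    - {"fingers": 0.2,"offset": [0,0,-0.004],"twist": [0,0,0]}
    - {"fingers": 0.2,"offset": [0,0,-0.004],"twist": [0,0,0]}
    - {"fingers": 0.2,"offset": [-0.01,0,0],"twist": [0,0,0]}
    - {"fingers": 0.2,"offset": [-0.02,0,0],"twist": [0,0,0]}
    - {"fingers": 0.2,"offset": [-0.025,0,0],"twist": [0,0,0]}
    - {"fingers": 0.2,"offset": [-0.025,0,0],"twist": [0,0,0]}

```text
time_s: 35.15
position: [0.4116, -0.2937, 0.0761]
orientation: [-0.0, 0.997, 0.074, -0.0]
wrist_force: [-0.2, -0.1, -1.7]
finger_gap: 0.0291
finger_force: 60.0
```

Request:
move_arm:
  moves:
    - {"fingers": 0.2,"offset": [-0.02,0,0],"twist": [0,0,0]}
    - {"fingers": 0.2,"offset": [-0.01,0,-0.01],"twist": [0,0,0]}
    - {"fingers": 0.2,"offset": [0,0,-0.025],"twist": [0,0,0]}
    - {"fingers": 0.2,"offset": [0,0,-0.03],"twist": [0,0,0]}
    - {"fingers": 0.2,"offset": [0,0,-0.015],"twist": [0,0,0]}
    - {"fingers": 0.2,"offset": [0,0,0],"twist": [0,0,0]}
    - {"fingers": 0.2,"offset": [0,0,0],"twist": [0,0,0]}

```text
time_s: 35.73
position: [0.3831, -0.2987, 0.1567]
orientation: [0.001, 0.997, 0.074, 0.0]
wrist_force: [-0.1, 0.4, -2.2]
finger_gap: 0.0295
finger_force: 60.0
```

```bash
cat >> h.py <<'E'
def trayp(p,x,y): return tf(p,[[x,y,0]])[0,:2]
E
python3 - <<'E'
from h import *
o=sensors.get_obs(); print(o["position"],o["wrist_force"],o["finger_gap"]); held(-.013,(250,0,390,330)); droop(l=.095,h=.006)
T=tray(); print(T)
yaw=np.radians(T[3]-90); yaw=yaw if abs(yaw)<.7 else yaw+np.pi/2
TR=(T[0]/1e3,T[1]/1e3,yaw); goto(np.r_[trayp(TR,-.050,-.058),.15],yaw)
E
```

```text
[ 0.3831 -0.2987  0.1567] [-0.1456  0.4251 -2.177 ] 0.02952667224496597
bush px [] [] in tool mm NoneTraceback (most recent call last):
  File "<stdin>", line 2, in <module>
  File "h.py", line 41, in droop
    best=min((np.hypot(*(proj(c,[o["position"]+M@[l*np.cos(f)+h*np.sin(f),0,zg+l*np.sin(f)-h*np.cos(f)]])[0]-u)),np.degrees(f),*u) for f in np.linspace(-.3,1.3,321) for u in uv)
ValueError: min() iterable argument is empty
```

```bash
python3 - <<'E'
from h import *
o=sensors.get_obs(); c=cam("wrist"); M=R.from_quat(o["orientation"][[1,2,3,0]]).as_matrix()
print("expected",proj(c,[o["position"]+M@[.095,0,.013]])); print(bushes(c,(200,0,440,400),.1,(8,80,30),(35,255,255))[:2])
im=c["pixels"]; print([(r,im[r,319].tolist()) for r in range(0,330,12)])
for r in(60,150,250): 
    row=im[r,250:390].min(1); print(r,row[::4])
print("tray",tray())
E
```

```text
expected [[319.3915  74.4932]]
(array([[239.2896, 366.862 ],
       [398.3347, 366.804 ]]), [array([ 19,  67, 732], dtype=int32), array([ 20,  67, 750], dtype=int32)])
[(0, [200, 195, 195]), (12, [219, 219, 225]), (24, [220, 218, 225]), (36, [221, 219, 226]), (48, [220, 219, 226]), (60, [84, 88, 94]), (72, [83, 86, 93]), (84, [224, 222, 229]), (96, [223, 221, 229]), (108, [223, 222, 228]), (120, [223, 221, 226]), (132, [224, 220, 225]), (144, [224, 219, 224]), (156, [224, 218, 223]), (168, [222, 216, 222]), (180, [221, 213, 220]), (192, [221, 212, 220]), (204, [220, 210, 218]), (216, [218, 208, 217]), (228, [217, 208, 216]), (240, [111, 107, 111]), (252, [37, 39, 40]), (264, [39, 39, 43]), (276, [111, 106, 110]), (288, [109, 105, 109]), (300, [38, 38, 42]), (312, [36, 37, 41]), (324, [109, 103, 108])]
60 [163 161 161 160 162 163 165 163 127 220 220 220 220 220 220 110  87  84
  84  83  77 227 220 220 220 220 220 225 171 166 166 168 166 167 169]
150 [ 88  88  89  89  88 134 167 167  65 220 218 222 221 221 220 218 219 219
 221 218 219 220 222 219 221 221 225 152 168 169 166 167 165 164 163]
250 [ 89  88  89  87  88  87  88  87  89  99 107 110 110 107 107 110  27  38
  35  58 107 106 103 102 105 108  76  92  92  93  93  93  92  93  91]
tray (501.25933837890625, -10.603530883789062, (208.4637451171875, 170.29025268554688), 87.77540588378906)
```

```bash
cat >> h.py <<'E'
TR=(.501,-.0105,-.039)
E
python3 - <<'E'
from h import *
goto(np.r_[trayp(TR,-.050,-.058),.15],-.039); print([np.r_[trayp(TR,-.05,y)] for y in (-.058,0,.058)])
E
```

```text
pos [ 0.3826 -0.2976  0.1548] tilt [-0.0022  0.0026] twist z deg 10.714415250020094 then dxyz mm [  57.1309 -233.5084    4.7809]
[array([ 0.4488, -0.0665]), array([ 0.451 , -0.0086]), array([0.4533, 0.0494])]
```

Request:
move_arm:
  moves:
    - {"fingers": 0.2,"offset": [0,0,0],"twist": [0,0,3.6]}
    - {"fingers": 0.2,"offset": [0,0,0],"twist": [0,0,3.6]}
    - {"fingers": 0.2,"offset": [0,0,0],"twist": [0,0,3.5]}
    - {"fingers": 0.2,"offset": [0,-0.0135,0],"twist": [0,0,0]}
    - {"fingers": 0.2,"offset": [0.007,-0.025,0],"twist": [0,0,0]}
    - {"fingers": 0.2,"offset": [0.008,-0.03,0],"twist": [0,0,0]}
    - {"fingers": 0.2,"offset": [0.008,-0.03,0],"twist": [0,0,0]}
    - {"fingers": 0.2,"offset": [0.008,-0.03,0],"twist": [0,0,0]}
    - {"fingers": 0.2,"offset": [0.008,-0.03,0],"twist": [0,0,0]}
    - {"fingers": 0.2,"offset": [0.008,-0.03,0],"twist": [0,0,0]}

```text
time_s: 36.77
position: [0.437, -0.1094, 0.1555]
orientation: [-0.001, 1.0, -0.019, -0.001]
wrist_force: [0.6, -0.5, -1.1]
finger_gap: 0.0293
finger_force: 60.0
```

Request:
move_arm:
  moves:
    - {"fingers": 0.2,"offset": [0.007,-0.025,0],"twist": [0,0,0]}
    - {"fingers": 0.2,"offset": [0.003,-0.01,0],"twist": [0,0,0]}
    - {"fingers": 0.2,"offset": [0,0,0.025],"twist": [0,0,0]}
    - {"fingers": 0.2,"offset": [0,0,0.025],"twist": [0,0,0]}
    - {"fingers": 0.2,"offset": [0,0,0],"twist": [0,0,0]}
    - {"fingers": 0.2,"offset": [0,0,0],"twist": [0,0,0]}

```text
time_s: 37.27
position: [0.4475, -0.0767, 0.1053]
orientation: [-0.001, 1.0, -0.019, -0.002]
wrist_force: [-0.2, 0.3, -1.4]
finger_gap: 0.0295
finger_force: 60.0
```

```bash
python3 - <<'E'
from h import *
goto(np.r_[trayp(TR,-.050,-.058),.031],-.039); print(sensors.get_obs()["finger_gap"])
c=cam("wrist"); print(c["pixels"][50:90:8,319].max(1))
print("tray corners px",proj(c,tf(TR,[[-.085,-.105,.035],[-.085,.105,.035],[.085,-.105,.035]])))
im=c["pixels"].max(2); print("row200 dark edge cols",[ (k,int(im[200,k])) for k in range(330,640,8)])
E
```

```text
pos [ 0.4475 -0.0767  0.1053] tilt [-0.0043  0.0018] twist z deg 0.0661257789103451 then dxyz mm [  0.8919 -10.2737  74.2703]
0.029517723014072277
[247 111 113 114 243]
tray corners px [[378.8646 314.7082]
 [ 37.4834 314.053 ]
 [394.2004   1.4673]]
row200 dark edge cols [(330, 243), (338, 243), (346, 244), (354, 220), (362, 108), (370, 51), (378, 30), (386, 73), (394, 216), (402, 181), (410, 181), (418, 182), (426, 89), (434, 204), (442, 204), (450, 204), (458, 203), (466, 203), (474, 202), (482, 201), (490, 201), (498, 197), (506, 197), (514, 196), (522, 195), (530, 195), (538, 196), (546, 195), (554, 196), (562, 197), (570, 195), (578, 197), (586, 197), (594, 195), (602, 195), (610, 194), (618, 195), (626, 194), (634, 193)]
```

Request:
move_arm:
  moves:
    - {"fingers": 0.2,"offset": [0.001,-0.01,0],"twist": [0,0,0]}
    - {"fingers": 0.2,"offset": [0,0,0.02],"twist": [0,0,0]}
    - {"fingers": 0.2,"offset": [0,0,0.025],"twist": [0,0,0]}
    - {"fingers": 0.2,"offset": [0,0,0.015],"twist": [0,0,0]}
    - {"fingers": 0.2,"offset": [0,0,0.009],"twist": [0,0,0]}
    - {"fingers": 0.2,"offset": [0,0,0],"twist": [0,0,0]}
    - {"fingers": 0.2,"offset": [0,0,0],"twist": [0,0,0]}

```text
time_s: 37.9
position: [0.451, -0.0676, 0.0381]
orientation: [0.0, 1.0, -0.019, 0.0]
wrist_force: [0.5, -0.3, -1.2]
finger_gap: 0.029
finger_force: 60.0
```

Request:
move_arm:
  moves:
    - {"fingers": 0.2,"offset": [0,0,0.003],"twist": [0,0,0]}
    - {"fingers": 0.2,"offset": [0,0,0],"twist": [0,0,0]}
    - {"fingers": 0.2,"offset": [0,0,0],"twist": [0,0,0]}

```text
time_s: 38.15
position: [0.451, -0.0677, 0.0352]
orientation: [0.0, 1.0, -0.019, 0.001]
wrist_force: [-0.3, 0.3, -1.7]
finger_gap: 0.0293
finger_force: 60.0
```

Request:
move_arm:
  moves:
    - {"fingers": 0.2,"offset": [0,0,0.004],"twist": [0,0,0]}
    - {"fingers": 0.2,"offset": [0,0,0],"twist": [0,0,0]}
    - {"fingers": 0.43,"offset": [0,0,0],"twist": [0,0,0]}
    - {"fingers": 0.43,"offset": [0,0,0],"twist": [0,0,0]}
    - {"fingers": 0.43,"offset": [0,0,0],"twist": [0,0,0]}
    - {"fingers": 0.43,"offset": [0,0,-0.015],"twist": [0,0,0]}
    - {"fingers": 0.43,"offset": [0,0,-0.03],"twist": [0,0,0]}
    - {"fingers": 0.43,"offset": [0,0,-0.04],"twist": [0,0,0]}
    - {"fingers": 0.43,"offset": [0,0,-0.04],"twist": [0,0,0]}
    - {"fingers": 0.43,"offset": [0,0,-0.02],"twist": [0,0,4.4]}

```text
time_s: 38.98
position: [0.4522, -0.0681, 0.18]
orientation: [0.001, 0.998, -0.058, 0.003]
wrist_force: [1.1, 0.3, 0.6]
finger_gap: 0.04
finger_force: 0.0
```

```bash
python3 - <<'E'
from h import *
c=cam("wrist"); goto(np.r_[tf(F,[[-.112,0,0]])[0,:2],.18],-.115)
P=tf(TR,[[-.065,-.058,.016],[.045,-.058,.016],[.065,-.058,.016],[-.054,-.058,.016],[-.033,-.058,.016]]); u=proj(c,P); print(u)
im=c["pixels"]; print([ (k,im[int(u[0,1])-12,k].max()) for k in range(int(u[0,0])-50,int(u[0,0])+50,4)])
E
```

```text
pos [ 0.4538 -0.0687  0.1824] tilt [ 0.0104 -0.0043] twist z deg -0.46143567684644526 then dxyz mm [-134.1167 -344.8732    2.3913]
[[318.4947 247.9186]
 [307.5509 110.8798]
 [305.3242  82.9958]
 [317.4898 235.3356]
 [315.5198 210.6671]]
[(268, np.uint8(55)), (272, np.uint8(57)), (276, np.uint8(56)), (280, np.uint8(58)), (284, np.uint8(58)), (288, np.uint8(59)), (292, np.uint8(58)), (296, np.uint8(60)), (300, np.uint8(51)), (304, np.uint8(151)), (308, np.uint8(151)), (312, np.uint8(148)), (316, np.uint8(153)), (320, np.uint8(153)), (324, np.uint8(146)), (328, np.uint8(145)), (332, np.uint8(146)), (336, np.uint8(98)), (340, np.uint8(58)), (344, np.uint8(57)), (348, np.uint8(118)), (352, np.uint8(116)), (356, np.uint8(118)), (360, np.uint8(58)), (364, np.uint8(59))]
```

Request:
move_arm:
  moves:
    - {"fingers": 0.43,"offset": [-0.012,-0.031,0],"twist": [0,0,-0.4]}
    - {"fingers": 0.43,"offset": [-0.012,-0.031,0],"twist": [0,0,0]}
    - {"fingers": 0.43,"offset": [-0.012,-0.031,0],"twist": [0,0,0]}
    - {"fingers": 0.43,"offset": [-0.012,-0.031,0],"twist": [0,0,0]}
    - {"fingers": 0.43,"offset": [-0.012,-0.031,0],"twist": [0,0,0]}
    - {"fingers": 0.43,"offset": [-0.012,-0.031,0],"twist": [0,0,0]}
    - {"fingers": 0.43,"offset": [-0.012,-0.031,0],"twist": [0,0,0]}
    - {"fingers": 0.43,"offset": [-0.012,-0.031,0],"twist": [0,0,0]}
    - {"fingers": 0.43,"offset": [-0.012,-0.031,0],"twist": [0,0,0]}
    - {"fingers": 0.43,"offset": [-0.012,-0.031,0],"twist": [0,0,0]}

```text
time_s: 39.87
position: [0.3642, 0.2553, 0.1754]
orientation: [-0.0, 0.999, -0.054, 0.0]
wrist_force: [1.1, -0.4, 0.2]
finger_gap: 0.0402
finger_force: 0.0
```

Request:
move_arm:
  moves:
    - {"fingers": 0.43,"offset": [-0.014,-0.035,0],"twist": [0,0,0]}
    - {"fingers": 0.43,"offset": [0,0,0],"twist": [0,0,0]}
    - {"fingers": 0.43,"offset": [0,0,0],"twist": [0,0,0]}
    - {"fingers": 0.43,"offset": [0,0,0],"twist": [0,0,0]}

```text
time_s: 40.2
position: [0.3547, 0.2897, 0.1751]
orientation: [0.0, 0.999, -0.054, -0.0]
wrist_force: [-0.2, -0.5, 0.6]
finger_gap: 0.0397
finger_force: 0.0
```

```bash
python3 - <<'E'
from h import *
c=cam("wrist"); print(bushes(c,(180,5,440,280),.048)); print("expect",tf(F,[[-.015,y,.048] for y in(.056,0)]))
goto(np.r_[tf(F,[[-.112,0,0]])[0,:2],.054],-.115); print(tray())
E
```

```text
(array([[237.2872,  89.734 ],
       [320.4319,  89.7782]]), [array([ 24,  25, 282], dtype=int32), array([ 24,  25, 257], dtype=int32)], array([[0.4613, 0.3326, 0.048 ],
       [0.4554, 0.2778, 0.048 ]]))
expect [[0.4629 0.3338 0.048 ]
 [0.4565 0.2781 0.048 ]]
pos [0.355  0.2892 0.1752] tilt [-0.0003 -0.0007] twist z deg 0.3472729439715642 then dxyz mm [  5.1116  -0.6437 121.2011]
(500.5227355957031, -9.792655944824219, (210.49847412109375, 172.43116760253906), 87.98794555664062)
```

Request:
move_arm:
  moves:
    - {"fingers": 0.43,"offset": [0.0045,-0.0005,0.02],"twist": [0,0,0.3]}
    - {"fingers": 0.43,"offset": [0,0,0.035],"twist": [0,0,0]}
    - {"fingers": 0.43,"offset": [0,0,0.035],"twist": [0,0,0]}
    - {"fingers": 0.43,"offset": [0,0,0.02],"twist": [0,0,0]}
    - {"fingers": 0.43,"offset": [0,0,0.012],"twist": [0,0,0]}
    - {"fingers": 0.43,"offset": [0,0,0],"twist": [0,0,0]}
    - {"fingers": 0.2,"offset": [0,0,0],"twist": [0,0,0]}
    - {"fingers": 0.2,"offset": [0,0,0],"twist": [0,0,0]}
    - {"fingers": 0.2,"offset": [0,0,0],"twist": [0,0,0]}
    - {"fingers": 0.2,"offset": [0,0,0],"twist": [0,0,0]}
  grip_force: 60

```text
time_s: 41.13
position: [0.3603, 0.2902, 0.0545]
orientation: [-0.0, 0.998, -0.057, 0.001]
wrist_force: [-0.4, 0.4, -0.7]
finger_gap: 0.0295
finger_force: 60.0
```

```bash
python3 - <<'E'
from h import *
o=sensors.get_obs(); print(o["position"],o["wrist_force"],o["finger_gap"],o["finger_force"]); held(.049-o["position"][2],(250,0,390,330))
E
```

```text
[0.3603 0.2902 0.0545] [-0.4459  0.4475 -0.6958] 0.0294936517982157 59.973288774490356
bush px [[321.19    69.3644]] [array([ 43,  47, 900], dtype=int32)] in tool mm [[95.6464  0.7719  5.6663]]
```

Request:
move_arm:
  moves:
    - {"fingers": 0.2,"offset": [0,0,-0.005],"twist": [0,0,0]}
    - {"fingers": 0.2,"offset": [0,0,-0.009],"twist": [0,0,0]}
    - {"fingers": 0.2,"offset": [-0.01,0,-0.012],"twist": [0,0,0]}
    - {"fingers": 0.2,"offset": [-0.015,0,-0.018],"twist": [0,0,0]}
    - {"fingers": 0.2,"offset": [-0.01,0,-0.02],"twist": [0,0,0]}
    - {"fingers": 0.2,"offset": [0,0,-0.022],"twist": [0,0,0]}
    - {"fingers": 0.2,"offset": [0,0,-0.02],"twist": [0,0,-5]}
    - {"fingers": 0.2,"offset": [0,0,-0.01],"twist": [0,0,-5]}
    - {"fingers": 0.2,"offset": [0,0,0],"twist": [0,0,-5]}
    - {"fingers": 0.2,"offset": [0,0,0],"twist": [0,0,0]}

```text
time_s: 42.02
position: [0.3249, 0.2945, 0.1712]
orientation: [-0.001, 0.997, 0.076, 0.001]
wrist_force: [0.2, 0.1, -2.3]
finger_gap: 0.0294
finger_force: 60.0
```

```bash
python3 - <<'E'
from h import *
o=sensors.get_obs(); print(o["position"],o["finger_gap"],o["wrist_force"]); held(-.0055,(250,0,390,330))
goto(np.r_[tf(PR,[[-.107,0,0]])[0,:2],.17],.148)
E
```

```text
[0.3249 0.2945 0.1712] 0.02935846001961298 [ 0.1569  0.0708 -2.2954]
bush px [[288.1917  19.4611]
 [320.9231  69.5206]
 [256.2209 262.8061]] [array([ 23,  26, 193], dtype=int32), array([ 43,  47, 897], dtype=int32), array([ 18,  52, 593], dtype=int32)] in tool mm [[111.6995 -10.8511   5.8226]
 [ 95.6466   0.5357   5.7661]
 [ 22.5047 -25.8487   5.5893]]
pos [0.3245 0.2942 0.1704] tilt [0.0012 0.0007] twist z deg -0.07907413222179578 then dxyz mm [ -9.307  595.7051   0.4318]
```

Request:
move_arm:
  moves:
    - {"fingers": 0.2,"offset": [0,0.01,0],"twist": [0,0,0]}
    - {"fingers": 0.2,"offset": [0,0.02,0],"twist": [0,0,0]}
    - {"fingers": 0.2,"offset": [0,0.027,0],"twist": [0,0,0]}
    - {"fingers": 0.2,"offset": [0,0.03,0],"twist": [0,0,0]}
    - {"fingers": 0.2,"offset": [0,0.03,0],"twist": [0,0,0]}
    - {"fingers": 0.2,"offset": [0,0.03,0],"twist": [0,0,0]}
    - {"fingers": 0.2,"offset": [0,0.03,0],"twist": [0,0,0]}
    - {"fingers": 0.2,"offset": [0,0.03,0],"twist": [0,0,0]}
    - {"fingers": 0.2,"offset": [0,0.03,0],"twist": [0,0,0]}
    - {"fingers": 0.2,"offset": [0,0.03,0],"twist": [0,0,0]}

```text
time_s: 42.9
position: [0.3631, 0.0282, 0.1691]
orientation: [-0.0, 0.997, 0.073, -0.001]
wrist_force: [1.0, 0.5, -2.0]
finger_gap: 0.0291
finger_force: 60.0
```

Request:
move_arm:
  moves:
    - {"fingers": 0.2,"offset": [-0.001,0.03,0],"twist": [0,0,0]}
    - {"fingers": 0.2,"offset": [-0.001,0.03,0],"twist": [0,0,0]}
    - {"fingers": 0.2,"offset": [-0.001,0.03,0],"twist": [0,0,0]}
    - {"fingers": 0.2,"offset": [-0.001,0.03,0],"twist": [0,0,0]}
    - {"fingers": 0.2,"offset": [-0.001,0.03,0],"twist": [0,0,0]}
    - {"fingers": 0.2,"offset": [-0.001,0.03,0],"twist": [0,0,0]}
    - {"fingers": 0.2,"offset": [-0.001,0.03,0],"twist": [0,0,0]}
    - {"fingers": 0.2,"offset": [-0.001,0.03,0],"twist": [0,0,0]}
    - {"fingers": 0.2,"offset": [-0.001,0.03,0],"twist": [0,0,0]}
    - {"fingers": 0.2,"offset": [0,0.03,0],"twist": [0,0,0]}

```text
time_s: 43.73
position: [0.398, -0.2696, 0.1689]
orientation: [-0.001, 0.997, 0.072, -0.001]
wrist_force: [0.7, 0.1, -2.0]
finger_gap: 0.0293
finger_force: 60.0
```

Request:
move_arm:
  moves:
    - {"fingers": 0.2,"offset": [0,0.019,0],"twist": [0,0,0]}
    - {"fingers": 0.2,"offset": [0,0.0095,0],"twist": [0,0,0]}
    - {"fingers": 0.2,"offset": [0,0,0.015],"twist": [0,0,0]}
    - {"fingers": 0.2,"offset": [0,0,0.025],"twist": [0,0,0]}
    - {"fingers": 0.2,"offset": [0,0,0.025],"twist": [0,0,0]}
    - {"fingers": 0.2,"offset": [0,0,0.015],"twist": [0,0,0]}
    - {"fingers": 0.2,"offset": [0,0,0.01],"twist": [0,0,0]}
    - {"fingers": 0.2,"offset": [0,0,0],"twist": [0,0,0]}
    - {"fingers": 0.2,"offset": [0,0,0],"twist": [0,0,0]}
    - {"fingers": 0.2,"offset": [0,0,0],"twist": [0,0,0]}

```text
time_s: 44.57
position: [0.4039, -0.2967, 0.0804]
orientation: [0.001, 0.997, 0.074, 0.0]
wrist_force: [0.3, 0.1, -2.3]
finger_gap: 0.0291
finger_force: 60.0
```

```bash
python3 - <<'E'
from h import *
o=sensors.get_obs(); print(o["position"],o["finger_gap"],o["wrist_force"]); held(-.0055,(250,0,390,330))
goto(np.r_[tf(PR,[[-.0156,0,0]])[0,:2],.0765],.148)
E
```

```text
[ 0.4039 -0.2967  0.0804] 0.029129055555643126 [ 0.2533  0.1468 -2.2606]
bush px [[320.8725  69.6286]] [array([ 43,  47, 902], dtype=int32)] in tool mm [[95.5818  0.5181  5.5746]]
pos [ 0.4041 -0.2969  0.0806] tilt [ 0.0014 -0.0017] twist z deg -0.006948530555918773 then dxyz mm [90.5558 -0.606   4.113 ]
```

Request:
move_arm:
  moves:
    - {"fingers": 0.2,"offset": [0,-0.001,0.004],"twist": [0,0,0]}
    - {"fingers": 0.2,"offset": [0.01,0,0],"twist": [0,0,0]}
    - {"fingers": 0.2,"offset": [0.015,0,0],"twist": [0,0,0]}
    - {"fingers": 0.2,"offset": [0.015,0,0],"twist": [0,0,0]}
    - {"fingers": 0.2,"offset": [0.015,0,0],"twist": [0,0,0]}
    - {"fingers": 0.2,"offset": [0.015,0,0],"twist": [0,0,0]}
    - {"fingers": 0.2,"offset": [0.011,0,0],"twist": [0,0,0]}
    - {"fingers": 0.2,"offset": [0.006,0,0],"twist": [0,0,0]}
    - {"fingers": 0.2,"offset": [0.003,0,0],"twist": [0,0,0]}
    - {"fingers": 0.2,"offset": [0,0,0],"twist": [0,0,0]}

```text
time_s: 45.45
position: [0.4928, -0.2818, 0.0754]
orientation: [-0.0, 0.997, 0.074, -0.0]
wrist_force: [-0.1, 0.6, -1.9]
finger_gap: 0.0293
finger_force: 60.0
```

Request:
move_arm:
  moves:
    - {"fingers": 0.2,"offset": [0,0,0],"twist": [0,0,0]}
    - {"fingers": 0.2,"offset": [0,0,0],"twist": [0,0,0]}

```text
time_s: 45.62
position: [0.4917, -0.282, 0.0754]
orientation: [-0.0, 0.997, 0.074, -0.0]
wrist_force: [0.6, -0.5, -1.2]
finger_gap: 0.0298
finger_force: 60.0
```

```bash
python3 - <<'E'
from h import *
goto(np.r_[tf(PR,[[-.0156,0,0]])[0,:2],.0695],.148); o=sensors.get_obs(); print(o["wrist_force"],o["finger_gap"])
E
```

```text
pos [ 0.4917 -0.282   0.0754] tilt [-0.0006  0.0003] twist z deg -0.03156065833240883 then dxyz mm [1.7038 1.1491 5.8645]
[ 0.5653 -0.549  -1.2252] 0.029765214329457036
```

Request:
move_arm:
  moves:
    - {"fingers": 0.2,"offset": [0.0012,0.0007,0],"twist": [0,0,0]}
    - {"fingers": 0.2,"offset": [0,0,0.003],"twist": [0,0,0]}
    - {"fingers": 0.2,"offset": [0,0,0.003],"twist": [0,0,0]}
    - {"fingers": 0.2,"offset": [0,0,0],"twist": [0,0,0]}
    - {"fingers": 0.2,"offset": [0,0,0],"twist": [0,0,0]}

```text
time_s: 46.03
position: [0.4936, -0.2828, 0.0695]
orientation: [0.0, 0.997, 0.074, 0.0]
wrist_force: [-1.5, -1.2, -0.4]
finger_gap: 0.0293
finger_force: 60.0
```

Request:
move_arm:
  moves:
    - {"fingers": 0.43,"offset": [0,0,0],"twist": [0,0,0]}
    - {"fingers": 0.43,"offset": [0,0,0],"twist": [0,0,0]}
    - {"fingers": 0.43,"offset": [-0.005,0,0],"twist": [0,0,0]}
    - {"fingers": 0.43,"offset": [-0.02,0,0],"twist": [0,0,0]}
    - {"fingers": 0.43,"offset": [-0.03,0,0],"twist": [0,0,0]}
    - {"fingers": 0.43,"offset": [-0.03,0,0],"twist": [0,0,0]}
    - {"fingers": 0.43,"offset": [0,0,-0.02],"twist": [0,0,0]}
    - {"fingers": 0.6,"offset": [0,0,-0.03],"twist": [0,0,0]}
    - {"fingers": 1,"offset": [0,0,-0.03],"twist": [0,0,0]}
    - {"fingers": 1,"offset": [0,0,-0.03],"twist": [0,0,0]}

```text
time_s: 46.87
position: [0.4087, -0.2948, 0.1806]
orientation: [-0.0, 0.997, 0.074, -0.0]
wrist_force: [0.1, -0.8, -0.7]
finger_gap: 0.0553
finger_force: 0.0
```

Request:
move_arm:
  moves:
    - {"fingers": 1,"offset": [0,0,-0.03],"twist": [0,0,0]}
    - {"fingers": 1,"offset": [0,0,-0.03],"twist": [0,0,0]}
    - {"fingers": 1,"offset": [0,0,-0.03],"twist": [0,0,0]}
    - {"fingers": 1,"offset": [0,0,-0.03],"twist": [0,0,0]}
    - {"fingers": 1,"offset": [0,0,-0.03],"twist": [0,0,0]}
    - {"fingers": 1,"offset": [0,0,-0.03],"twist": [0,0,0]}
    - {"fingers": 1,"offset": [0,0,-0.03],"twist": [0,0,0]}
    - {"fingers": 1,"offset": [0,0,-0.023],"twist": [0,0,0]}
    - {"fingers": 1,"offset": [0,0,0],"twist": [0,0,0]}
    - {"fingers": 1,"offset": [0,0,0],"twist": [0,0,0]}

```text
time_s: 47.7
position: [0.4096, -0.2953, 0.4136]
orientation: [0.001, 0.997, 0.074, 0.001]
wrist_force: [-0.4, 0.4, -0.9]
finger_gap: 0.0932
finger_force: 0.0
```

```bash
cat >> h.py <<'E'
def nestcheck():
    c=cam("wrist"); u=proj(c,tf(PR,[[-.03,.015,.057],[-.03,-.015,.057],[-.008,0,.057]])); r=int(u[2,1])+3; row=c["pixels"][r,280:360].min(1); k=np.where(row>190)[0]+280; k=k[abs(k-u[2,0])<22]
    x=int(u[2,0])-7; col=c["pixels"][:200,x].min(1); e=np.where(col>190)[0]; print("link cols",k.min(),k.max(),"pred",u[:2,0],"end row",e.max(),"pred",u[0,1])
E
python3 - <<'E'
from h import *
nestcheck(); goto([.504,-.3885,.316],.148)
E
```

```text
link cols 307 329 pred [306.5774 330.1732] end row 135 pred 136.33424609673716
pos [ 0.4093 -0.2949  0.412 ] tilt [-0.0001  0.0001] twist z deg -0.008408194715280383 then dxyz mm [ 79.8624 106.502   96.0349]
```

Link 2 sits exactly in the nest. Pressing now.

Request:
move_arm:
  moves:
    - {"fingers": 1,"offset": [0.02,0.0265,0],"twist": [0,0,0]}
    - {"fingers": 1,"offset": [0.02,0.0265,0],"twist": [0,0,0]}
    - {"fingers": 1,"offset": [0.02,0.0265,0],"twist": [0,0,0]}
    - {"fingers": 1,"offset": [0.02,0.027,0],"twist": [0,0,0]}
    - {"fingers": 1,"offset": [0,0,0],"twist": [0,0,0]}
    - {"fingers": 1,"offset": [0,0,0.03],"twist": [0,0,0]}
    - {"fingers": 1,"offset": [0,0,0.03],"twist": [0,0,0]}
    - {"fingers": 1,"offset": [0,0,0.025],"twist": [0,0,0]}
    - {"fingers": 1,"offset": [0,0,0.011],"twist": [0,0,0]}
    - {"fingers": 1,"offset": [0,0,0],"twist": [0,0,0]}

```text
time_s: 48.58
position: [0.5028, -0.387, 0.3119]
orientation: [-0.003, 0.997, 0.074, -0.003]
wrist_force: [-1.1, -0.8, 1.2]
finger_gap: 0.093
finger_force: 0.0
```

Request:
move_arm:
  moves:
    - {"fingers": 0.2,"offset": [0,0,0],"twist": [0,0,0]}
    - {"fingers": 0.2,"offset": [0,0,0],"twist": [0,0,0]}
    - {"fingers": 0.2,"offset": [0,0,0],"twist": [0,0,0]}
    - {"fingers": 0.2,"offset": [0,0,0],"twist": [0,0,0]}
    - {"fingers": 0.2,"offset": [0,0,0],"twist": [0,0,0]}
    - {"fingers": 0.2,"offset": [0,0,0],"twist": [0,0,0]}
    - {"fingers": 0.2,"offset": [0,0,0],"twist": [0,0,0]}
    - {"fingers": 0.2,"offset": [0,0,0],"twist": [0,0,0]}
    - {"fingers": 0.2,"offset": [0,0,0],"twist": [0,0,0]}
    - {"fingers": 0.2,"offset": [0,0,0],"twist": [0,0,0]}

```text
time_s: 49.42
position: [0.5043, -0.3883, 0.3163]
orientation: [-0.0, 0.997, 0.074, -0.0]
wrist_force: [-1.8, 5.1, 1.0]
finger_gap: 0.031
finger_force: 24.0
```

Request:
move_arm:
  moves:
    - {"fingers": 0.2,"offset": [0,0,0],"twist": [0,0,0]}
    - {"fingers": 0.2,"offset": [0,0,0],"twist": [0,0,0]}
    - {"fingers": 0.2,"offset": [0,0,0],"twist": [0,0,0]}

```text
time_s: 49.67
position: [0.5043, -0.3884, 0.3164]
orientation: [-0.0, 0.997, 0.074, -0.0]
wrist_force: [-0.5, 2.0, -0.4]
finger_gap: 0.0299
finger_force: 60.0
```

Request:
move_arm:
  moves:
    - {"fingers": 0.2,"offset": [-0.0073,0,0.0077],"twist": [0,0,0]}
    - {"fingers": 0.2,"offset": [-0.0068,0,0.0082],"twist": [0,0,0]}
    - {"fingers": 0.2,"offset": [-0.0062,0,0.0086],"twist": [0,0,0]}
    - {"fingers": 0.2,"offset": [-0.0057,0,0.009],"twist": [0,0,0]}
    - {"fingers": 0.2,"offset": [-0.0051,0,0.0093],"twist": [0,0,0]}
    - {"fingers": 0.2,"offset": [-0.0045,0,0.0096],"twist": [0,0,0]}
    - {"fingers": 0.2,"offset": [-0.0039,0,0.0099],"twist": [0,0,0]}
    - {"fingers": 0.2,"offset": [-0.0033,0,0.0101],"twist": [0,0,0]}
    - {"fingers": 0.2,"offset": [-0.0027,0,0.0103],"twist": [0,0,0]}
    - {"fingers": 0.2,"offset": [-0.002,0,0.0104],"twist": [0,0,0]}

```text
time_s: 50.5
position: [0.4567, -0.3959, 0.2231]
orientation: [0.0, 0.997, 0.074, -0.0]
wrist_force: [-2.8, 0.4, 5.4]
finger_gap: 0.0302
finger_force: 60.0
```

Request:
move_arm:
  moves:
    - {"fingers": 0.2,"offset": [-0.0014,0,0.0105],"twist": [0,0,0]}
    - {"fingers": 0.2,"offset": [-0.0007,0,0.0106],"twist": [0,0,0]}
    - {"fingers": 0.2,"offset": [0,0,0.0106],"twist": [0,0,0]}
    - {"fingers": 0.2,"offset": [0.0006,0,0.0106],"twist": [0,0,0]}
    - {"fingers": 0.2,"offset": [0.0013,0,0.0105],"twist": [0,0,0]}
    - {"fingers": 0.2,"offset": [0.0019,0,0.0104],"twist": [0,0,0]}
    - {"fingers": 0.2,"offset": [0.0026,0,0.0103],"twist": [0,0,0]}
    - {"fingers": 0.2,"offset": [0.0032,0,0.0101],"twist": [0,0,0]}
    - {"fingers": 0.2,"offset": [0.0019,0,0.005],"twist": [0,0,0]}
    - {"fingers": 0.2,"offset": [0.002,0,0.0049],"twist": [0,0,0]}

```text
time_s: 51.33
position: [0.4687, -0.3941, 0.1295]
orientation: [0.0, 0.997, 0.074, -0.0]
wrist_force: [-6.6, 0.5, 10.5]
finger_gap: 0.0306
finger_force: 60.0
```

Request:
move_arm:
  moves:
    - {"fingers": 0.2,"offset": [0.0022,0,0.0048],"twist": [0,0,0]}
    - {"fingers": 0.2,"offset": [0.0012,0,0.0024],"twist": [0,0,0]}
    - {"fingers": 0.2,"offset": [0.0012,0,0.0024],"twist": [0,0,0]}
    - {"fingers": 0.2,"offset": [0.0012,0,0.0024],"twist": [0,0,0]}
    - {"fingers": 0.2,"offset": [0.0012,0,0.0024],"twist": [0,0,0]}
    - {"fingers": 0.2,"offset": [0,0,0],"twist": [0,0,0]}
    - {"fingers": 0.2,"offset": [0,0,0],"twist": [0,0,0]}

```text
time_s: 51.92
position: [0.4747, -0.3931, 0.1176]
orientation: [0.001, 0.997, 0.074, -0.001]
wrist_force: [-14.5, 4.0, 23.5]
finger_gap: 0.0302
finger_force: 60.0
```

At the stop again. Returning the lever and fetching link 2.

Request:
move_arm:
  moves:
    - {"fingers": 0.2,"offset": [-0.0048,0,-0.0096],"twist": [0,0,0]}
    - {"fingers": 0.2,"offset": [-0.0042,0,-0.0097],"twist": [0,0,0]}
    - {"fingers": 0.2,"offset": [-0.0019,0,-0.005],"twist": [0,0,0]}
    - {"fingers": 0.2,"offset": [-0.0032,0,-0.0101],"twist": [0,0,0]}
    - {"fingers": 0.2,"offset": [-0.0026,0,-0.0103],"twist": [0,0,0]}
    - {"fingers": 0.2,"offset": [-0.0019,0,-0.0104],"twist": [0,0,0]}
    - {"fingers": 0.2,"offset": [-0.0013,0,-0.0105],"twist": [0,0,0]}
    - {"fingers": 0.2,"offset": [-0.0006,0,-0.0106],"twist": [0,0,0]}
    - {"fingers": 0.2,"offset": [0,0,-0.0106],"twist": [0,0,0]}
    - {"fingers": 0.2,"offset": [0.0007,0,-0.0106],"twist": [0,0,0]}

```text
time_s: 52.75
position: [0.4574, -0.3958, 0.2135]
orientation: [0.0, 0.997, 0.074, 0.001]
wrist_force: [7.1, -0.2, -2.4]
finger_gap: 0.0302
finger_force: 60.0
```

Request:
move_arm:
  moves:
    - {"fingers": 0.2,"offset": [0.0014,0,-0.0105],"twist": [0,0,0]}
    - {"fingers": 0.2,"offset": [0.002,0,-0.0104],"twist": [0,0,0]}
    - {"fingers": 0.2,"offset": [0.0027,0,-0.0103],"twist": [0,0,0]}
    - {"fingers": 0.2,"offset": [0.0033,0,-0.0101],"twist": [0,0,0]}
    - {"fingers": 0.2,"offset": [0.0039,0,-0.0099],"twist": [0,0,0]}
    - {"fingers": 0.2,"offset": [0.0045,0,-0.0096],"twist": [0,0,0]}
    - {"fingers": 0.2,"offset": [0.0051,0,-0.0093],"twist": [0,0,0]}
    - {"fingers": 0.2,"offset": [0.0057,0,-0.009],"twist": [0,0,0]}
    - {"fingers": 0.2,"offset": [0.0062,0,-0.0086],"twist": [0,0,0]}
    - {"fingers": 0.2,"offset": [0.0068,0,-0.0082],"twist": [0,0,0]}

```text
time_s: 53.58
position: [0.498, -0.3893, 0.3077]
orientation: [-0.001, 0.997, 0.074, -0.0]
wrist_force: [5.8, -1.9, -6.4]
finger_gap: 0.0297
finger_force: 60.0
```

Request:
move_arm:
  moves:
    - {"fingers": 0.2,"offset": [0.0073,0,-0.0077],"twist": [0,0,0]}
    - {"fingers": 0.2,"offset": [0,0,0],"twist": [0,0,0]}
    - {"fingers": 1,"offset": [0,0,0],"twist": [0,0,0]}
    - {"fingers": 1,"offset": [0,0,0],"twist": [0,0,0]}
    - {"fingers": 1,"offset": [0,0,0],"twist": [0,0,0]}
    - {"fingers": 1,"offset": [0,0,-0.02],"twist": [0,0,0]}
    - {"fingers": 1,"offset": [0,0,-0.03],"twist": [0,0,0]}
    - {"fingers": 1,"offset": [0,0,-0.03],"twist": [0,0,0]}
    - {"fingers": 1,"offset": [0,0,-0.016],"twist": [0,0,0]}

```text
time_s: 54.33
position: [0.5046, -0.3888, 0.4175]
orientation: [0.002, 0.997, 0.074, 0.002]
wrist_force: [0.3, -0.9, 0.5]
finger_gap: 0.0722
finger_force: 0.0
```

Request:
move_arm:
  moves:
    - {"fingers": 0.8,"offset": [-0.02,-0.0265,0],"twist": [0,0,0]}
    - {"fingers": 0.6,"offset": [-0.02,-0.0265,0],"twist": [0,0,0]}
    - {"fingers": 0.43,"offset": [-0.02,-0.0265,0],"twist": [0,0,0]}
    - {"fingers": 0.43,"offset": [-0.025,-0.0265,0],"twist": [0,0,0]}
    - {"fingers": 0.43,"offset": [-0.015,0,0.03],"twist": [0,0,0]}
    - {"fingers": 0.43,"offset": [0,0,0.03],"twist": [0,0,0]}
    - {"fingers": 0.43,"offset": [0,0,0.03],"twist": [0,0,0]}
    - {"fingers": 0.43,"offset": [0,0,0.03],"twist": [0,0,0]}
    - {"fingers": 0.43,"offset": [0,0,0],"twist": [0,0,0]}
    - {"fingers": 0.43,"offset": [0,0,0],"twist": [0,0,0]}

```text
time_s: 55.17
position: [0.3895, -0.298, 0.2926]
orientation: [-0.001, 0.997, 0.074, -0.0]
wrist_force: [0.3, 0.1, 0.6]
finger_gap: 0.04
finger_force: 0.0
```

```bash
python3 - <<'E'
from h import *
nestcheck(); goto(np.r_[tf(PR,[[-.0156,0,0]])[0,:2],.070],.148)
t=cam("top"); m=(t["pixels"][205:255,470:520].max(2)<45).astype(np.uint8); print(cv2.connectedComponentsWithStats(m)[3][1:]+[470,205])
E
```

```text
link cols 305 334 pred [303.9813 335.6388] end row 113 pred 114.34107457542774
pos [ 0.3902 -0.2989  0.2942] tilt [ 0.0015 -0.0014] twist z deg -0.012745810437349365 then dxyz mm [104.5595  -0.6245 224.1784]
[[491.9355 228.4355]
 [476.1364 242.5909]]
```

Request:
move_arm:
  moves:
    - {"fingers": 0.43,"offset": [0,-0.0006,0.03],"twist": [0,0,0]}
    - {"fingers": 0.43,"offset": [0,0,0.035],"twist": [0,0,0]}
    - {"fingers": 0.43,"offset": [0,0,0.035],"twist": [0,0,0]}
    - {"fingers": 0.43,"offset": [0,0,0.035],"twist": [0,0,0]}
    - {"fingers": 0.43,"offset": [0,0,0.035],"twist": [0,0,0]}
    - {"fingers": 0.43,"offset": [0,0,0.03],"twist": [0,0,0]}
    - {"fingers": 0.43,"offset": [0,0,0.024],"twist": [0,0,0]}
    - {"fingers": 0.43,"offset": [0,0,0],"twist": [0,0,0]}
    - {"fingers": 0.43,"offset": [0.015,0,0],"twist": [0,0,0]}
    - {"fingers": 0.43,"offset": [0.02,0,0],"twist": [0,0,0]}

```text
time_s: 56.1
position: [0.4254, -0.2945, 0.0707]
orientation: [0.001, 0.997, 0.073, 0.001]
wrist_force: [-0.2, 0.6, 0.0]
finger_gap: 0.0396
finger_force: 0.0
```

Request:
move_arm:
  moves:
    - {"fingers": 0.43,"offset": [0.025,0,0],"twist": [0,0,0]}
    - {"fingers": 0.43,"offset": [0.025,0,0],"twist": [0,0,0]}
    - {"fingers": 0.43,"offset": [0.0185,0,0],"twist": [0,0,0]}
    - {"fingers": 0.43,"offset": [0,0,0],"twist": [0,0,0]}
    - {"fingers": 0.43,"offset": [0,0,0],"twist": [0,0,0]}
    - {"fingers": 0.2,"offset": [0,0,0],"twist": [0,0,0]}
    - {"fingers": 0.2,"offset": [0,0,0],"twist": [0,0,0]}
    - {"fingers": 0.2,"offset": [0,0,0],"twist": [0,0,0]}
    - {"fingers": 0.2,"offset": [0,0,0],"twist": [0,0,0]}
    - {"fingers": 0.2,"offset": [0,0,0],"twist": [0,0,0]}

```text
time_s: 56.93
position: [0.4916, -0.2831, 0.0691]
orientation: [0.0, 0.997, 0.074, -0.0]
wrist_force: [-2.6, 0.0, 6.4]
finger_gap: 0.0293
finger_force: 60.0
```

Request:
move_arm:
  moves:
    - {"fingers": 0.2,"offset": [0,0,-0.004],"twist": [0,0,0]}
    - {"fingers": 0.2,"offset": [0,0,-0.004],"twist": [0,0,0]}
    - {"fingers": 0.2,"offset": [-0.01,0,0],"twist": [0,0,0]}
    - {"fingers": 0.2,"offset": [-0.02,0,0],"twist": [0,0,0]}
    - {"fingers": 0.2,"offset": [-0.025,0,0],"twist": [0,0,0]}
    - {"fingers": 0.2,"offset": [-0.025,0,0],"twist": [0,0,0]}
    - {"fingers": 0.2,"offset": [-0.02,0,0],"twist": [0,0,0]}
    - {"fingers": 0.2,"offset": [-0.01,0,-0.01],"twist": [0,0,0]}
    - {"fingers": 0.2,"offset": [0,0,-0.025],"twist": [0,0,0]}
    - {"fingers": 0.2,"offset": [0,0,-0.03],"twist": [0,0,0]}

```text
time_s: 57.77
position: [0.3806, -0.2975, 0.1402]
orientation: [-0.002, 0.997, 0.073, -0.002]
wrist_force: [1.1, -0.8, -1.7]
finger_gap: 0.0294
finger_force: 60.0
```

Request:
move_arm:
  moves:
    - {"fingers": 0.2,"offset": [0,0,-0.015],"twist": [0,0,3.6]}
    - {"fingers": 0.2,"offset": [0,0,0],"twist": [0,0,3.6]}
    - {"fingers": 0.2,"offset": [0,0,0],"twist": [0,0,3.5]}
    - {"fingers": 0.2,"offset": [0,0,0],"twist": [0,0,0]}
    - {"fingers": 0.2,"offset": [0,0,0],"twist": [0,0,0]}

```text
time_s: 58.18
position: [0.3827, -0.2986, 0.1562]
orientation: [-0.0, 1.0, -0.019, -0.0]
wrist_force: [1.1, 0.4, -2.2]
finger_gap: 0.0297
finger_force: 60.0
```

```bash
cat >> h.py <<'E'
def hole():  # dark bore of a held finished link, tool mm
    o=sensors.get_obs(); c=cam("wrist"); col=c["pixels"][:200,319].max(1); k=np.where(col[20:130]<150)[0]+20; print("bore rows",k.min() if len(k) else None,k.max() if len(k) else None,"t",o["time_s"],"gap",o["finger_gap"],o["wrist_force"])
E
python3 - <<'E'
from h import *
hole(); T=tray(); print(T); goto(np.r_[trayp(TR,-.050,0),.15],-.039)
E
```

```text
bore rows 52 80 t 58.1833 gap 0.029690569726823983 [ 1.0799  0.448  -2.2236]
(501.09844970703125, -10.5146484375, (208.73641967773438, 170.77877807617188), 87.89189147949219)
pos [ 0.3829 -0.2986  0.156 ] tilt [-0.0007  0.0008] twist z deg 0.09760428026298994 then dxyz mm [  56.8227 -292.4727    6.0164]
```

Request:
move_arm:
  moves:
    - {"fingers": 0.2,"offset": [0,-0.0135,0],"twist": [0,0,0]}
    - {"fingers": 0.2,"offset": [0.005,-0.026,0],"twist": [0,0,0]}
    - {"fingers": 0.2,"offset": [0.0065,-0.03,0],"twist": [0,0,0]}
    - {"fingers": 0.2,"offset": [0.0065,-0.03,0],"twist": [0,0,0]}
    - {"fingers": 0.2,"offset": [0.0065,-0.03,0],"twist": [0,0,0]}
    - {"fingers": 0.2,"offset": [0.0065,-0.03,0],"twist": [0,0,0]}
    - {"fingers": 0.2,"offset": [0.0065,-0.03,0],"twist": [0,0,0]}
    - {"fingers": 0.2,"offset": [0.0065,-0.03,0],"twist": [0,0,0]}
    - {"fingers": 0.2,"offset": [0.0065,-0.03,0],"twist": [0,0,0]}
    - {"fingers": 0.2,"offset": [0.0065,-0.03,0],"twist": [0,0,0]}

```text
time_s: 59.12
position: [0.4505, -0.0193, 0.1562]
orientation: [-0.0, 1.0, -0.019, -0.0]
wrist_force: [1.0, -0.7, -0.8]
finger_gap: 0.0293
finger_force: 60.0
```

Request:
move_arm:
  moves:
    - {"fingers": 0.2,"offset": [0,-0.015,0],"twist": [0,0,0]}
    - {"fingers": 0.2,"offset": [0,0,0.02],"twist": [0,0,0]}
    - {"fingers": 0.2,"offset": [0,0,0.02],"twist": [0,0,0]}
    - {"fingers": 0.2,"offset": [0,0,0.02],"twist": [0,0,0]}
    - {"fingers": 0.2,"offset": [0,0,0],"twist": [0,0,0]}
    - {"fingers": 0.2,"offset": [0,0,0],"twist": [0,0,0]}
    - {"fingers": 0.2,"offset": [0,0,0],"twist": [0,0,0]}

```text
time_s: 59.7
position: [0.452, -0.0066, 0.0971]
orientation: [-0.0, 1.0, -0.019, 0.0]
wrist_force: [-0.2, 0.7, -1.8]
finger_gap: 0.0295
finger_force: 60.0
```

```bash
python3 - <<'E'
from h import *
hole(); goto(np.r_[trayp(TR,-.050,.002),.030],-.039)
c=cam("wrist"); u=proj(c,tf(TR,[[-.04,-.043,.016],[-.04,-.073,.016],[-.04,-.105,.035]])); r=int(u[0,1]); row=c["pixels"][r,340:560].max(1); print(u,r,[int(k)+341 for k in np.where(abs(np.diff(row.astype(int)))>35)[0]])
E
```

```text
bore rows 52 79 t 59.7 gap 0.029453969699830124 [-0.1687  0.7043 -1.8117]
pos [ 0.4524 -0.0068  0.0975] tilt [ 0.0016 -0.0004] twist z deg 0.017558279224277648 then dxyz mm [-1.2641 -0.2483 67.4835]
[[391.9598 243.3386]
 [440.8901 243.3551]
 [508.0452 252.7688]] 243 [354, 360, 381, 382, 390, 391, 429, 433, 512]
```

Request:
move_arm:
  moves:
    - {"fingers": 0.2,"offset": [-0.001,0,0.015],"twist": [0,0,0]}
    - {"fingers": 0.2,"offset": [0,0,0.02],"twist": [0,0,0]}
    - {"fingers": 0.2,"offset": [0,0,0.015],"twist": [0,0,0]}
    - {"fingers": 0.2,"offset": [0,0,0.01],"twist": [0,0,0]}
    - {"fingers": 0.2,"offset": [0,0,0.005],"twist": [0,0,0]}
    - {"fingers": 0.2,"offset": [0,0,0.002],"twist": [0,0,0]}
    - {"fingers": 0.2,"offset": [0,0,0],"twist": [0,0,0]}
    - {"fingers": 0.2,"offset": [0,0,0],"twist": [0,0,0]}

```text
time_s: 60.47
position: [0.4515, -0.007, 0.0302]
orientation: [0.0, 1.0, -0.019, 0.001]
wrist_force: [0.4, 0.3, -1.7]
finger_gap: 0.0293
finger_force: 60.0
```

Request:
move_arm:
  moves:
    - {"fingers": 0.42,"offset": [0,0,0],"twist": [0,0,0]}
    - {"fingers": 0.42,"offset": [0,0,0],"twist": [0,0,0]}
    - {"fingers": 0.42,"offset": [0,0,0],"twist": [0,0,0]}
    - {"fingers": 0.42,"offset": [0,0,-0.015],"twist": [0,0,0]}
    - {"fingers": 0.42,"offset": [0,0,-0.03],"twist": [0,0,0]}
    - {"fingers": 0.42,"offset": [0,0,-0.04],"twist": [0,0,0]}
    - {"fingers": 0.42,"offset": [0,0,-0.04],"twist": [0,0,0]}
    - {"fingers": 0.42,"offset": [0,0,-0.02],"twist": [0,0,4.4]}
    - {"fingers": 0.43,"offset": [0,0,0],"twist": [0,0,0]}
    - {"fingers": 0.43,"offset": [0,0,0],"twist": [0,0,0]}

```text
time_s: 61.3
position: [0.4516, -0.007, 0.1758]
orientation: [0.0, 0.998, -0.057, 0.002]
wrist_force: [0.2, -0.4, -0.9]
finger_gap: 0.0401
finger_force: 0.0
```

```bash
python3 - <<'E'
from h import *
goto(np.r_[tf(F,[[-.112,.056,0]])[0,:2],.18],-.115)
E
```

```text
pos [ 0.4516 -0.007   0.1758] tilt [ 0.0038 -0.001 ] twist z deg 0.012447860389991523 then dxyz mm [-124.8379 -339.7676   -4.1619]
```

Request:
move_arm:
  moves:
    - {"fingers": 0.43,"offset": [-0.0125,-0.034,0],"twist": [0,0,0]}
    - {"fingers": 0.43,"offset": [-0.0125,-0.034,0],"twist": [0,0,0]}
    - {"fingers": 0.43,"offset": [-0.0125,-0.034,0],"twist": [0,0,0]}
    - {"fingers": 0.43,"offset": [-0.0125,-0.034,0],"twist": [0,0,0]}
    - {"fingers": 0.43,"offset": [-0.0125,-0.034,0],"twist": [0,0,0]}
    - {"fingers": 0.43,"offset": [-0.0125,-0.034,0],"twist": [0,0,0]}
    - {"fingers": 0.43,"offset": [-0.0125,-0.034,0],"twist": [0,0,0]}
    - {"fingers": 0.43,"offset": [-0.0125,-0.034,0],"twist": [0,0,0]}
    - {"fingers": 0.43,"offset": [-0.0125,-0.034,0],"twist": [0,0,0]}
    - {"fingers": 0.43,"offset": [-0.0125,-0.034,0],"twist": [0,0,0]}

```text
time_s: 62.13
position: [0.3639, 0.3464, 0.1723]
orientation: [0.001, 0.998, -0.057, -0.002]
wrist_force: [0.8, 1.1, -0.1]
finger_gap: 0.0398
finger_force: 0.0
```

Request:
move_arm:
  moves:
    - {"fingers": 0.43,"offset": [0,0,0],"twist": [0,0,0]}
    - {"fingers": 0.43,"offset": [0,0,0],"twist": [0,0,0]}
    - {"fingers": 0.43,"offset": [0,0,0],"twist": [0,0,0]}

```text
time_s: 62.38
position: [0.3649, 0.3446, 0.1728]
orientation: [0.001, 0.998, -0.057, -0.001]
wrist_force: [-0.9, 0.2, 1.0]
finger_gap: 0.04
finger_force: 0.0
```

```bash
python3 - <<'E'
from h import *
c=cam("wrist"); print(bushes(c,(220,5,440,250),.048)); print("expect",tf(F,[[-.015,.056,.048]]))
goto(np.r_[tf(F,[[-.112,.056,0]])[0,:2],.0535],-.115); print(tray())
E
```

```text
(array([[318.9148,  96.0704]]), [array([ 23,  25, 270], dtype=int32)], array([[0.4612, 0.3332, 0.048 ]]))
expect [[0.4629 0.3338 0.048 ]]
pos [0.3654 0.3441 0.1732] tilt [-0.0021 -0.0019] twist z deg -0.030496427110490165 then dxyz mm [  1.0927  -0.8908 119.671 ]
(500.4527587890625, -9.775863647460938, (211.23992919921875, 172.6900634765625), 87.81497192382812)
```

Request:
move_arm:
  moves:
    - {"fingers": 0.43,"offset": [0,-0.0005,0.02],"twist": [0,0,0]}
    - {"fingers": 0.43,"offset": [0,0,0.035],"twist": [0,0,0]}
    - {"fingers": 0.43,"offset": [0,0,0.035],"twist": [0,0,0]}
    - {"fingers": 0.43,"offset": [0,0,0.02],"twist": [0,0,0]}
    - {"fingers": 0.43,"offset": [0,0,0.0095],"twist": [0,0,0]}
    - {"fingers": 0.43,"offset": [0,0,0],"twist": [0,0,0]}
    - {"fingers": 0.2,"offset": [0,0,0],"twist": [0,0,0]}
    - {"fingers": 0.2,"offset": [0,0,0],"twist": [0,0,0]}
    - {"fingers": 0.2,"offset": [0,0,0],"twist": [0,0,0]}
    - {"fingers": 0.2,"offset": [0,0,0],"twist": [0,0,0]}
  grip_force: 60

```text
time_s: 63.32
position: [0.367, 0.3463, 0.0563]
orientation: [-0.001, 0.998, -0.058, 0.001]
wrist_force: [0.5, -1.5, 2.3]
finger_gap: 0.0292
finger_force: 59.9
```

```bash
python3 - <<'E'
from h import *
o=sensors.get_obs(); print(o["position"],o["wrist_force"],o["finger_gap"],o["finger_force"]); held(.049-o["position"][2],(250,0,390,230))
E
```

```text
[0.367  0.3463 0.0563] [ 0.4616 -1.5181  2.2959] 0.029165670823063105 59.905056953430176
bush px [[323.229   72.3096]] [array([ 43,  47, 869], dtype=int32)] in tool mm [[94.9462  1.5266  7.5809]]
```

Request:
move_arm:
  moves:
    - {"fingers": 0.2,"offset": [0,0,-0.005],"twist": [0,0,0]}
    - {"fingers": 0.2,"offset": [0,0,-0.009],"twist": [0,0,0]}
    - {"fingers": 0.2,"offset": [-0.01,0,-0.012],"twist": [0,0,0]}
    - {"fingers": 0.2,"offset": [-0.015,0,-0.018],"twist": [0,0,0]}
    - {"fingers": 0.2,"offset": [-0.01,0,-0.02],"twist": [0,0,0]}
    - {"fingers": 0.2,"offset": [0,0,-0.022],"twist": [0,0,0]}
    - {"fingers": 0.2,"offset": [0,0,-0.02],"twist": [0,0,-5]}
    - {"fingers": 0.2,"offset": [0,0,-0.01],"twist": [0,0,-5]}
    - {"fingers": 0.2,"offset": [0,0,0],"twist": [0,0,-5]}
    - {"fingers": 0.2,"offset": [0,0,0],"twist": [0,0,0]}

```text
time_s: 64.2
position: [0.3313, 0.3503, 0.1727]
orientation: [-0.001, 0.997, 0.075, 0.001]
wrist_force: [0.1, 0.4, -2.3]
finger_gap: 0.0293
finger_force: 59.9
```

```bash
python3 - <<'E'
from h import *
o=sensors.get_obs(); print(o["position"],o["finger_gap"],o["wrist_force"]); held(-.0055,(270,0,370,200))
goto(np.r_[tf(PR,[[-.107,0,0]])[0,:2],.17],.148)
E
```

```text
[0.3313 0.3503 0.1727] 0.029305607272849105 [ 0.0759  0.4213 -2.3005]
bush px [[322.9047  72.5686]] [array([ 43,  46, 860], dtype=int32)] in tool mm [[94.6283  1.2492  5.7136]]
pos [0.3309 0.35   0.1718] tilt [0.0007 0.0006] twist z deg -0.18296065844595788 then dxyz mm [-23.8381 649.9514   1.8261]
```

Request:
move_arm:
  moves:
    - {"fingers": 0.2,"offset": [0,0.01,0],"twist": [0,0,-0.9]}
    - {"fingers": 0.2,"offset": [0,0.02,0],"twist": [0,0,0]}
    - {"fingers": 0.2,"offset": [0,0.027,0],"twist": [0,0,0]}
    - {"fingers": 0.2,"offset": [0,0.03,0],"twist": [0,0,0]}
    - {"fingers": 0.2,"offset": [0,0.03,0],"twist": [0,0,0]}
    - {"fingers": 0.2,"offset": [0,0.03,0],"twist": [0,0,0]}
    - {"fingers": 0.2,"offset": [0,0.03,0],"twist": [0,0,0]}
    - {"fingers": 0.2,"offset": [0,0.03,0],"twist": [0,0,0]}
    - {"fingers": 0.2,"offset": [0,0.03,0],"twist": [0,0,0]}
    - {"fingers": 0.2,"offset": [0,0.03,0],"twist": [0,0,0]}

```text
time_s: 65.08
position: [0.3733, 0.0851, 0.1708]
orientation: [-0.0, 0.997, 0.079, -0.001]
wrist_force: [0.5, -0.2, -2.0]
finger_gap: 0.0295
finger_force: 59.9
```

Request:
move_arm:
  moves:
    - {"fingers": 0.2,"offset": [-0.003,0.03,0],"twist": [0,0,0]}
    - {"fingers": 0.2,"offset": [-0.003,0.03,0],"twist": [0,0,0]}
    - {"fingers": 0.2,"offset": [-0.003,0.03,0],"twist": [0,0,0]}
    - {"fingers": 0.2,"offset": [-0.003,0.03,0],"twist": [0,0,0]}
    - {"fingers": 0.2,"offset": [-0.003,0.03,0],"twist": [0,0,0]}
    - {"fingers": 0.2,"offset": [-0.003,0.03,0],"twist": [0,0,0]}
    - {"fingers": 0.2,"offset": [-0.003,0.03,0],"twist": [0,0,0]}
    - {"fingers": 0.2,"offset": [-0.003,0.03,0],"twist": [0,0,0]}
    - {"fingers": 0.2,"offset": [0,0.03,0],"twist": [0,0,0]}
    - {"fingers": 0.2,"offset": [0,0.03,0],"twist": [0,0,0]}

```text
time_s: 65.92
position: [0.398, -0.2148, 0.1706]
orientation: [-0.0, 0.997, 0.079, -0.0]
wrist_force: [0.7, -0.0, -1.6]
finger_gap: 0.029
finger_force: 59.9
```

Request:
move_arm:
  moves:
    - {"fingers": 0.2,"offset": [0,0.03,0],"twist": [0,0,0]}
    - {"fingers": 0.2,"offset": [0,0.025,0],"twist": [0,0,0]}
    - {"fingers": 0.2,"offset": [0,0.015,0],"twist": [0,0,0]}
    - {"fingers": 0.2,"offset": [0,0,0.02],"twist": [0,0,0]}
    - {"fingers": 0.2,"offset": [0,0,0.025],"twist": [0,0,0]}
    - {"fingers": 0.2,"offset": [0,0,0.025],"twist": [0,0,0]}
    - {"fingers": 0.2,"offset": [0,0,0.015],"twist": [0,0,0]}
    - {"fingers": 0.2,"offset": [0,0,0],"twist": [0,0,0]}
    - {"fingers": 0.2,"offset": [0,0,0],"twist": [0,0,0]}
    - {"fingers": 0.2,"offset": [0,0,0],"twist": [0,0,0]}

```text
time_s: 66.75
position: [0.4104, -0.2828, 0.0868]
orientation: [0.0, 0.997, 0.081, 0.0]
wrist_force: [-0.4, -0.0, -0.6]
finger_gap: 0.0292
finger_force: 59.9
```

```bash
python3 - <<'E'
from h import *
o=sensors.get_obs(); print(o["position"],o["finger_gap"],o["wrist_force"]); held(-.007,(270,0,370,200))
goto(np.r_[tf(PR,[[-.0148,0,0]])[0,:2],.0783],.160)
E
```

```text
[ 0.4104 -0.2828  0.0868] 0.029230922252777063 [-0.4407 -0.0102 -0.5924]
bush px [[322.8643  72.6473]] [array([ 43,  46, 862], dtype=int32)] in tool mm [[94.7963  1.2417  7.0512]]
pos [ 0.4106 -0.2831  0.0872] tilt [ 0.0014 -0.0014] twist z deg 0.08608812206916203 then dxyz mm [82.7013 13.0407  8.8796]
```

Request:
move_arm:
  moves:
    - {"fingers": 0.2,"offset": [0,0.013,0],"twist": [0,0,0]}
    - {"fingers": 0.2,"offset": [0,0,0.0088],"twist": [0,0,0]}
    - {"fingers": 0.2,"offset": [0.01,0,0],"twist": [0,0,0]}
    - {"fingers": 0.2,"offset": [0.015,0,0],"twist": [0,0,0]}
    - {"fingers": 0.2,"offset": [0.015,0,0],"twist": [0,0,0]}
    - {"fingers": 0.2,"offset": [0.015,0,0],"twist": [0,0,0]}
    - {"fingers": 0.2,"offset": [0.013,0,0],"twist": [0,0,0]}
    - {"fingers": 0.2,"offset": [0.009,0,0],"twist": [0,0,0]}
    - {"fingers": 0.2,"offset": [0.004,0,0],"twist": [0,0,0]}
    - {"fingers": 0.2,"offset": [0,0,0],"twist": [0,0,0]}

```text
time_s: 67.63
position: [0.4927, -0.2821, 0.0769]
orientation: [-0.0, 0.997, 0.081, -0.0]
wrist_force: [-0.9, -0.2, -1.9]
finger_gap: 0.0293
finger_force: 59.9
```

Request:
move_arm:
  moves:
    - {"fingers": 0.2,"offset": [0,0,0],"twist": [0,0,0]}
    - {"fingers": 0.2,"offset": [0,0,0],"twist": [0,0,0]}

```text
time_s: 67.8
position: [0.4913, -0.2823, 0.077]
orientation: [-0.0, 0.997, 0.081, -0.0]
wrist_force: [-0.5, 0.5, -1.9]
finger_gap: 0.0292
finger_force: 59.9
```

```bash
python3 - <<'E'
from h import *
goto(np.r_[tf(PR,[[-.0148,0,0]])[0,:2],.0713],.160); o=sensors.get_obs(); print(o["wrist_force"],o["finger_gap"])
E
```

```text
pos [ 0.4913 -0.2823  0.077 ] tilt [-0.0007  0.0003] twist z deg 0.09566008450655274 then dxyz mm [2.9128 0.9121 5.6864]
[-0.529   0.4925 -1.9417] 0.029201533210228947
```

Request:
move_arm:
  moves:
    - {"fingers": 0.2,"offset": [0.0023,0.0008,0],"twist": [0,0,0]}
    - {"fingers": 0.2,"offset": [0,0,0.003],"twist": [0,0,0]}
    - {"fingers": 0.2,"offset": [0,0,0.003],"twist": [0,0,0]}
    - {"fingers": 0.2,"offset": [0,0,0],"twist": [0,0,0]}
    - {"fingers": 0.2,"offset": [0,0,0],"twist": [0,0,0]}

```text
time_s: 68.22
position: [0.4944, -0.2833, 0.0714]
orientation: [0.0, 0.997, 0.081, 0.0]
wrist_force: [-0.4, -0.4, 1.3]
finger_gap: 0.0293
finger_force: 59.9
```

Request:
move_arm:
  moves:
    - {"fingers": 0.43,"offset": [0,0,0],"twist": [0,0,0]}
    - {"fingers": 0.43,"offset": [0,0,0],"twist": [0,0,0]}
    - {"fingers": 0.43,"offset": [-0.005,0,0],"twist": [0,0,0]}
    - {"fingers": 0.43,"offset": [-0.02,0,0],"twist": [0,0,0]}
    - {"fingers": 0.43,"offset": [-0.03,0,0],"twist": [0,0,0]}
    - {"fingers": 0.43,"offset": [-0.03,0,0],"twist": [0,0,0]}
    - {"fingers": 0.43,"offset": [0,0,-0.02],"twist": [0,0,0.7]}
    - {"fingers": 0.6,"offset": [0,0,-0.03],"twist": [0,0,0]}
    - {"fingers": 1,"offset": [0,0,-0.03],"twist": [0,0,0]}
    - {"fingers": 1,"offset": [0,0,-0.03],"twist": [0,0,0]}

```text
time_s: 69.05
position: [0.4096, -0.2963, 0.1821]
orientation: [-0.0, 0.997, 0.074, -0.0]
wrist_force: [-0.5, -0.3, 0.2]
finger_gap: 0.0553
finger_force: 0.0
```

Request:
move_arm:
  moves:
    - {"fingers": 1,"offset": [0,0,-0.03],"twist": [0,0,0]}
    - {"fingers": 1,"offset": [0,0,-0.03],"twist": [0,0,0]}
    - {"fingers": 1,"offset": [0,0,-0.03],"twist": [0,0,0]}
    - {"fingers": 1,"offset": [0,0,-0.03],"twist": [0,0,0]}
    - {"fingers": 1,"offset": [0,0,-0.03],"twist": [0,0,0]}
    - {"fingers": 1,"offset": [0,0,-0.03],"twist": [0,0,0]}
    - {"fingers": 1,"offset": [0,0,-0.03],"twist": [0,0,0]}
    - {"fingers": 1,"offset": [0,0,-0.023],"twist": [0,0,0]}
    - {"fingers": 1,"offset": [0,0,0],"twist": [0,0,0]}
    - {"fingers": 1,"offset": [0,0,0],"twist": [0,0,0]}

```text
time_s: 69.88
position: [0.4105, -0.2968, 0.4151]
orientation: [0.001, 0.997, 0.075, 0.001]
wrist_force: [0.8, -1.2, 0.2]
finger_gap: 0.093
finger_force: 0.0
```

```bash
python3 - <<'E'
from h import *
nestcheck(); goto([.504,-.3885,.316],.148)
E
```

```text
link cols 307 328 pred [305.47   328.9849] end row 135 pred 136.81215771038805
pos [ 0.4102 -0.2965  0.4136] tilt [-0.0002  0.0002] twist z deg 0.08509063591132539 then dxyz mm [ 79.2212 104.8551  97.6275]
```

Link 3 is in the nest. Pressing.

Request:
move_arm:
  moves:
    - {"fingers": 1,"offset": [0.02,0.026,0],"twist": [0,0,0]}
    - {"fingers": 1,"offset": [0.02,0.0265,0],"twist": [0,0,0]}
    - {"fingers": 1,"offset": [0.02,0.0265,0],"twist": [0,0,0]}
    - {"fingers": 1,"offset": [0.0193,0.026,0],"twist": [0,0,0]}
    - {"fingers": 1,"offset": [0,0,0],"twist": [0,0,0]}
    - {"fingers": 1,"offset": [0,0,0.03],"twist": [0,0,0]}
    - {"fingers": 1,"offset": [0,0,0.03],"twist": [0,0,0]}
    - {"fingers": 1,"offset": [0,0,0.025],"twist": [0,0,0]}
    - {"fingers": 1,"offset": [0,0,0.0125],"twist": [0,0,0]}
    - {"fingers": 1,"offset": [0,0,0],"twist": [0,0,0]}

```text
time_s: 70.77
position: [0.5025, -0.3865, 0.3107]
orientation: [-0.004, 0.997, 0.075, -0.003]
wrist_force: [-0.1, 0.6, -0.5]
finger_gap: 0.0933
finger_force: 0.0
```

Request:
move_arm:
  moves:
    - {"fingers": 0.2,"offset": [0,0,0],"twist": [0,0,0]}
    - {"fingers": 0.2,"offset": [0,0,0],"twist": [0,0,0]}
    - {"fingers": 0.2,"offset": [0,0,0],"twist": [0,0,0]}
    - {"fingers": 0.2,"offset": [0,0,0],"twist": [0,0,0]}
    - {"fingers": 0.2,"offset": [0,0,0],"twist": [0,0,0]}
    - {"fingers": 0.2,"offset": [0,0,0],"twist": [0,0,0]}
    - {"fingers": 0.2,"offset": [0,0,0],"twist": [0,0,0]}
    - {"fingers": 0.2,"offset": [0,0,0],"twist": [0,0,0]}
    - {"fingers": 0.2,"offset": [0,0,0],"twist": [0,0,0]}
    - {"fingers": 0.2,"offset": [0,0,0],"twist": [0,0,0]}

```text
time_s: 71.6
position: [0.5045, -0.3883, 0.3166]
orientation: [-0.0, 0.997, 0.075, -0.0]
wrist_force: [-1.7, 3.6, 1.1]
finger_gap: 0.031
finger_force: 24.2
```

Request:
move_arm:
  moves:
    - {"fingers": 0.2,"offset": [0,0,0],"twist": [0,0,0]}
    - {"fingers": 0.2,"offset": [0,0,0],"twist": [0,0,0]}
    - {"fingers": 0.2,"offset": [0,0,0],"twist": [0,0,0]}

```text
time_s: 71.85
position: [0.5045, -0.3883, 0.3166]
orientation: [-0.0, 0.997, 0.075, -0.0]
wrist_force: [-0.6, 1.5, -0.5]
finger_gap: 0.0298
finger_force: 60.0
```

Request:
move_arm:
  moves:
    - {"fingers": 0.2,"offset": [-0.0073,0,0.0077],"twist": [0,0,0]}
    - {"fingers": 0.2,"offset": [-0.0068,0,0.0082],"twist": [0,0,0]}
    - {"fingers": 0.2,"offset": [-0.0062,0,0.0086],"twist": [0,0,0]}
    - {"fingers": 0.2,"offset": [-0.0057,0,0.009],"twist": [0,0,0]}
    - {"fingers": 0.2,"offset": [-0.0051,0,0.0093],"twist": [0,0,0]}
    - {"fingers": 0.2,"offset": [-0.0045,0,0.0096],"twist": [0,0,0]}
    - {"fingers": 0.2,"offset": [-0.0039,0,0.0099],"twist": [0,0,0]}
    - {"fingers": 0.2,"offset": [-0.0033,0,0.0101],"twist": [0,0,0]}
    - {"fingers": 0.2,"offset": [-0.0027,0,0.0103],"twist": [0,0,0]}
    - {"fingers": 0.2,"offset": [-0.002,0,0.0104],"twist": [0,0,0]}

```text
time_s: 72.68
position: [0.4568, -0.3959, 0.2232]
orientation: [0.0, 0.997, 0.075, -0.0]
wrist_force: [-3.4, 0.9, 5.2]
finger_gap: 0.0299
finger_force: 60.0
```

Request:
move_arm:
  moves:
    - {"fingers": 0.2,"offset": [-0.0014,0,0.0105],"twist": [0,0,0]}
    - {"fingers": 0.2,"offset": [-0.0007,0,0.0106],"twist": [0,0,0]}
    - {"fingers": 0.2,"offset": [0,0,0.0106],"twist": [0,0,0]}
    - {"fingers": 0.2,"offset": [0.0006,0,0.0106],"twist": [0,0,0]}
    - {"fingers": 0.2,"offset": [0.0013,0,0.0105],"twist": [0,0,0]}
    - {"fingers": 0.2,"offset": [0.0019,0,0.0104],"twist": [0,0,0]}
    - {"fingers": 0.2,"offset": [0.0026,0,0.0103],"twist": [0,0,0]}
    - {"fingers": 0.2,"offset": [0.0032,0,0.0101],"twist": [0,0,0]}
    - {"fingers": 0.2,"offset": [0.0019,0,0.005],"twist": [0,0,0]}
    - {"fingers": 0.2,"offset": [0.002,0,0.0049],"twist": [0,0,0]}

```text
time_s: 73.52
position: [0.4688, -0.394, 0.1296]
orientation: [0.0, 0.997, 0.075, -0.0]
wrist_force: [-6.6, 0.3, 10.8]
finger_gap: 0.0304
finger_force: 60.0
```

Request:
move_arm:
  moves:
    - {"fingers": 0.2,"offset": [0.0022,0,0.0048],"twist": [0,0,0]}
    - {"fingers": 0.2,"offset": [0.0012,0,0.0024],"twist": [0,0,0]}
    - {"fingers": 0.2,"offset": [0.0012,0,0.0024],"twist": [0,0,0]}
    - {"fingers": 0.2,"offset": [0.0012,0,0.0024],"twist": [0,0,0]}
    - {"fingers": 0.2,"offset": [0.0012,0,0.0024],"twist": [0,0,0]}
    - {"fingers": 0.2,"offset": [0,0,0],"twist": [0,0,0]}
    - {"fingers": 0.2,"offset": [0,0,0],"twist": [0,0,0]}

```text
time_s: 74.1
position: [0.4749, -0.3931, 0.1179]
orientation: [0.001, 0.997, 0.075, -0.001]
wrist_force: [-13.2, 3.9, 23.9]
finger_gap: 0.0301
finger_force: 60.0
```

Request:
move_arm:
  moves:
    - {"fingers": 0.2,"offset": [-0.0048,0,-0.0096],"twist": [0,0,0]}
    - {"fingers": 0.2,"offset": [-0.0042,0,-0.0097],"twist": [0,0,0]}
    - {"fingers": 0.2,"offset": [-0.0019,0,-0.005],"twist": [0,0,0]}
    - {"fingers": 0.2,"offset": [-0.0032,0,-0.0101],"twist": [0,0,0]}
    - {"fingers": 0.2,"offset": [-0.0026,0,-0.0103],"twist": [0,0,0]}
    - {"fingers": 0.2,"offset": [-0.0019,0,-0.0104],"twist": [0,0,0]}
    - {"fingers": 0.2,"offset": [-0.0013,0,-0.0105],"twist": [0,0,0]}
    - {"fingers": 0.2,"offset": [-0.0006,0,-0.0106],"twist": [0,0,0]}
    - {"fingers": 0.2,"offset": [0,0,-0.0106],"twist": [0,0,0]}
    - {"fingers": 0.2,"offset": [0.0007,0,-0.0106],"twist": [0,0,0]}

```text
time_s: 74.93
position: [0.4575, -0.3958, 0.2136]
orientation: [0.0, 0.997, 0.075, 0.001]
wrist_force: [7.0, 1.1, -0.5]
finger_gap: 0.0303
finger_force: 60.0
```

Request:
move_arm:
  moves:
    - {"fingers": 0.2,"offset": [0.0014,0,-0.0105],"twist": [0,0,0]}
    - {"fingers": 0.2,"offset": [0.002,0,-0.0104],"twist": [0,0,0]}
    - {"fingers": 0.2,"offset": [0.0027,0,-0.0103],"twist": [0,0,0]}
    - {"fingers": 0.2,"offset": [0.0033,0,-0.0101],"twist": [0,0,0]}
    - {"fingers": 0.2,"offset": [0.0039,0,-0.0099],"twist": [0,0,0]}
    - {"fingers": 0.2,"offset": [0.0045,0,-0.0096],"twist": [0,0,0]}
    - {"fingers": 0.2,"offset": [0.0051,0,-0.0093],"twist": [0,0,0]}
    - {"fingers": 0.2,"offset": [0.0057,0,-0.009],"twist": [0,0,0]}
    - {"fingers": 0.2,"offset": [0.0062,0,-0.0086],"twist": [0,0,0]}
    - {"fingers": 0.2,"offset": [0.0068,0,-0.0082],"twist": [0,0,0]}

```text
time_s: 75.77
position: [0.4981, -0.3893, 0.3078]
orientation: [-0.001, 0.997, 0.075, -0.0]
wrist_force: [5.3, -1.0, -6.4]
finger_gap: 0.03
finger_force: 60.0
```

Request:
move_arm:
  moves:
    - {"fingers": 0.2,"offset": [0.0073,0,-0.0077],"twist": [0,0,0]}
    - {"fingers": 0.2,"offset": [0,0,0],"twist": [0,0,0]}
    - {"fingers": 1,"offset": [0,0,0],"twist": [0,0,0]}
    - {"fingers": 1,"offset": [0,0,0],"twist": [0,0,0]}
    - {"fingers": 1,"offset": [0,0,0],"twist": [0,0,0]}
    - {"fingers": 1,"offset": [0,0,-0.02],"twist": [0,0,0]}
    - {"fingers": 1,"offset": [0,0,-0.03],"twist": [0,0,0]}
    - {"fingers": 1,"offset": [0,0,-0.03],"twist": [0,0,0]}
    - {"fingers": 1,"offset": [0,0,-0.016],"twist": [0,0,0]}

```text
time_s: 76.52
position: [0.5048, -0.3887, 0.4177]
orientation: [0.002, 0.997, 0.075, 0.002]
wrist_force: [-0.1, -0.7, -0.2]
finger_gap: 0.072
finger_force: 0.0
```

Request:
move_arm:
  moves:
    - {"fingers": 0.8,"offset": [-0.02,-0.0265,0],"twist": [0,0,0]}
    - {"fingers": 0.6,"offset": [-0.02,-0.0265,0],"twist": [0,0,0]}
    - {"fingers": 0.43,"offset": [-0.02,-0.0265,0],"twist": [0,0,0]}
    - {"fingers": 0.43,"offset": [-0.025,-0.0265,0],"twist": [0,0,0]}
    - {"fingers": 0.43,"offset": [-0.015,0,0.03],"twist": [0,0,0]}
    - {"fingers": 0.43,"offset": [0,0,0.03],"twist": [0,0,0]}
    - {"fingers": 0.43,"offset": [0,0,0.03],"twist": [0,0,0]}
    - {"fingers": 0.43,"offset": [0,0,0.03],"twist": [0,0,0]}
    - {"fingers": 0.43,"offset": [0,0,0],"twist": [0,0,0]}
    - {"fingers": 0.43,"offset": [0,0,0],"twist": [0,0,0]}

```text
time_s: 77.35
position: [0.3894, -0.2981, 0.2928]
orientation: [-0.001, 0.997, 0.075, -0.0]
wrist_force: [0.2, -0.6, 1.4]
finger_gap: 0.0406
finger_force: 0.0
```

```bash
python3 - <<'E'
from h import *
nestcheck(); goto(np.r_[tf(PR,[[-.0156,0,0]])[0,:2],.070],.148)
t=cam("top"); m=(t["pixels"][205:255,470:520].max(2)<45).astype(np.uint8); print(cv2.connectedComponentsWithStats(m)[3][1:]+[470,205])
E
```

```text
link cols 305 335 pred [304.0304 335.6736] end row 112 pred 114.29074274803345
pos [ 0.3902 -0.299   0.2943] tilt [ 0.0014 -0.0014] twist z deg 0.08929706455732386 then dxyz mm [104.6043  -0.7119 224.3365]
[[491.7903 228.4516]
 [476.8462 242.1154]]
```

Request:
move_arm:
  moves:
    - {"fingers": 0.43,"offset": [0,-0.0006,0.03],"twist": [0,0,0]}
    - {"fingers": 0.43,"offset": [0,0,0.035],"twist": [0,0,0]}
    - {"fingers": 0.43,"offset": [0,0,0.035],"twist": [0,0,0]}
    - {"fingers": 0.43,"offset": [0,0,0.035],"twist": [0,0,0]}
    - {"fingers": 0.43,"offset": [0,0,0.035],"twist": [0,0,0]}
    - {"fingers": 0.43,"offset": [0,0,0.03],"twist": [0,0,0]}
    - {"fingers": 0.43,"offset": [0,0,0.024],"twist": [0,0,0]}
    - {"fingers": 0.43,"offset": [0,0,0],"twist": [0,0,0]}
    - {"fingers": 0.43,"offset": [0.015,0,0],"twist": [0,0,0]}
    - {"fingers": 0.43,"offset": [0.02,0,0],"twist": [0,0,0]}

```text
time_s: 78.28
position: [0.4254, -0.2945, 0.0709]
orientation: [0.001, 0.997, 0.074, 0.001]
wrist_force: [0.4, -1.1, -0.7]
finger_gap: 0.0399
finger_force: 0.0
```

Request:
move_arm:
  moves:
    - {"fingers": 0.43,"offset": [0.025,0,0],"twist": [0,0,0]}
    - {"fingers": 0.43,"offset": [0.025,0,0],"twist": [0,0,0]}
    - {"fingers": 0.43,"offset": [0.0185,0,0],"twist": [0,0,0]}
    - {"fingers": 0.43,"offset": [0,0,0],"twist": [0,0,0]}
    - {"fingers": 0.43,"offset": [0,0,0],"twist": [0,0,0]}
    - {"fingers": 0.2,"offset": [0,0,0],"twist": [0,0,0]}
    - {"fingers": 0.2,"offset": [0,0,0],"twist": [0,0,0]}
    - {"fingers": 0.2,"offset": [0,0,0],"twist": [0,0,0]}
    - {"fingers": 0.2,"offset": [0,0,0],"twist": [0,0,0]}
    - {"fingers": 0.2,"offset": [0,0,0],"twist": [0,0,0]}

```text
time_s: 79.12
position: [0.4915, -0.2831, 0.0693]
orientation: [0.0, 0.997, 0.074, -0.0]
wrist_force: [-2.7, -0.7, 5.2]
finger_gap: 0.0293
finger_force: 60.0
```

Request:
move_arm:
  moves:
    - {"fingers": 0.2,"offset": [0,0,-0.004],"twist": [0,0,0]}
    - {"fingers": 0.2,"offset": [0,0,-0.004],"twist": [0,0,0]}
    - {"fingers": 0.2,"offset": [-0.01,0,0],"twist": [0,0,0]}
    - {"fingers": 0.2,"offset": [-0.02,0,0],"twist": [0,0,0]}
    - {"fingers": 0.2,"offset": [-0.025,0,0],"twist": [0,0,0]}
    - {"fingers": 0.2,"offset": [-0.025,0,0],"twist": [0,0,0]}
    - {"fingers": 0.2,"offset": [-0.02,0,0],"twist": [0,0,0]}
    - {"fingers": 0.2,"offset": [-0.01,0,-0.01],"twist": [0,0,0]}
    - {"fingers": 0.2,"offset": [0,0,-0.025],"twist": [0,0,0]}
    - {"fingers": 0.2,"offset": [0,0,-0.03],"twist": [0,0,0]}

```text
time_s: 79.95
position: [0.3806, -0.2976, 0.1404]
orientation: [-0.002, 0.997, 0.074, -0.002]
wrist_force: [1.1, -0.5, -1.3]
finger_gap: 0.0293
finger_force: 60.0
```

Request:
move_arm:
  moves:
    - {"fingers": 0.2,"offset": [0,0,-0.015],"twist": [0,0,3.6]}
    - {"fingers": 0.2,"offset": [0,0,0],"twist": [0,0,3.6]}
    - {"fingers": 0.2,"offset": [0,0,0],"twist": [0,0,3.6]}
    - {"fingers": 0.2,"offset": [0,0,0],"twist": [0,0,0]}
    - {"fingers": 0.2,"offset": [0,0,0],"twist": [0,0,0]}

```text
time_s: 80.37
position: [0.3826, -0.2987, 0.1564]
orientation: [-0.0, 1.0, -0.019, -0.0]
wrist_force: [-0.2, 0.5, -1.0]
finger_gap: 0.0295
finger_force: 60.0
```

```bash
python3 - <<'E'
from h import *
hole(); T=tray(); print(T); goto(np.r_[trayp(TR,-.050,.060),.15],-.039)
E
```

```text
bore rows 52 80 t 80.3667 gap 0.02945960760114458 [-0.2122  0.5483 -1.0236]
(501.2477722167969, -10.452491760253906, (208.87164306640625, 170.48487854003906), 87.89189147949219)
pos [ 0.3828 -0.2987  0.1562] tilt [-0.0007  0.0008] twist z deg 0.0952221750922057 then dxyz mm [  56.8456 -352.6123    6.2038]
```

Request:
move_arm:
  moves:
    - {"fingers": 0.2,"offset": [0,-0.0135,0],"twist": [0,0,0]}
    - {"fingers": 0.2,"offset": [0.0057,-0.026,0],"twist": [0,0,0]}
    - {"fingers": 0.2,"offset": [0.0057,-0.03,0],"twist": [0,0,0]}
    - {"fingers": 0.2,"offset": [0.0057,-0.03,0],"twist": [0,0,0]}
    - {"fingers": 0.2,"offset": [0.0057,-0.03,0],"twist": [0,0,0]}
    - {"fingers": 0.2,"offset": [0.0057,-0.03,0],"twist": [0,0,0]}
    - {"fingers": 0.2,"offset": [0.0057,-0.03,0],"twist": [0,0,0]}
    - {"fingers": 0.2,"offset": [0.0057,-0.03,0],"twist": [0,0,0]}
    - {"fingers": 0.2,"offset": [0.0057,-0.03,0],"twist": [0,0,0]}
    - {"fingers": 0.2,"offset": [0.0057,-0.03,0],"twist": [0,0,0]}

```text
time_s: 81.3
position: [0.4447, -0.0193, 0.1564]
orientation: [-0.0, 1.0, -0.019, -0.0]
wrist_force: [0.4, -1.0, -1.3]
finger_gap: 0.0296
finger_force: 60.0
```

Request:
move_arm:
  moves:
    - {"fingers": 0.2,"offset": [0.0057,-0.03,0],"twist": [0,0,0]}
    - {"fingers": 0.2,"offset": [0,-0.03,0],"twist": [0,0,0]}
    - {"fingers": 0.2,"offset": [0,-0.013,0],"twist": [0,0,0]}
    - {"fingers": 0.2,"offset": [0,0,0.02],"twist": [0,0,0]}
    - {"fingers": 0.2,"offset": [0,0,0.02],"twist": [0,0,0]}
    - {"fingers": 0.2,"offset": [0,0,0.02],"twist": [0,0,0]}
    - {"fingers": 0.2,"offset": [0,0,0],"twist": [0,0,0]}
    - {"fingers": 0.2,"offset": [0,0,0],"twist": [0,0,0]}
    - {"fingers": 0.2,"offset": [0,0,0],"twist": [0,0,0]}

```text
time_s: 82.05
position: [0.4541, 0.0513, 0.0973]
orientation: [-0.0, 1.0, -0.019, 0.0]
wrist_force: [0.4, -0.8, -2.5]
finger_gap: 0.0297
finger_force: 60.0
```

```bash
python3 - <<'E'
from h import *
hole(); goto(np.r_[trayp(TR,-.050,.060),.030],-.039)
c=cam("wrist"); u=proj(c,tf(TR,[[-.04,.017,.016],[-.04,-.013,.016],[-.04,.105,.035],[-.04,.101,.035]])); r=int(u[0,1]); row=c["pixels"][r,160:520].max(1); print(u,r,[int(k)+161 for k in np.where(abs(np.diff(row.astype(int)))>35)[0]])
E
```

```text
bore rows 52 79 t 82.05 gap 0.02965065134830643 [ 0.3905 -0.8206 -2.452 ]
pos [0.4546 0.0511 0.0977] tilt [ 0.0017 -0.0002] twist z deg 0.02363600776596613 then dxyz mm [-1.2646 -0.2766 67.7042]
[[388.6181 243.2585]
 [437.5075 243.2829]
 [238.8759 252.5576]
 [245.9553 252.5611]] 243 [285, 319, 333, 334, 362, 389, 390, 391, 392, 393, 474, 475, 476, 497, 502]
```

Request:
move_arm:
  moves:
    - {"fingers": 0.2,"offset": [-0.001,0.001,0.015],"twist": [0,0,0]}
    - {"fingers": 0.2,"offset": [0,0,0.02],"twist": [0,0,0]}
    - {"fingers": 0.2,"offset": [0,0,0.015],"twist": [0,0,0]}
    - {"fingers": 0.2,"offset": [0,0,0.01],"twist": [0,0,0]}
    - {"fingers": 0.2,"offset": [0,0,0.005],"twist": [0,0,0]}
    - {"fingers": 0.2,"offset": [0,0,0.002],"twist": [0,0,0]}
    - {"fingers": 0.2,"offset": [0,0,0],"twist": [0,0,0]}
    - {"fingers": 0.2,"offset": [0,0,0],"twist": [0,0,0]}

```text
time_s: 82.82
position: [0.4537, 0.0499, 0.0304]
orientation: [0.0, 1.0, -0.019, 0.001]
wrist_force: [0.5, -0.1, -1.8]
finger_gap: 0.0292
finger_force: 60.0
```

Request:
move_arm:
  moves:
    - {"fingers": 0.39,"offset": [0,0,0],"twist": [0,0,0]}
    - {"fingers": 0.39,"offset": [0,0,0],"twist": [0,0,0]}
    - {"fingers": 0.39,"offset": [0,0,0],"twist": [0,0,0]}
    - {"fingers": 0.39,"offset": [0,0,-0.015],"twist": [0,0,0]}
    - {"fingers": 0.39,"offset": [0,0,-0.03],"twist": [0,0,0]}
    - {"fingers": 0.39,"offset": [0,0,-0.04],"twist": [0,0,0]}
    - {"fingers": 0.39,"offset": [0,0,-0.04],"twist": [0,0,0]}
    - {"fingers": 0.39,"offset": [-0.02,0,-0.04],"twist": [0,0,0]}
    - {"fingers": 0.39,"offset": [-0.03,0,-0.04],"twist": [0,0,0]}
    - {"fingers": 0.39,"offset": [-0.04,0,-0.04],"twist": [0,0,0]}

```text
time_s: 83.65
position: [0.3801, 0.0528, 0.2574]
orientation: [0.0, 1.0, -0.019, 0.002]
wrist_force: [1.0, -1.2, 0.7]
finger_gap: 0.0363
finger_force: 0.0
```

Request:
move_arm:
  moves:
    - {"fingers": 0.39,"offset": [-0.02,0,0],"twist": [0,0,0]}
    - {"fingers": 0.39,"offset": [0,0,0],"twist": [0,0,0]}
    - {"fingers": 0.39,"offset": [0,0,0],"twist": [0,0,0]}

```text
time_s: 83.9
position: [0.3598, 0.0537, 0.2554]
orientation: [0.0, 1.0, -0.02, 0.001]
wrist_force: [0.1, 0.4, -0.1]
finger_gap: 0.0364
finger_force: 0.0
```

```bash
python3 - <<'E'
from h import *
t=cam("top"); s=cam("scene"); a=crop(t,155,190,225,125,2); b=crop(s,150,100,350,240,1.28)
a=cv2.resize(a,(450,250)); b=cv2.resize(b,(450,308)); cv2.imwrite("pics/final.png",np.vstack([a,b])); print(tray())
o=sensors.get_obs(); print(o["position"],o["wrist_force"],o["time_s"])
E
```

```text
(471.053955078125, 1.6706771850585938, (232.17507934570312, 232.5950469970703), 87.7347640991211)
[0.3605 0.0536 0.2541] [-0.0925 -1.0138 -0.116 ] 84.05
```

View pics/final.png

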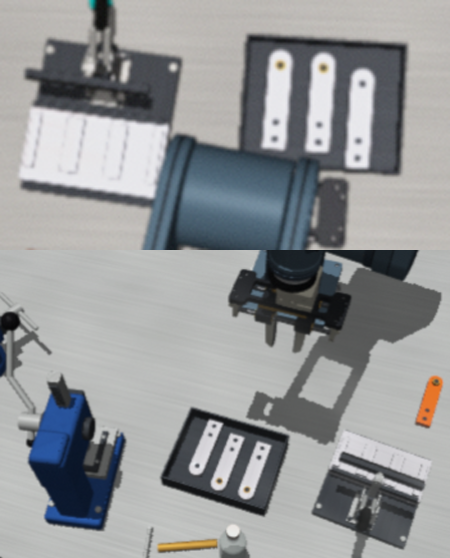

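Three links lie in the tray, and the fixture is empty with its clamp open. Link 1 (right, crop (362,120)) was shifted about 18 mm towards the robot, which looks like the announced knock. Links 2 and 3 still show brass at the bush, so I'll take wrist measurements to check flatness and the rings.

Request:
move_arm:
  moves:
    - {"fingers": 0.39,"offset": [0.03,0.03,0],"twist": [0,0,0]}
    - {"fingers": 0.39,"offset": [0.03,0.03,0],"twist": [0,0,0]}
    - {"fingers": 0.39,"offset": [0.02,0,0],"twist": [0,0,0]}
    - {"fingers": 0.39,"offset": [0,0,0],"twist": [0,0,0]}
    - {"fingers": 0.39,"offset": [0,0,0],"twist": [0,0,0]}
    - {"fingers": 0.39,"offset": [0,0,0],"twist": [0,0,0]}

```text
time_s: 84.55
position: [0.4359, -0.0079, 0.2535]
orientation: [-0.0, 1.0, -0.019, -0.002]
wrist_force: [-0.6, -0.7, -0.3]
finger_gap: 0.0364
finger_force: 0.0
```

```bash
python3 - <<'E'
from h import *
c=cam("wrist"); im=c["pixels"]; print(sensors.get_obs()["position"])
g=im.min(2).copy(); u=proj(c,tf(TR,[[-.09,.11,.03],[.09,.11,.03],[.09,-.11,.03],[-.09,-.11,.03]])).astype(int); print(u.tolist())
M=np.zeros(g.shape,np.uint8); cv2.fillPoly(M,[u.reshape(-1,1,2)],1)
m=((g>110)&(M>0)).astype(np.uint8); m=cv2.morphologyEx(m,cv2.MORPH_OPEN,np.ones((3,3)))
q,l,st,ce=cv2.connectedComponentsWithStats(m)
inv=lambda P:1e3*(P-[TR[0],TR[1],0])@np.array([[np.cos(TR[2]),-np.sin(TR[2]),0],[np.sin(TR[2]),np.cos(TR[2]),0],[0,0,1]])
for i in range(1,q):
    if st[i][4]<800: continue
    ct=cv2.findContours((l==i).astype(np.uint8),cv2.RETR_CCOMP,cv2.CHAIN_APPROX_NONE); cs=ct[0]; h=ct[1][0]
    for k,cc in enumerate(cs):
        if len(cc)<8: continue
        P=inv(back(c,cc[:,0].astype(float),.016))
        if h[k][3]<0: print("LINK x",P[:,0].min().round(1),P[:,0].max().round(1),"y",P[:,1].min().round(1),P[:,1].max().round(1), cv2.minAreaRect(P[:,:2].astype(np.float32)))
        else:
            x,y,w,hh=cv2.boundingRect(cc); print("  hole at",P.mean(0)[:2].round(1),"px",x,y,w,hh,"row colours",[im[y+hh//2,a].tolist() for a in range(x-2,x+w+2,max(1,w//7))])
E
```

```text
[ 0.4357 -0.0077  0.2538]
[[208, 234], [192, 35], [445, 35], [429, 234]]
LINK x -34.3 93.2 y -113.9 115.6 ((29.497299194335938, 0.8150787353515625), (127.41694641113281, 229.50123596191406), 0.021077513694763184)
LINK x -60.4 68.3 y 42.5 73.2 ((3.8730010986328125, 57.85309982299805), (30.11210060119629, 128.78785705566406), 89.42512512207031)
  hole at [-48.7  58.6] px 255 186 12 12 row colours [[127, 121, 126], [127, 121, 126], [131, 125, 130], [101, 97, 102], [53, 53, 56], [40, 40, 45], [43, 43, 48], [45, 44, 49], [43, 44, 47], [44, 43, 48], [42, 41, 47], [32, 35, 39], [79, 77, 81], [119, 114, 119], [128, 121, 126], [125, 119, 125]]
  hole at [-36.6  51.5] px 263 178 10 4 row colours [[123, 119, 123], [124, 119, 122], [118, 111, 117], [108, 105, 108], [204, 198, 206], [164, 158, 164], [115, 109, 114], [121, 116, 120], [121, 117, 121], [120, 116, 121], [121, 116, 121], [124, 118, 122], [127, 123, 127], [128, 122, 127]]
  hole at [-36.2  59.4] px 255 178 10 3 row colours [[125, 120, 125], [124, 121, 125], [121, 117, 121], [113, 110, 112], [112, 107, 112], [110, 105, 110], [109, 105, 
[... 1508 characters left out ...]
, [239, 238, 245], [240, 239, 244]]
  hole at [48.5  1. ] px 311 80 16 17 row colours [[236, 237, 248], [240, 216, 123], [171, 146, 100], [97, 100, 112], [98, 100, 108], [98, 101, 109], [93, 94, 105], [147, 134, 98], [242, 225, 93], [236, 235, 247]]
LINK x -77.9 50.3 y -66.3 -35.9 ((-13.810489654541016, -51.016029357910156), (30.24837875366211, 128.18128967285156), 89.72093963623047)
  hole at [ 31.  -51.2] px 368 102 12 12 row colours [[238, 237, 243], [248, 246, 251], [187, 187, 198], [100, 101, 111], [97, 99, 108], [100, 102, 112], [98, 101, 109], [97, 101, 108], [97, 101, 109], [98, 98, 108], [96, 98, 107], [84, 85, 96], [106, 106, 117], [230, 229, 236], [242, 240, 246], [237, 235, 242]]
```

All three links lie flat in the tray: equal apparent length (about 128–129 mm) and bores up. Link 1 was nudged inside the tray but is still flat. The lever reached the same hard stop for every bush (within about 0.3 mm at the ball). Handing in.

```bash
python3 -c "
from plant import bot
print(bot.finish_job())"
```

```text
the job is handed in; nothing more can be done
None
```

The job is handed in: the clamp is open and all three links were pressed at the lever's stop and lie flat, bush side up, in the tray; links 2 and 3 still show brass, so their bushes may sit a hair (I estimate under 0.3 mm) short of flush.

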